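# Unload the vial shaker

## Robot

A 7-joint arm with a two-finger parallel gripper is mounted at the origin on the work surface. World frame = base frame: x ahead of the robot, y to its left, z up, the work surface at z = 0. Lengths are in mm, angles in rad, forces in N, time in s.
With the tool pointing down it reaches from about 400 to 850 mm from the base axis. Payload 10.4 kg.
Tool frame: the origin (TCP) lies on the centre line of the jaws, within the pads' length; the fingertips stand 14 mm ahead of it and the grasp point (between the pads) lies 5 mm behind it (arm.tip_reach is the distance from the TCP to the fingertips, in mm); z points along the fingers, y is the line along which they close (so a half turn about z gives the same grasp; the last joint's range is limited). The gripper opens to 87 mm and grips with 3 to 60 N. Pads are 19 mm wide; open, the fingers measure 117 mm over their backs; the gripper's body (75 mm by 190 mm) begins 51 mm behind the grasp point.
Start: joints at [1.295, 0.332, -0.065, 1.46, 0.022, 1.35, -0.088], TCP at [156.343, -605.151, 236.576] pointing down, gripper open.
Joint ranges: [-2.6, 2.6], [-0.5, 2.12], [-1.47, 1.34], [0.16, 2.42], [-1.27, 4.41], [0.06, 2.06], [-2.6, 2.6]. Speed limits (rad/s): [2.22, 2.22, 2.79, 2.79, 3.14, 3.14, 3.14].

## Interface

Orientations are given as a rotation vector (axis times angle).
In Python, from cell import readout, eyes, arm gives the robot as it stands.
- The arm moves only by the tool carry_out, never from a script. Its argument "rows" is a list of rows, each an object of numbers: "wx", "wy", "wz": the turn, a rotation vector about the tool's x, y, z in degrees; "x", "y", "z": the shift along the tool's x, y, z in mm; "jaw": the finger opening in mm, from 0 to 87. A call has exactly 5 rows; each row shifts and turns the commanded pose from where the row before left it, along the tool's axes as they then stand; what a row does not reach is not made up. A row lasts 1/10 s, in which the tool goes at most 50 mm and 8.59 degrees, less where a joint would pass 70% of its speed; a pose out of reach is approached as far as the arm can. A call with a gripper value outside its range is refused whole. The fingers move at their own pace and stop on an object; "squeeze" is the grip in N (left out, the last holds). Time passes only in rows, so rows that do not move let the fingers close, or fill a call up. It gives the time, the measured TCP pose, the force, the opening and the grip force at its end, in the units of the state.
- readout.get_obs(): the state, without advancing time (a new reading comes with each control period).
- eyes.read_camera(name): name is "scene" or "side" or "wrist"; returns (picture, depth): 400x640x3 uint8, red, green, blue; 400x640 float32, mm along the optical axis (not along the pixel's ray), 0 where there is no reading.
- eyes.camera_info(name): a dict with "vfov" (degrees; the focal length in pixels is half the picture's height over the tangent of half this angle, whatever the lens; pixels are square), "cx", "cy" (the principal point, pixels), "k1" (the pictures are not rectified: a ray, as slopes to the right and down, at radius r is drawn at 1 + k1 r^2 times it, then the intrinsics apply), "R" (3x3) and "t" (3): a world point X has camera coordinates R X + t. Camera axes: x right, y down, z forward; pixel columns grow to the right and rows downward; lengths in mm; the calibration is good to about 2 mm. A picture is of the moment at which its call begins: read the wrist's pose just before it. camera_info takes no time and is no camera call; for the wrist camera it gives the pose at the moment of the call.
- arm.sign_off(): hands the job in; it is judged then, once.
The state is a dict: "time": time; "qpos": joint angles; "joint_vel": joint speeds; "tau": joint torques, N m; "tcp_pos": TCP position; "eef_rot": TCP orientation; "ft_force": force on the tool from outside, world axes, zero at the start; "torque": the same for the moment, N m; "opening": opening from 0.0 (shut) to 1.0 (fully open); "finger_force": force on a finger pad.
Only numpy, scipy, OpenCV 4.12 (cv2) and the standard library are available. Lean on these libraries where they do the work, as an engineer would, in place of code of your own. Each camera call takes 0.05 s, during which the arm holds its last target. There are 200 camera calls.

## Task

The shaker has stopped: pull the two R-clips sideways out of the guide posts and leave them in the steel dish, lift the hold-down plate level and straight up off its posts without cocking it, and lay it flat, handle up, on the dark mat. Then move every vial from the carrier to the white tray, standing upright, one to a pocket. Leave the beaker alone.

Things in the scene. Friction and masses are not known exactly. Their poses are not given: they have to be found in the camera images.
- shaker: Low white orbital shaker, 165 x 215 mm and 55 mm high, fixed to the bench, an aluminium vial carrier and two steel guide posts on top. Origin on the bench under its centre, z up, y along its long side, knobs and display on the +x side.
- carrier (a point): Centre of the carrier's flat top (100 x 206 mm), 91 mm above the bench, axes as the shaker's. It has six round wells 30.5 mm wide and 20 mm deep, in two rows at x = -29 and +29 mm, at y = -34, 0 and +34 mm from here.
- post_a (a point): Centre of the lower cross-drilled hole (5 mm, along the shaker's y) in the guide post at the shaker's +y end (y = 86 mm), 143 mm above the bench. A flange 28 mm across, its top 135 mm above the bench, carries the plate; above it the post is 10 mm thick and ends 165 mm above the bench.
- post_b (a point): The same hole in the like post at the shaker's -y end.
- plate_grip (a point): Middle of the black bar handle of the aluminium hold-down plate (104 x 210 x 6 mm, about 0.4 kg, long side along its y, z up). Bar 12 mm thick, 64 mm free length along y, its centre line 34 mm above the plate's top face, 40 mm above its underside. The plate balances about this point, and starts on the post flanges; its two 11.5 mm holes leave the posts after a rise of 30 mm.
- clip_a_loop (a point): Centre of the finger loop of the steel R-clip (wire 3.5 mm thick, 16 g) in post a's hole; loop 21 mm wide outside, standing free beyond the plate's end. x: from straight leg to loop; z: normal to the flat clip. It starts lying on the plate, x pointing outwards. The leg lies 5 mm to the loop centre's -y side and ends 58 mm behind it; pulled about 30 mm along x the clip is free.
- clip_a_mid (a point): Middle of the same clip, 29 mm from the loop's centre along its -x. The clip is 73 mm long and 21 mm wide over all.
- clip_b_loop (a point): Loop centre of the identical R-clip in post b's hole.
- clip_b_mid (a point): Middle of the R-clip on post b, as for clip a.
- vial1_mid (a point): Centre, half-way up, of a closed amber glass vial with black screw cap, 28 mm across, 61 mm high, 35 g (straight-sided, the cap as wide as the glass); z towards its cap. Stands in the well at x = -29, y = -34 mm of the shaker, its upper 41 mm above the carrier. May be absent.
- vial2_mid (a point): The same kind of vial, in the well at x = 29, y = -34 mm; may be absent.
- vial3_mid (a point): The same kind of vial, in the well at x = -29, y = 0 mm; may be absent.
- vial4_mid (a point): The same kind of vial, in the well at x = 29, y = 0 mm; may be absent.
- vial5_mid (a point): The same kind of vial, in the well at x = -29, y = 34 mm; may be absent.
- vial6_mid (a point): The same kind of vial, in the well at x = 29, y = 34 mm; may be absent.
- rack: Loose white moulded vial tray, 138 mm along its x, 114 mm along its y, 30 mm high, 0.6 kg; origin at the centre of its underside. Six round pockets 38 mm wide and 26 mm deep (floor 4 mm above the underside), centres at x = -44, 0, +44 mm and y = -29, +29 mm; one vial each.
- dish: Loose round shallow steel dish, 124 mm across outside, 116 mm inside, 24 mm high, floor 4 mm thick, 0.25 kg; origin at the centre of its underside.
- mat: Dark rubber mat fixed on the bench, 260 mm along its x, 160 mm along its y, 3 mm thick; origin at the centre of its underside.
- beaker: Glass beaker, 76 mm across, 95 mm high, standing on the bench; origin at the centre of its underside. To be left alone.
There are look-alikes about, which are no part of the job. What is shaped like the part that bears vial2_mid but blue or purple is not meant.

How it is judged:
By the outcome, as a careful person would: the job done as asked, in the order asked, and still so for the second after the job is handed in, with the robot touching nothing.
Of vial1, vial2, vial3, vial4, vial5, vial6 only 3 to 6 are there at a start; the rules pass over those that are not, and their reading is None.
At some moment in a run one of rack, dish may be knocked a few centimetres aside while the robot is not near it.
Once in a run the grip may slacken for a moment while it holds something.
It also fails if it takes over 210 s, if anything falls off the work surface, if the arm or the gripper's body presses on something with over 40 N, if the wrist force passes 120 N, or if a joint passes its speed limit or range.

## Working session

There is one attempt and no reset: what is moved stays moved. The work goes in short steps, Python scripts to look and compute and a tool call to move; the robot and the scene stay as the last step left them, time stands still between calls to the robot, and variables do not carry over. Pictures are saved under pics/ and viewed, at most 14 in all, crops included, and the job is handed in when it is done.

Besides the shell and the picture viewer there is one more tool, called after "Request:" by a JSON object that holds its "fn" and its "kwargs". carry_out: Moves the arm, as the interface text tells. Its arguments: {"type":"object","properties":{"rows":{"type":"array"},"squeeze":{"type":"number"}},"required":["rows"]}

```bash
mkdir -p pics; ls; cat > h.py <<'E'
import numpy as np, cv2
from scipy.spatial.transform import Rotation as Ro
from cell import readout, eyes, arm
def cam(n):
    i=eyes.camera_info(n); p,d=eyes.read_camera(n); return p,d,i
def world(i,d,u,v):
    """pixel arrays -> world points"""
    f=200/np.tan(np.radians(i['vfov'])/2)
    K=np.array([[f,0,i['cx']],[0,f,i['cy']],[0,0,1]])
    u=np.atleast_1d(u);v=np.atleast_1d(v)
    n=cv2.undistortPoints(np.stack([u,v],1).astype(float).reshape(-1,1,2),K,np.array([i['k1'],0,0,0,0.])).reshape(-1,2)
    z=d[v.astype(int),u.astype(int)].astype(float)
    c=np.c_[n*z[:,None],z]
    return (c-np.array(i['t']))@np.array(i['R'])
def cloud(i,d):
    v,u=np.mgrid[0:400,0:640]
    return world(i,d,u.ravel(),v.ravel()).reshape(400,640,3)
def save(n,p): cv2.imwrite('pics/'+n+'.png',p[...,::-1])
E
python3 - <<'E'
from h import *
for n in('scene','side'):
    p,d,i=cam(n); save(n+'0',p); np.savez(n+'0.npz',p=p,d=d,P=cloud(i,d)); print(n,i)
o=readout.get_obs(); print(o)
E
```

```text
pics
scene {'vfov': 55.687288277797265, 'cx': 314.27642538056483, 'cy': 192.3413343694646, 'k1': 0.0016377934886919014, 'R': array([[-0.01229033,  0.99985663,  0.01164745],
       [ 0.6740293 ,  0.01688823, -0.73851154],
       [-0.73860236, -0.00122583, -0.67414023]]), 't': array([  27.00370145, -279.40707929, 1280.34108841])}
side {'vfov': 44.0441455097249, 'cx': 313.18176157994526, 'cy': 198.21457930249923, 'k1': -0.15833237812112147, 'R': array([[-0.71932269, -0.69449005,  0.01607637],
       [-0.51971594,  0.52265516, -0.67581575],
       [ 0.46094492, -0.49448475, -0.73689526]]), 't': array([ 363.40829394,  368.52562939, 1100.65922074])}
{'time': 0.1, 'qpos': array([ 1.29539971,  0.33282349, -0.0647042 ,  1.46085004,  0.02164172,
        1.34991873, -0.08850677]), 'joint_vel': array([ 6.46488753e-04, -1.54384971e-03,  2.34110963e-05, -1.78304375e-03,
       -4.06230273e-04,  1.90321337e-04, -3.88439559e-04]), 'tau': array([ 1.54737725e-03, -6.24545860e+01,  2.46878219e-02, -3.90718997e+01,
       -6.13767863e-02,  3.64577549e-02,  1.33019739e-04]), 'tcp_pos': array([ 156.22345152, -604.81762271,  235.82775022]), 'eef_rot': array([-3.11525880e+00, -3.95914157e-01,  4.10441069e-04]), 'ft_force': array([ 0.19787184,  0.23881451, -0.69233797]), 'torque': array([ 0.03491078, -0.00304867,  0.02635752]), 'finger_force': 0.0, 'opening': 0.9958554961992568}
```

View pics/scene0.png

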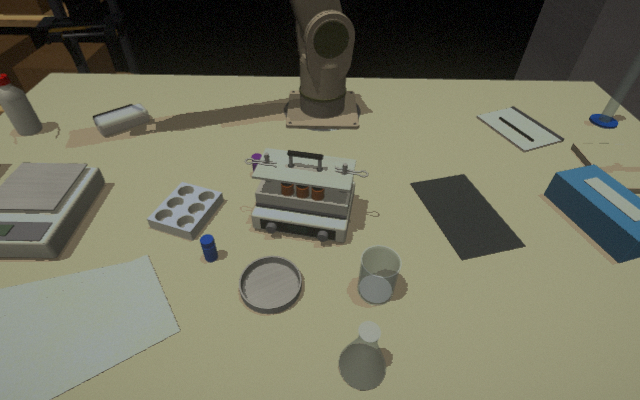

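View pics/side0.png

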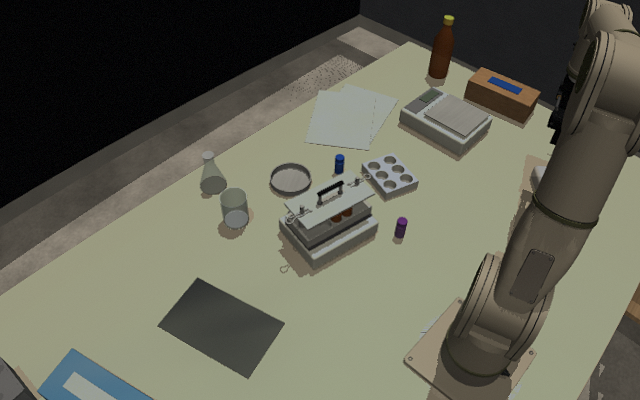

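```bash
cat > m.py <<'E'
from h import *
def rect(P,m):
    q=P[m][:,:2].astype(np.float32); r=cv2.minAreaRect(q); return np.round(r[0],1),np.round(r[1],1),round(r[2],1),len(q),np.round(np.median(P[m][:,2]),1)
def box(u0,u1,v0,v1):
    m=np.zeros((400,640),bool); m[v0:v1,u0:u1]=1; return m
E
python3 - <<'E'
from m import *
S=np.load('scene0.npz');P=S['P'];p=S['p'].astype(int);Z=P[...,2]
b=box(240,372,140,240)
def show(n,m):
    m=cv2.morphologyEx(m.astype(np.uint8),cv2.MORPH_OPEN,np.ones((2,2),np.uint8))>0
    print(n,*rect(P,m))
show('plate',b&(abs(Z-141)<4))
show('handle',box(270,340,140,175)&(Z>165)&(p.sum(2)<200))
show('shakertop',b&(abs(Z-55)<3))
show('carrier',b&(abs(Z-91)<3))
show('rack',box(140,235,170,245)&(Z>25)&(Z<34))
d=box(230,310,250,320)
show('dish rim',d&(Z>18)&(Z<30)); show('dish all',d&(Z>3))
show('mat',box(405,525,170,260)&(p.sum(2)<200))
show('beaker',box(350,405,235,305)&(Z>15))
for (u,v) in [(366,173),(348,170),(266,157),(258,162),(262,161),(373,213),(245,208)]: print(u,v,np.round(P[v-3:v+4,u-3:u+4,2]).astype(int).tolist())
D=np.load('side0.npz');P=D['P'];p=D['p'].astype(int);Z=P[...,2]
b=box(280,385,170,260)
show('plate',b&(abs(Z-141)<4))
show('rack',box(355,420,150,200)&(Z>25)&(Z<34))
d=box(262,318,158,198);show('dish all',d&(Z>3));show('dish rim',d&(Z>18)&(Z<30))
show('mat',box(155,290,275,375)&(p.sum(2)<200))
show('beaker',box(215,252,185,230)&(Z>15))
import cv2
c=S['p'][130:250,225:395]; a=cv2.resize(c,(800,565),interpolation=cv2.INTER_CUBIC); save('crop0',a)
E
```

```text
plate [676.9  34.8] [870.7 321.1] 12.2 2711 141.1
handle [790.6 -48.2] [ 72.2 685.9] 88.6 179 177.4
shakertop [740.5 -74.6] [216.8 764.8] 82.0 970 54.5
carrier [801.3 -83. ] [208.2 644.7] 82.7 988 90.9
rack [ 791.2 -226. ] [780.9 172.4] 18.4 1383 29.3
dish rim [889.2 -94.3] [497.2 122. ] 2.9 515 20.9
dish all [889.2 -94.3] [497.2 122. ] 2.9 2422 4.9
mat [760.1 247.6] [268.1 881.1] 71.3 4959 3.2
beaker [862.3  44.1] [ 74.1 554.2] 69.0 1905 60.3
366 173 [[-2, -1, -1, 0, -1, 0, 0], [142, 143, 142, 143, 2, -1, 0], [1, 0, 142, 144, 142, 0, -1], [-1, -1, 2, 141, 143, -2, -1], [2, -1, 656, 0, 144, 0, 0], [2, 1, 144, 144, 143, 1, 1], [142, 141, 142, 143, -2, 0, -2]]
348 170 [[160, 160, 158, 142, 143, 142, 141], [157, 159, 656, 141, 140, 142, 141], [156, 154, 145, 145, 142, 141, 142], [154, 151, 144, 143, 144, 144, 144], [149, 150, 142, 141, 141, 141, 144], [146, 143, 143, 147, 145, 146, 142], [143, 141, 142, 144, 143, 143, 144]]
266 157 [[144, 164, 165, 164, 165, 165, 142], [143, 141, 165, 163, 165, 164, 141], [140, 160, 160, 161, 160, 160, 142], [141, 155, 158, 160, 158, 156, 142], [141, 14
[... 591 characters left out ...]
141, 143, 144, 143, 144, 145]]
373 213 [[0, -1, 1, -1, 1, 0, -1], [1, 2, 0, 1, 1, -1, 0], [-1, 2, 0, 0, 0, 0, 0], [1, 0, 1, -1, -1, -2, 0], [3, 0, 0, 0, -1, 0, 0], [-1, 1, 0, -1, 0, 1, -1], [0, -1, -1, 0, 1, 0, 0]]
245 208 [[1, 0, 1, 0, 0, -4, -1], [0, -1, 1, 0, -1, 0, -1], [1, -1, 0, 1, 0, 0, 1], [0, 0, 2, -1, 2, 0, 1], [0, 0, 1, 0, -1, 0, 0], [1, -1, 0, 0, 3, 1, 0], [1, 1, -1, -1, -1, 2, 2]]
plate [321.9 214.6] [ 214.2 1061.7] 32.6 2191 139.8
rack [212.6  74.1] [ 168.7 1174.7] 34.9 715 28.0
dish all [335.1 217.7] [ 123.8 1095.8] 48.1 787 12.9
dish rim [364.4 247.8] [ 121.8 1092.9] 43.3 137 17.7
mat [268.9 396.8] [253.2 725.2] 76.6 3830 2.4
beaker [366.2 302.3] [  85.7 1031.7] 59.1 988 58.2
```

View pics/crop0.png

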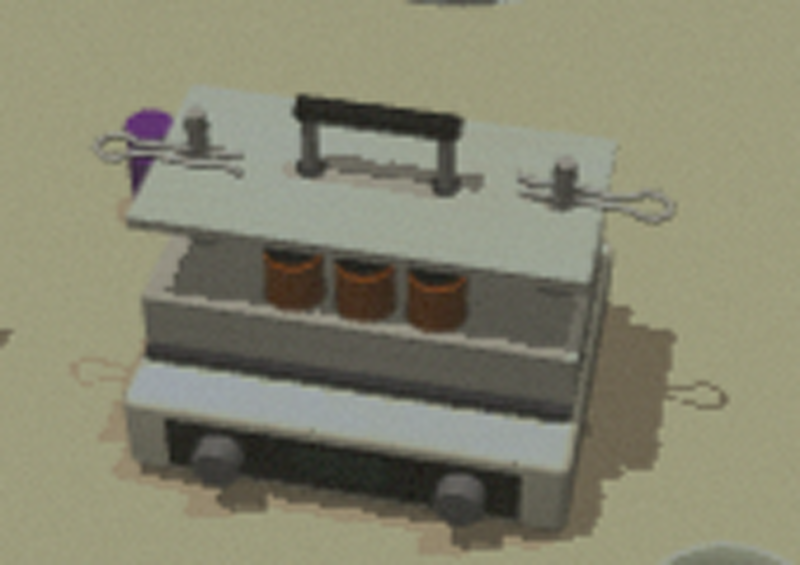

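```bash
cat > m.py <<'E'
from h import *
def box(u0,u1,v0,v1):
    m=np.zeros((400,640),bool); m[v0:v1,u0:u1]=1; return m
def rect(P,m,d):
    m=m&(d>0); n,l,s,c=cv2.connectedComponentsWithStats(m.astype(np.uint8)); m=l==1+np.argmax(s[1:,4])
    q=P[m][:,:2].astype(np.float32); r=cv2.minAreaRect(q); return np.round(r[0],1),np.round(r[1],1),round(r[2],1),len(q),np.round(np.median(P[m][:,2]),1)
def circ(P,m,d):
    q=P[m&(d>0)][:,:2].astype(np.float32); c,r=cv2.minEnclosingCircle(q); return np.round(c,1),round(r,1),len(q)
E
python3 - <<'E'
from m import *
for n in('scene','side'):
    S=np.load(n+'0.npz');P=S['P'];p=S['p'].astype(int);d=S['d'];Z=P[...,2];s=n=='scene'; X,Y=P[...,0],P[...,1]
    near=lambda x,y,r:(np.hypot(X-x,Y-y)<r)
    b=box(240,372,140,240) if s else box(280,385,170,260)
    print(n); print('plate',*rect(P,b&(abs(Z-141)<4),d)); print('shtop',*rect(P,b&(abs(Z-55)<4),d))
    print('handle',*rect(P,b&(Z>165)&(p.sum(2)<200),d))
    print('rack',*rect(P,(box(140,235,170,245) if s else box(355,420,150,200))&(Z>24)&(Z<35),d))
    k=box(230,310,250,320) if s else box(262,318,158,198)
    print('dish',*rect(P,k&(Z>10)&(Z<32),d),*rect(P,k&(Z>2.5)&(Z<32),d)[:2])
    print('mat',*rect(P,(box(405,525,170,260) if s else box(155,290,275,375))&(p.sum(2)<220),d))
    print('beaker',*rect(P,(box(350,405,235,305) if s else box(215,252,185,230))&(Z>15)&(Z<100),d))
    # posts and clip loops beyond plate
    po=b&(Z>148)&(Z<168)&(d>0)
    m,l,st,c=cv2.connectedComponentsWithStats(po.astype(np.uint8))
    for j in range(1,m):
        if st[j,4]>8: print('  post?',np.round(P[l==j].mean(0),1),st[j,4],np.round(c[j]))
    lo=(box(235,252,150,170) if s else box(283,300,205,230))&(Z>135)&(Z<150); print(' loopL',np.round(P[lo].mean(0),1),np.round([P[lo].min(0),P[lo].max(0)],1).tolist())
    lo=(box(357,372,160,185) if s else box(355,375,165,190))&(Z>135)&(Z<150); print(' loopR',np.round(P[lo].mean(0),1),np.round([P[lo].min(0),P[lo].max(0)],1).tolist())
E
```

```text
scene
plate [489.8 -42.9] [269.4 108.4] 79.6 2766 141.2
shtop [493.1 -42.9] [213.5 162.3] 79.5 1121 54.6
handle [492.1 -42.4] [73.1  9.9] 79.5 180 178.7
rack [ 499.5 -323.7] [119.3 140.3] 71.1 1454 29.6
dish [ 701.3 -105.9] [123.  123.2] 60.6 821 20.9 [ 702.2 -105.8] [124.6 122.3]
mat [479.7 340.5] [261.1 161.5] 15.0 4989 3.2
beaker [702.4 103.1] [73.9 74.9] 55.1 1895 63.1
  post? [ 476.6 -127.1  158.9] 36 [266. 157.]
  post? [486.5 -73.9 158.5] 29 [291. 160.]
  post? [498.5 -11.8 157.7] 31 [319. 164.]
  post? [508.2  41.8 159.2] 38 [345. 167.]
 loopL [ 471.9 -169.1  143.6] [[462.4, -176.1, 140.9], [483.0, -161.3, 146.1]]
 loopR [508.6  79.9 143.1] [[499.4, 68.7, 141.1], [517.9, 90.7, 145.4]]
side
plate [488.8 -40.3] [270.6 107.9] 79.4 2291 140.0
shtop [425.1 -26.4] [213.2  40.7] 77.8 698 53.9
handle [487.8 -38.7] [75.9 12.5] 79.0 121 178.3
rack [ 499.4 -321.9] [120.3 143.6] 69.9 831 28.3
dish [ 699.2 -101.6] [125.1 124.1] 7.0 374 18.4 [ 700.7 -102.2] [126.1 130.9]
mat [479.2 344.5] [261.9 160.8] 15.4 6447 2.4
beaker [700.6 107. ] [72.6 77.5] 50.4 962 62.5
  post? [ 471.5 -123.9  157.8] 24 [357. 179.]
  post? [481.9 -70.  156.5] 16 [340. 189.]
  post? [492.4  -7.2 158.3] 15 [320. 199.]
  post? [503.5  45.9 159.1] 25 [302. 208.]
 loopL [519.   58.  140.5] [[490.6, 31.5, 135.6], [553.3, 92.8, 145.3]]
 loopR [ 463.6 -135.3  141.2] [[434.8, -175.0, 135.8], [499.9, -107.9, 149.5]]
```

```bash
cat >> h.py <<'E'
SY=-10.5; SC=np.array([490.,-41.5])
def sh(x,y,c=None):
    a=np.radians(SY); return (SC if c is None else c)+np.array([x*np.cos(a)-y*np.sin(a),x*np.sin(a)+y*np.cos(a)])
def plan(tgt,yaw=None,n=5,z=None):
    """rows to reach tgt with tool y at world angle yaw (deg), from measured pose"""
    o=readout.get_obs(); p=np.array(o['tcp_pos']);R=Ro.from_rotvec(o['eef_rot']);M=R.as_matrix()
    cur=np.degrees(np.arctan2(M[1,1],M[0,1]))
    dy=0 if yaw is None else (yaw-cur+180)%360-180
    tgt=np.array(tgt,float); out=[];st=p.copy()
    print('from',np.round(p,1),'yaw %.1f tilt %.2f'%(cur,np.degrees(np.arccos(-M[2,2]))),'turn',round(dy,1))
    for k in range(n):
        left=n-k; s=R.inv().apply((tgt-p)/left); s=np.round(s,1 if n<3 else 0) if k<n-1 else np.round(s,1)
        wz=round(-dy/n,1); w=np.zeros(3)
        if k==n-1 and yaw is not None:
            pass
        p=p+R.apply(s); R=R*Ro.from_rotvec([0,0,np.radians(wz)])
        out.append(dict(zip('xyz',s.tolist()))|({'wz':wz} if wz else {}))
    for i in range(0,n,5): print(str(out[i:i+5]).replace("'",'"').replace('.0,',',').replace('.0}','}'))
def st():
    o=readout.get_obs(); M=Ro.from_rotvec(o['eef_rot']).as_matrix()
    print('t%.1f'%o['time'],np.round(o['tcp_pos'],1),'yaw %.1f'%np.degrees(np.arctan2(M[1,1],M[0,1])),'F',np.round(o['ft_force'],1),'open %.1f'%(87*o['opening']),'grip %.1f'%o['finger_force'],'q7 %.2f'%o['qpos'][6])
E
python3 - <<'E'
from h import *
plan([509,75,255],-10.5,20)
E
```

```text
from [ 156.2 -604.8  235.8] yaw -75.5 tilt 0.07 turn 65.0
[{"x": 26, "y": -28, "z": -1, "wz": np.float64(-3.3)}, {"x": 27, "y": -27, "z": -1, "wz": np.float64(-3.3)}, {"x": 29, "y": -25, "z": -1, "wz": np.float64(-3.3)}, {"x": 30, "y": -24, "z": -1, "wz": np.float64(-3.3)}, {"x": 31, "y": -22, "z": -1, "wz": np.float64(-3.3)}]
[{"x": 33, "y": -20, "z": -1, "wz": np.float64(-3.3)}, {"x": 34, "y": -18, "z": -1, "wz": np.float64(-3.3)}, {"x": 35, "y": -16, "z": -1, "wz": np.float64(-3.3)}, {"x": 36, "y": -14, "z": -1, "wz": np.float64(-3.3)}, {"x": 36, "y": -12, "z": -1, "wz": np.float64(-3.3)}]
[{"x": 37, "y": -10, "z": -1, "wz": np.float64(-3.3)}, {"x": 37, "y": -8, "z": -1, "wz": np.float64(-3.3)}, {"x": 38, "y": -6, "z": -1, "wz": np.float64(-3.3)}, {"x": 38, "y": -4, "z": -1, "wz": np.float64(-3.3)}, {"x": 38, "y": -1, "z": -1, "wz": np.float64(-3.3)}]
[{"x": 38, "y": 1, "z": -1, "wz": np.float64(-3.3)}, {"x": 38, "y": 3, "z": -1, "wz": np.float64(-3.3)}, {"x": 38, "y": 5, "z": -0, "wz": np.float64(-3.3)}, {"x": 38, "y": 8, "z": -1, "wz": np.float64(-3.3)}, {"x": 37.4, "y": 9.2, "z": -0.5, "wz": np.float64(-3.3)}]
```

Request:
{"fn": "carry_out", "kwargs": {"rows": [{"x": 26,"y": -28,"z": -1,"wz": -3.3},{"x": 27,"y": -27,"z": -1,"wz": -3.3},{"x": 29,"y": -25,"z": -1,"wz": -3.3},{"x": 30,"y": -24,"z": -1,"wz": -3.3},{"x": 31,"y": -22,"z": -1,"wz": -3.3}]}}

```text
$.rows[0]: bad value
```

Request:
{"fn": "carry_out", "kwargs": {"rows": [{"x": 33,"y": -20,"z": -1,"wz": -3.3},{"x": 34,"y": -18,"z": -1,"wz": -3.3},{"x": 35,"y": -16,"z": -1,"wz": -3.3},{"x": 36,"y": -14,"z": -1,"wz": -3.3},{"x": 36,"y": -12,"z": -1,"wz": -3.3}]}}

```text
$.rows[0]: bad value
```

Request:
{"fn": "carry_out", "kwargs": {"rows": [{"x": 37,"y": -10,"z": -1,"wz": -3.3},{"x": 37,"y": -8,"z": -1,"wz": -3.3},{"x": 38,"y": -6,"z": -1,"wz": -3.3},{"x": 38,"y": -4,"z": -1,"wz": -3.3},{"x": 38,"y": -1,"z": -1,"wz": -3.3}]}}

```text
$.rows[0]: bad value
```

Request:
{"fn": "carry_out", "kwargs": {"rows": [{"x": 38,"y": 1,"z": -1,"wz": -3.3},{"x": 38,"y": 3,"z": -1,"wz": -3.3},{"x": 38,"y": 5,"z": 0,"wz": -3.3},{"x": 38,"y": 8,"z": -1,"wz": -3.3},{"x": 37,"y": 9,"z": 0,"wz": -3.3,"jaw": 50}]}}

```text
$.rows[0]: bad value
```

Request:
{"fn": "carry_out", "kwargs": {"rows": [{"jaw": 50},{},{},{},{}]}}

```text
$.rows[0]: bad value
```

```bash
python3 - <<'E'
from m import *
st(); p,d,i=cam('wrist'); save('w1',p); P=cloud(i,d); np.savez('w1.npz',p=p,d=d,P=P)
print(np.round(i['t'],1), np.round(i['R'],2).tolist())
E
```

```text
t0.1 [ 156.2 -604.8  235.8] yaw -75.5 F [ 0.2  0.2 -0.7] open 86.6 grip 0.0 q7 -0.09
[-624.   -32.4  391.5] [[0.25, -0.97, -0.0], [-0.93, -0.24, 0.27], [-0.26, -0.07, -0.96]]
```

View pics/w1.png

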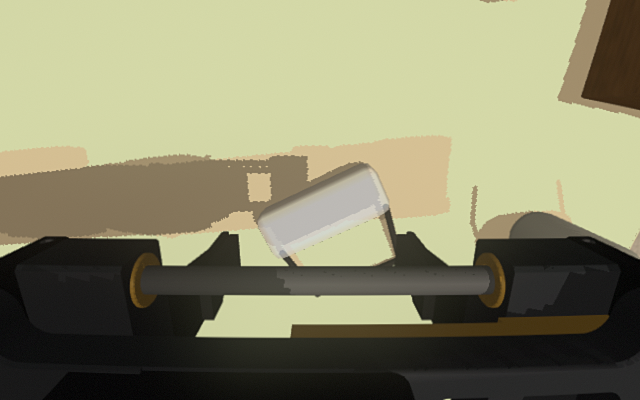

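Request:
{"fn": "carry_out", "kwargs": {"rows": [{"x": 26,"y": -28,"z": -1,"wx": 0,"wy": 0,"wz": -3.3,"jaw": 87},{"x": 27,"y": -27,"z": -1,"wx": 0,"wy": 0,"wz": -3.3,"jaw": 87},{"x": 29,"y": -25,"z": -1,"wx": 0,"wy": 0,"wz": -3.3,"jaw": 87},{"x": 30,"y": -24,"z": -1,"wx": 0,"wy": 0,"wz": -3.3,"jaw": 87},{"x": 31,"y": -22,"z": -1,"wx": 0,"wy": 0,"wz": -3.3,"jaw": 87}]}}

```text
time: 0.65
tcp_pos: [245.1, -434.1, 241.4]
eef_rot: [-3.026, -0.843, 0.0]
ft_force: [0.7, -0.7, 1.0]
opening: 0.997
finger_force: 0.0
```

Request:
{"fn": "carry_out", "kwargs": {"rows": [{"x": 33,"y": -20,"z": -1,"wx": 0,"wy": 0,"wz": -3.3,"jaw": 87},{"x": 34,"y": -18,"z": -1,"wx": 0,"wy": 0,"wz": -3.3,"jaw": 87},{"x": 35,"y": -16,"z": -1,"wx": 0,"wy": 0,"wz": -3.3,"jaw": 87},{"x": 36,"y": -14,"z": -1,"wx": 0,"wy": 0,"wz": -3.3,"jaw": 87},{"x": 36,"y": -12,"z": -1,"wx": 0,"wy": 0,"wz": -3.3,"jaw": 87}]}}

```text
time: 1.15
tcp_pos: [334.5, -264.1, 246.5]
eef_rot: [2.874, 1.268, -0.0]
ft_force: [0.8, -0.7, -0.7]
opening: 1.003
finger_force: 0.0
```

Request:
{"fn": "carry_out", "kwargs": {"rows": [{"x": 37,"y": -10,"z": -1,"wx": 0,"wy": 0,"wz": -3.3,"jaw": 50},{"x": 37,"y": -8,"z": -1,"wx": 0,"wy": 0,"wz": -3.3,"jaw": 50},{"x": 38,"y": -6,"z": -1,"wx": 0,"wy": 0,"wz": -3.3,"jaw": 50},{"x": 38,"y": -4,"z": -1,"wx": 0,"wy": 0,"wz": -3.3,"jaw": 50},{"x": 38,"y": -1,"z": -1,"wx": 0,"wy": 0,"wz": -3.3,"jaw": 50}]}}

```text
time: 1.65
tcp_pos: [421.5, -94.3, 251.6]
eef_rot: [2.662, 1.667, -0.0]
ft_force: [1.2, -0.4, 0.2]
opening: 0.636
finger_force: 0.0
```

Request:
{"fn": "carry_out", "kwargs": {"rows": [{"x": 38,"y": 1,"z": -1,"wx": 0,"wy": 0,"wz": -3.3,"jaw": 50},{"x": 38,"y": 3,"z": -1,"wx": 0,"wy": 0,"wz": -3.3,"jaw": 50},{"x": 38,"y": 5,"z": 0,"wx": 0,"wy": 0,"wz": -3.3,"jaw": 50},{"x": 30,"y": 8,"z": -1,"wx": 0,"wy": 0,"wz": -3.3,"jaw": 50},{"x": 0,"y": 9,"z": 0,"wx": 0,"wy": 0,"wz": -3.3,"jaw": 50}]}}

```text
time: 2.15
tcp_pos: [498.9, 35.3, 254.8]
eef_rot: [-2.389, -2.039, -0.003]
ft_force: [-0.7, -0.1, 0.4]
opening: 0.578
finger_force: 0.0
```

```bash
python3 - <<'E'
from m import *
st(); p,d,i=cam('wrist'); save('w1b',p); P=cloud(i,d); np.savez('w1.npz',p=p,d=d,P=P)
E
```

```text
t2.1 [498.9  35.3 254.8] yaw -9.0 F [-0.7 -0.1  0.4] open 50.3 grip 0.0 q7 -0.38
```

View pics/w1b.png

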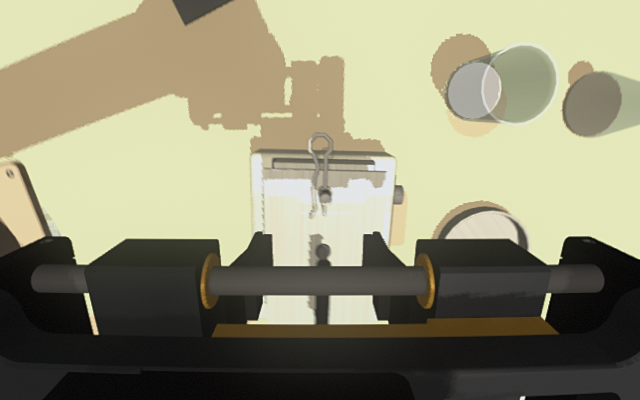

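```bash
python3 - <<'E'
from m import *
S=np.load('w1.npz');P=S['P'];d=S['d'];Z=P[...,2]
for n,b,lo,hi in(('loop',box(300,340,128,152),138,150),('post',box(310,340,180,205),155,170),('handlestud',box(310,335,240,262),150,185),('plate',box(240,410,140,235),138,144)):
    m=b&(Z>lo)&(Z<hi)&(d>0); q=P[m]; r=cv2.minAreaRect(q[:,:2].astype(np.float32)); print(n,np.round(q.mean(0),1),len(q),np.round(r[0],1),np.round(r[1],1),round(r[2],1))
    q=q-np.r_[SC,0];a=np.radians(-SY);x=q[:,0]*np.cos(a)-q[:,1]*np.sin(a);y=q[:,0]*np.sin(a)+q[:,1]*np.cos(a)
    print('   shaker frame x %.1f..%.1f y %.1f..%.1f'%(x.min(),x.max(),y.min(),y.max()))
E
```

```text
loop [508.8  86.2 143.4] 225 [508.9  85.4] [15.4 20.4] 80.8
   shaker frame x -14.8..5.7 y 120.4..135.9
post [505.9  44.2 163.8] 153 [506.   43.3] [9.5 9.4] 37.2
   shaker frame x -4.8..4.8 y 81.5..91.5
handlestud [496.3  -6.  162.8] 100 [496.1  -6.2] [4.8 9.5] 78.4
   shaker frame x -5.2..4.3 y 33.5..38.3
plate [503.8  35.1 141.4] 7554 [506.1  45.2] [ 82.8 105.1] 80.7
   shaker frame x -52.1..52.5 y 46.1..129.8
```

```bash
python3 - <<'E'
from h import *
t=sh(-4.6,125); print(t); plan([*t,200],-10.5,5)
E
```

```text
[508.25646811  82.24514686]
from [499.6  32.3 254.4] yaw -9.0 tilt 0.06 turn -1.5
[{"x": 10, "y": 0, "z": 11, "wz": np.float64(0.3)}, {"x": 10, "y": 0, "z": 11, "wz": np.float64(0.3)}, {"x": 10, "y": 0, "z": 11, "wz": np.float64(0.3)}, {"x": 10, "y": 0, "z": 11, "wz": np.float64(0.3)}, {"x": 10.6, "y": 0.2, "z": 10.4, "wz": np.float64(0.3)}]
```

Request:
{"fn": "carry_out", "kwargs": {"squeeze": 15, "rows": [{"x": 13,"y": 0,"z": 15,"wx": 0,"wy": 0,"wz": 1.5,"jaw": 50},{"x": 19,"y": 0,"z": 20,"wx": 0,"wy": 0,"wz": 0,"jaw": 50},{"x": 13,"y": 0,"z": 13,"wx": 0,"wy": 0,"wz": 0,"jaw": 50},{"x": 6,"y": 0,"z": 6,"wx": 0,"wy": 0,"wz": 0,"jaw": 50},{"x": 0,"y": 0,"z": 0,"wx": 0,"wy": 0,"wz": 0,"jaw": 50}]}}

```text
time: 2.7
tcp_pos: [507.2, 80.8, 199.9]
eef_rot: [-2.424, -1.998, 0.002]
ft_force: [-0.2, 0.2, 0.2]
opening: 0.574
finger_force: 0.0
```

Request:
{"fn": "carry_out", "kwargs": {"rows": [{"x": 0,"y": 0,"z": 0,"wx": 0,"wy": 0,"wz": 0,"jaw": 40},{"x": 0,"y": 0,"z": 0,"wx": 0,"wy": 0,"wz": 0,"jaw": 40},{"x": 0,"y": 0,"z": 0,"wx": 0,"wy": 0,"wz": 0,"jaw": 40},{"x": 0,"y": 0,"z": 0,"wx": 0,"wy": 0,"wz": 0,"jaw": 40},{"x": 0,"y": 0,"z": 0,"wx": 0,"wy": 0,"wz": 0,"jaw": 40}]}}

```text
time: 3.2
tcp_pos: [507.9, 80.4, 200.7]
eef_rot: [2.424, 1.997, 0.0]
ft_force: [-0.0, -1.2, 0.4]
opening: 0.463
finger_force: 0.0
```

```bash
python3 - <<'E'
from h import *
st();t=sh(-4.6,125); plan([*t,147],-10.5,5)
E
```

```text
t3.2 [507.9  80.4 200.7] yaw -11.0 F [-0.  -1.2  0.4] open 40.3 grip 0.0 q7 -0.56
from [507.9  80.4 200.7] yaw -11.0 tilt 0.02 turn 0.5
[{"x": 0, "y": 0, "z": 11, "wz": np.float64(-0.1)}, {"x": 0, "y": 0, "z": 11, "wz": np.float64(-0.1)}, {"x": 1, "y": 0, "z": 11, "wz": np.float64(-0.1)}, {"x": 0, "y": 0, "z": 10, "wz": np.float64(-0.1)}, {"x": 0.9, "y": 0, "z": 10.7, "wz": np.float64(-0.1)}]
```

Request:
{"fn": "carry_out", "kwargs": {"rows": [{"x": 2,"y": 0,"z": 20,"wx": 0,"wy": 0,"wz": -0.5,"jaw": 40},{"x": 0,"y": 0,"z": 19,"wx": 0,"wy": 0,"wz": 0,"jaw": 40},{"x": 0,"y": 0,"z": 10,"wx": 0,"wy": 0,"wz": 0,"jaw": 40},{"x": 0,"y": 0,"z": 5,"wx": 0,"wy": 0,"wz": 0,"jaw": 40},{"x": 0,"y": 0,"z": 0,"wx": 0,"wy": 0,"wz": 0,"jaw": 40}]}}

```text
time: 3.7
tcp_pos: [508.1, 82.6, 146.3]
eef_rot: [-2.415, -2.008, 0.001]
ft_force: [0.3, -0.7, 0.5]
opening: 0.463
finger_force: 0.0
```

Request:
{"fn": "carry_out", "kwargs": {"rows": [{"x": 0,"y": 0,"z": 0,"wx": 0,"wy": 0,"wz": 0,"jaw": 15},{"x": 0,"y": 0,"z": 0,"wx": 0,"wy": 0,"wz": 0,"jaw": 15},{"x": 0,"y": 0,"z": 0,"wx": 0,"wy": 0,"wz": 0,"jaw": 15},{"x": 0,"y": 0,"z": 0,"wx": 0,"wy": 0,"wz": 0,"jaw": 15},{"x": 0,"y": 0,"z": 0,"wx": 0,"wy": 0,"wz": 0,"jaw": 15}]}}

```text
time: 4.2
tcp_pos: [508.3, 82.6, 146.8]
eef_rot: [2.415, 2.008, 0.0]
ft_force: [0.4, -0.1, 0.7]
opening: 0.216
finger_force: 15.0
```

Request:
{"fn": "carry_out", "kwargs": {"rows": [{"x": 5,"y": 0,"z": 0,"wx": 0,"wy": 0,"wz": 0,"jaw": 15},{"x": 8,"y": 0,"z": 0,"wx": 0,"wy": 0,"wz": 0,"jaw": 15},{"x": 9,"y": 0,"z": 0,"wx": 0,"wy": 0,"wz": 0,"jaw": 15},{"x": 9,"y": 0,"z": 0,"wx": 0,"wy": 0,"wz": 0,"jaw": 15},{"x": 9,"y": 0,"z": 0,"wx": 0,"wy": 0,"wz": 0,"jaw": 15}]}}

```text
time: 4.7
tcp_pos: [515.5, 123.1, 146.5]
eef_rot: [-2.415, -2.009, 0.0]
ft_force: [0.5, -1.1, 0.4]
opening: 0.223
finger_force: 15.0
```

Request:
{"fn": "carry_out", "kwargs": {"rows": [{"x": 5,"y": 0,"z": 0,"wx": 0,"wy": 0,"wz": 0,"jaw": 15},{"x": 0,"y": 0,"z": 0,"wx": 0,"wy": 0,"wz": 0,"jaw": 15},{"x": 0,"y": 0,"z": 0,"wx": 0,"wy": 0,"wz": 0,"jaw": 15},{"x": 0,"y": 0,"z": 0,"wx": 0,"wy": 0,"wz": 0,"jaw": 15},{"x": 0,"y": 0,"z": 0,"wx": 0,"wy": 0,"wz": 0,"jaw": 15}]}}

```text
time: 5.2
tcp_pos: [516.4, 126.4, 146.5]
eef_rot: [2.416, 2.008, -0.0]
ft_force: [0.6, 0.4, 0.3]
opening: 0.222
finger_force: 15.0
```

```bash
python3 - <<'E'
from h import *
st();p,d,i=cam('scene'); P=cloud(i,d); np.savez('s1.npz',p=p,d=d,P=P)
save('s1',cv2.resize(p[100:320,200:440],(720,660),interpolation=cv2.INTER_CUBIC)[:600])
E
```

```text
t5.2 [516.4 126.4 146.5] yaw -10.6 F [0.6 0.4 0.3] open 19.3 grip 15.0 q7 -0.70
```

View pics/s1.png

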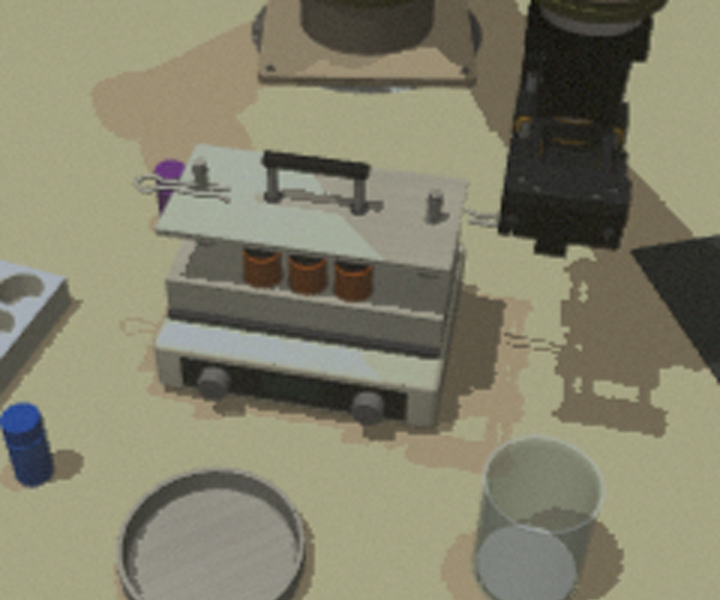

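```bash
python3 - <<'E'
from m import *
S=np.load('s1.npz');P=S['P'];d=S['d'];Z=P[...,2]
print(rect(P,box(230,310,250,320)&(Z>10)&(Z<32),d),rect(P,box(230,310,250,320)&(Z>2.5)&(Z<32),d))
plan([691,-82,230],-10.5,10)
E
```

```text
(array([ 701.3, -106. ]), array([122.6, 122.7]), 28.7, 810, np.float64(21.1)) (array([ 701.3, -106. ]), array([122.6, 122.8]), 28.7, 2761, np.float64(5.0))
from [516.4 126.5 146.6] yaw -10.6 tilt 0.02 turn 0.1
[{"x": -17, "y": 21, "z": -8}, {"x": -17, "y": 21, "z": -8}, {"x": -17, "y": 21, "z": -8}, {"x": -17, "y": 21, "z": -8}, {"x": -18, "y": 21, "z": -9}]
[{"x": -17, "y": 21, "z": -8}, {"x": -18, "y": 21, "z": -9}, {"x": -17, "y": 21, "z": -8}, {"x": -18, "y": 21, "z": -9}, {"x": -17, "y": 20.8, "z": -8.4}]
```

Request:
{"fn": "carry_out", "kwargs": {"rows": [{"x": 0,"y": 0,"z": -20,"wx": 0,"wy": 0,"wz": 0,"jaw": 15},{"x": 0,"y": 0,"z": -30,"wx": 0,"wy": 0,"wz": 0,"jaw": 15},{"x": 0,"y": 0,"z": -25,"wx": 0,"wy": 0,"wz": 0,"jaw": 15},{"x": 0,"y": 0,"z": -8,"wx": 0,"wy": 0,"wz": 0,"jaw": 15},{"x": 0,"y": 0,"z": 0,"wx": 0,"wy": 0,"wz": 0,"jaw": 15}]}}

```text
time: 5.75
tcp_pos: [516.9, 126.8, 230.3]
eef_rot: [2.415, 2.007, 0.002]
ft_force: [0.6, -0.1, -0.4]
opening: 0.222
finger_force: 15.0
```

Request:
{"fn": "carry_out", "kwargs": {"rows": [{"x": -10,"y": 12,"z": 0,"wx": 0,"wy": 0,"wz": 0,"jaw": 15},{"x": -20,"y": 24,"z": 0,"wx": 0,"wy": 0,"wz": 0,"jaw": 15},{"x": -22,"y": 27,"z": 0,"wx": 0,"wy": 0,"wz": 0,"jaw": 15},{"x": -22,"y": 27,"z": 0,"wx": 0,"wy": 0,"wz": 0,"jaw": 15},{"x": -22,"y": 27,"z": 0,"wx": 0,"wy": 0,"wz": 0,"jaw": 15}]}}

```text
time: 6.25
tcp_pos: [614.6, 8.3, 227.5]
eef_rot: [-2.416, -2.007, 0.004]
ft_force: [-0.2, 0.7, -0.1]
opening: 0.219
finger_force: 15.0
```

Request:
{"fn": "carry_out", "kwargs": {"rows": [{"x": -22,"y": 27,"z": 0,"wx": 0,"wy": 0,"wz": 0,"jaw": 15},{"x": -22,"y": 27,"z": 0,"wx": 0,"wy": 0,"wz": 0,"jaw": 15},{"x": -20,"y": 24,"z": 0,"wx": 0,"wy": 0,"wz": 0,"jaw": 15},{"x": -13,"y": 14,"z": 0,"wx": 0,"wy": 0,"wz": 0,"jaw": 15},{"x": 0,"y": 0,"z": 0,"wx": 0,"wy": 0,"wz": 0,"jaw": 15}]}}

```text
time: 6.75
tcp_pos: [690.8, -86.2, 226.1]
eef_rot: [-2.42, -2.002, 0.006]
ft_force: [0.4, -0.1, -0.1]
opening: 0.225
finger_force: 15.0
```

```bash
cat > look.py <<'E'
from m import *
def dish(n='scene',c=(701,-105),r=110):
    p,d,i=cam(n); P=cloud(i,d); Z=P[...,2]; m=(np.hypot(P[...,0]-c[0],P[...,1]-c[1])<r)&(Z>10)&(Z<32)
    print('dish',n,*rect(P,m,d)); return p,d,P
E
python3 - <<'E'
from look import *
st(); dish('side'); plan([691,-82,21],-10.5,10)
E
```

```text
t6.8 [690.8 -86.2 226.1] yaw -10.8 F [ 0.4 -0.1 -0.1] open 19.6 grip 15.0 q7 -0.34
dish side [ 698.2 -102.8] [121.4 128.5] 44.3 367 18.8
from [690.2 -83.7 226.7] yaw -10.7 tilt 0.19 turn 0.2
[{"x": 0, "y": 0, "z": 21}, {"x": 0, "y": 0, "z": 21}, {"x": 0, "y": 0, "z": 20}, {"x": 0, "y": 0, "z": 21}, {"x": 0, "y": 0, "z": 20}]
[{"x": 0, "y": 0, "z": 21}, {"x": 0, "y": 0, "z": 20}, {"x": 1, "y": 0, "z": 21}, {"x": 0, "y": 1, "z": 20}, {"x": 1, "y": 0.1, "z": 20.7}]
```

Request:
{"fn": "carry_out", "kwargs": {"rows": [{"x": 0,"y": 0,"z": 20,"wx": 0,"wy": 0,"wz": 0,"jaw": 15},{"x": 0,"y": 0,"z": 40,"wx": 0,"wy": 0,"wz": 0,"jaw": 15},{"x": 0,"y": 0,"z": 40,"wx": 0,"wy": 0,"wz": 0,"jaw": 15},{"x": 0,"y": 0,"z": 40,"wx": 0,"wy": 0,"wz": 0,"jaw": 15},{"x": 0,"y": 0,"z": 25,"wx": 0,"wy": 0,"wz": 0,"jaw": 15}]}}

```text
time: 7.3
tcp_pos: [687.9, -80.8, 60.3]
eef_rot: [-2.412, -2.008, 0.005]
ft_force: [-0.6, 0.2, 0.4]
opening: 0.22
finger_force: 15.0
```

Request:
{"fn": "carry_out", "kwargs": {"rows": [{"x": 2,"y": 0,"z": 22,"wx": 0,"wy": 0,"wz": 0,"jaw": 15},{"x": 0,"y": 0,"z": 12,"wx": 0,"wy": 0,"wz": 0,"jaw": 15},{"x": 0,"y": 0,"z": 6,"wx": 0,"wy": 0,"wz": 0,"jaw": 15},{"x": 0,"y": 0,"z": 0,"wx": 0,"wy": 0,"wz": 0,"jaw": 15},{"x": 0,"y": 0,"z": 0,"wx": 0,"wy": 0,"wz": 0,"jaw": 15}]}}

```text
time: 7.8
tcp_pos: [691.3, -79.4, 25.7]
eef_rot: [2.415, 2.008, 0.002]
ft_force: [-0.4, -0.7, -0.2]
opening: 0.226
finger_force: 15.0
```

```bash
python3 - <<'E'
from look import *
st(); p,d,i=cam('side'); save('d1',cv2.resize(p[140:230,230:350],(640,480),interpolation=cv2.INTER_CUBIC))
E
```

```text
t7.8 [691.3 -79.4  25.7] yaw -10.5 F [-0.4 -0.7 -0.2] open 19.6 grip 15.0 q7 -0.42
```

View pics/d1.png

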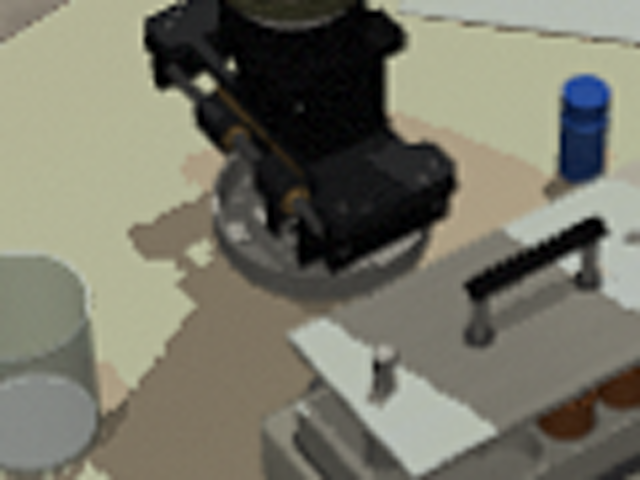

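Request:
{"fn": "carry_out", "kwargs": {"rows": [{"x": -3,"y": 0,"z": 3,"wx": 0,"wy": 0,"wz": 0,"jaw": 15},{"x": 0,"y": 0,"z": 2,"wx": 0,"wy": 0,"wz": 0,"jaw": 15},{"x": 0,"y": 0,"z": 0,"wx": 0,"wy": 0,"wz": 0,"jaw": 24},{"x": 0,"y": 0,"z": 0,"wx": 0,"wy": 0,"wz": 0,"jaw": 32},{"x": 0,"y": 0,"z": 0,"wx": 0,"wy": 0,"wz": 0,"jaw": 32}]}}

```text
time: 8.35
tcp_pos: [690.2, -82.3, 19.7]
eef_rot: [2.415, 2.009, 0.0]
ft_force: [-0.6, -0.1, 0.0]
opening: 0.342
finger_force: 0.0
```

Request:
{"fn": "carry_out", "kwargs": {"rows": [{"x": 0,"y": 0,"z": 0,"wx": 0,"wy": 0,"wz": 0,"jaw": 32},{"x": 0,"y": 0,"z": -20,"wx": 0,"wy": 0,"wz": 0,"jaw": 32},{"x": 0,"y": 0,"z": -40,"wx": 0,"wy": 0,"wz": 0,"jaw": 32},{"x": 0,"y": 0,"z": -45,"wx": 0,"wy": 0,"wz": 0,"jaw": 40},{"x": 0,"y": 0,"z": -45,"wx": 0,"wy": 0,"wz": 0,"jaw": 40}]}}

```text
time: 8.85
tcp_pos: [690.0, -82.0, 172.9]
eef_rot: [2.415, 2.009, 0.001]
ft_force: [-0.1, -0.2, -0.2]
opening: 0.439
finger_force: 0.0
```

Request:
{"fn": "carry_out", "kwargs": {"rows": [{"x": 0,"y": 0,"z": -40,"wx": 0,"wy": 0,"wz": 0,"jaw": 40},{"x": 0,"y": 0,"z": -30,"wx": 0,"wy": 0,"wz": 0,"jaw": 40},{"x": 0,"y": 0,"z": 0,"wx": 0,"wy": 0,"wz": 0,"jaw": 40},{"x": 0,"y": 0,"z": 0,"wx": 0,"wy": 0,"wz": 0,"jaw": 40},{"x": 0,"y": 0,"z": 0,"wx": 0,"wy": 0,"wz": 0,"jaw": 40}]}}

```text
time: 9.35
tcp_pos: [689.6, -82.3, 238.9]
eef_rot: [-2.415, -2.008, 0.002]
ft_force: [-0.5, 0.7, -0.3]
opening: 0.459
finger_force: 0.0
```

```bash
python3 - <<'E'
from look import *
st(); p,d,P=dish()
def clips(P,d,p,c=(701,-105)):
    m=(np.hypot(P[...,0]-c[0],P[...,1]-c[1])<52)&(d>0); return m
save('d2',cv2.resize(p[130:330,180:400],(660,600),interpolation=cv2.INTER_CUBIC))
t=sh(4.6,-125); print(t); plan([*t,245],-10.5,10)
E
```

```text
t9.3 [689.6 -82.3 238.9] yaw -10.5 F [-0.5  0.7 -0.3] open 40.0 grip 0.0 q7 -0.34
dish scene [ 701.4 -105.8] [123.  122.8] 36.9 827 20.9
[ 471.74353189 -165.24514686]
from [689.5 -82.4 238.5] yaw -10.5 tilt 0.10 turn 0.0
[{"x": -12, "y": -20, "z": -1}, {"x": -12, "y": -20, "z": -1}, {"x": -12, "y": -20, "z": -1}, {"x": -12, "y": -20, "z": -0}, {"x": -12, "y": -20, "z": -1}]
[{"x": -12, "y": -20, "z": -0}, {"x": -12, "y": -20, "z": -1}, {"x": -12, "y": -20, "z": -0}, {"x": -13, "y": -20, "z": -1}, {"x": -12.2, "y": -19, "z": -0.1}]
```

View pics/d2.png

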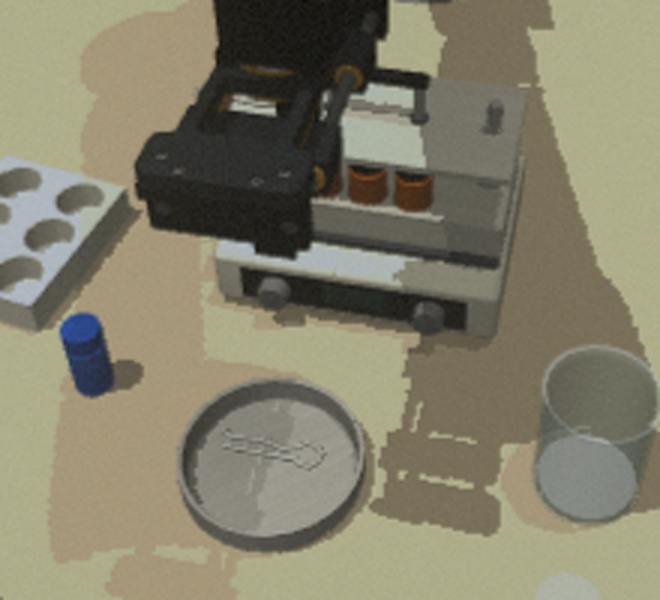

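Request:
{"fn": "carry_out", "kwargs": {"rows": [{"x": -6,"y": -10,"z": 0,"wx": 0,"wy": 0,"wz": 0,"jaw": 40},{"x": -12,"y": -20,"z": 0,"wx": 0,"wy": 0,"wz": 0,"jaw": 40},{"x": -18,"y": -30,"z": 0,"wx": 0,"wy": 0,"wz": 0,"jaw": 40},{"x": -18,"y": -30,"z": 0,"wx": 0,"wy": 0,"wz": 0,"jaw": 40},{"x": -18,"y": -30,"z": 0,"wx": 0,"wy": 0,"wz": 0,"jaw": 40}]}}

```text
time: 9.9
tcp_pos: [557.1, -131.6, 238.3]
eef_rot: [-2.414, -2.007, 0.002]
ft_force: [-0.6, -0.6, 1.4]
opening: 0.461
finger_force: 0.0
```

Request:
{"fn": "carry_out", "kwargs": {"rows": [{"x": -18,"y": -30,"z": 0,"wx": 0,"wy": 0,"wz": 0,"jaw": 40},{"x": -16,"y": -24,"z": 0,"wx": 0,"wy": 0,"wz": 0,"jaw": 40},{"x": -10,"y": -16,"z": 0,"wx": 0,"wy": 0,"wz": 0,"jaw": 40},{"x": -6,"y": -9,"z": 0,"wx": 0,"wy": 0,"wz": 0,"jaw": 40},{"x": 0,"y": 0,"z": 0,"wx": 0,"wy": 0,"wz": 0,"jaw": 40}]}}

```text
time: 10.4
tcp_pos: [471.2, -166.7, 239.3]
eef_rot: [-2.417, -2.006, 0.002]
ft_force: [1.3, 0.8, -0.4]
opening: 0.461
finger_force: 0.0
```

Request:
{"fn": "carry_out", "kwargs": {"rows": [{"x": 0,"y": 0,"z": 10,"wx": 0,"wy": 0,"wz": 0,"jaw": 40},{"x": 0,"y": 0,"z": 20,"wx": 0,"wy": 0,"wz": 0,"jaw": 40},{"x": 0,"y": 0,"z": 10,"wx": 0,"wy": 0,"wz": 0,"jaw": 40},{"x": 0,"y": 0,"z": 0,"wx": 0,"wy": 0,"wz": 0,"jaw": 40},{"x": 0,"y": 0,"z": 0,"wx": 0,"wy": 0,"wz": 0,"jaw": 40}]}}

```text
time: 10.9
tcp_pos: [472.6, -165.5, 199.6]
eef_rot: [-2.414, -2.009, -0.001]
ft_force: [-0.2, 0.9, -0.2]
opening: 0.461
finger_force: 0.0
```

```bash
python3 - <<'E'
from look import *
st(); p,d,i=cam('scene'); P=cloud(i,d); Z=P[...,2]
a=np.radians(-SY); q=P-np.r_[SC,0]; x=q[...,0]*np.cos(a)-q[...,1]*np.sin(a);y=q[...,0]*np.sin(a)+q[...,1]*np.cos(a)
m=(abs(Z-143)<6)&(y<-108)&(y>-145)&(abs(x)<25)&(d>0); print('loop b',m.sum(),x[m].min() if m.any() else 0,x[m].max() if m.any() else 0,y[m].min() if m.any() else 0)
S=np.load('scene0.npz');P=S['P'];Z=P[...,2];d=S['d'];q=P-np.r_[SC,0]; x=q[...,0]*np.cos(a)-q[...,1]*np.sin(a);y=q[...,0]*np.sin(a)+q[...,1]*np.cos(a)
for s in(1,-1):
    m=(abs(Z-143)<5)&(s*y>112)&(s*y<150)&(abs(x)<25)&(d>0); print(s,m.sum(),x[m].min(),x[m].max(),y[m].min(),y[m].max())
plan([*sh(4.6,-125),147],-10.5,5)
E
```

```text
t10.9 [ 472.6 -165.5  199.6] yaw -10.5 F [-0.2  0.9 -0.2] open 40.1 grip 0.0 q7 -0.02
loop b 41 -3.9192795424216484 15.753738455706179 -135.24737597788487
1 36 -13.256014096323481 5.601151707861728 112.12402848373158 133.34920935711048
-1 36 -4.1630068825931765 15.64575155040038 -136.0907531762799 -112.32001168767984
from [ 472.7 -165.6  200. ] yaw -10.5 tilt 0.03 turn -0.0
[{"x": 0, "y": -0, "z": 11}, {"x": 0, "y": -0, "z": 10}, {"x": 0, "y": -0, "z": 11}, {"x": 0, "y": -1, "z": 10}, {"x": 0.2, "y": -0.1, "z": 11}]
```

Request:
{"fn": "carry_out", "kwargs": {"rows": [{"x": 1,"y": 0,"z": 18,"wx": 0,"wy": 0,"wz": 0,"jaw": 40},{"x": 0,"y": 0,"z": 18,"wx": 0,"wy": 0,"wz": 0,"jaw": 40},{"x": 0,"y": 0,"z": 11,"wx": 0,"wy": 0,"wz": 0,"jaw": 40},{"x": 0,"y": 0,"z": 6,"wx": 0,"wy": 0,"wz": 0,"jaw": 40},{"x": 0,"y": 0,"z": 0,"wx": 0,"wy": 0,"wz": 0,"jaw": 40}]}}

```text
time: 11.45
tcp_pos: [472.3, -164.9, 146.4]
eef_rot: [-2.415, -2.008, 0.0]
ft_force: [-0.5, 0.3, -0.8]
opening: 0.459
finger_force: 0.0
```

Request:
{"fn": "carry_out", "kwargs": {"rows": [{"x": 0,"y": 0,"z": 0,"wx": 0,"wy": 0,"wz": 0,"jaw": 15},{"x": 0,"y": 0,"z": 0,"wx": 0,"wy": 0,"wz": 0,"jaw": 15},{"x": 0,"y": 0,"z": 0,"wx": 0,"wy": 0,"wz": 0,"jaw": 15},{"x": 0,"y": 0,"z": 0,"wx": 0,"wy": 0,"wz": 0,"jaw": 15},{"x": 0,"y": 0,"z": 0,"wx": 0,"wy": 0,"wz": 0,"jaw": 15}]}}

```text
time: 11.95
tcp_pos: [472.5, -165.1, 146.8]
eef_rot: [2.415, 2.008, 0.0]
ft_force: [0.1, -0.2, 0.3]
opening: 0.219
finger_force: 15.0
```

Gripped alike (opening 0.219). Pull along −y of the shaker, then lift.

Request:
{"fn": "carry_out", "kwargs": {"rows": [{"x": -5,"y": 0,"z": 0,"wx": 0,"wy": 0,"wz": 0,"jaw": 15},{"x": -8,"y": 0,"z": 0,"wx": 0,"wy": 0,"wz": 0,"jaw": 15},{"x": -9,"y": 0,"z": 0,"wx": 0,"wy": 0,"wz": 0,"jaw": 15},{"x": -9,"y": 0,"z": 0,"wx": 0,"wy": 0,"wz": 0,"jaw": 15},{"x": -9,"y": 0,"z": 0,"wx": 0,"wy": 0,"wz": 0,"jaw": 15}]}}

```text
time: 12.45
tcp_pos: [464.6, -205.5, 146.4]
eef_rot: [-2.416, -2.008, 0.001]
ft_force: [0.4, 0.3, 0.1]
opening: 0.224
finger_force: 15.0
```

Request:
{"fn": "carry_out", "kwargs": {"rows": [{"x": -5,"y": 0,"z": 0,"wx": 0,"wy": 0,"wz": 0,"jaw": 15},{"x": 0,"y": 0,"z": -20,"wx": 0,"wy": 0,"wz": 0,"jaw": 15},{"x": 0,"y": 0,"z": -40,"wx": 0,"wy": 0,"wz": 0,"jaw": 15},{"x": 0,"y": 0,"z": -30,"wx": 0,"wy": 0,"wz": 0,"jaw": 15},{"x": 0,"y": 0,"z": 0,"wx": 0,"wy": 0,"wz": 0,"jaw": 15}]}}

```text
time: 12.95
tcp_pos: [466.0, -209.9, 240.6]
eef_rot: [2.411, 2.005, 0.003]
ft_force: [0.4, 0.4, 0.2]
opening: 0.225
finger_force: 15.0
```

```bash
python3 - <<'E'
from look import *
st(); p,d,P=dish()
u=np.array([.182,.983]);v=np.array([.983,-.182]); c=np.array([701,-105]); t=c-20*u+14*v; print(t)
plan([*t,230],-10.5,10)
E
```

```text
t12.9 [ 466.  -209.9  240.6] yaw -10.5 F [0.4 0.4 0.2] open 19.6 grip 15.0 q7 0.08
dish scene [ 701.5 -106.2] [123.2 122.9] 48.2 820 21.0
[ 711.122 -127.208]
from [ 465.  -209.7  238.3] yaw -10.5 tilt 0.20 turn 0.0
[{"x": 13, "y": 23, "z": 1}, {"x": 13, "y": 23, "z": 1}, {"x": 13, "y": 23, "z": 1}, {"x": 12, "y": 23, "z": 1}, {"x": 13, "y": 22, "z": 1}]
[{"x": 12, "y": 23, "z": 1}, {"x": 13, "y": 22, "z": 1}, {"x": 12, "y": 23, "z": 1}, {"x": 13, "y": 22, "z": 0}, {"x": 12.1, "y": 22.9, "z": 0.8}]
```

Request:
{"fn": "carry_out", "kwargs": {"rows": [{"x": 8,"y": 14,"z": 0,"wx": 0,"wy": 0,"wz": 0,"jaw": 15},{"x": 14,"y": 25,"z": 0,"wx": 0,"wy": 0,"wz": 0,"jaw": 15},{"x": 17,"y": 32,"z": 0,"wx": 0,"wy": 0,"wz": 0,"jaw": 15},{"x": 17,"y": 32,"z": 0,"wx": 0,"wy": 0,"wz": 0,"jaw": 15},{"x": 17,"y": 32,"z": 0,"wx": 0,"wy": 0,"wz": 0,"jaw": 15}]}}

```text
time: 13.5
tcp_pos: [610.9, -162.0, 234.8]
eef_rot: [-2.415, -2.007, 0.002]
ft_force: [-0.2, -1.2, 0.2]
opening: 0.22
finger_force: 15.0
```

Request:
{"fn": "carry_out", "kwargs": {"rows": [{"x": 17,"y": 32,"z": 0,"wx": 0,"wy": 0,"wz": 0,"jaw": 15},{"x": 17,"y": 30,"z": 0,"wx": 0,"wy": 0,"wz": 0,"jaw": 15},{"x": 12,"y": 20,"z": 0,"wx": 0,"wy": 0,"wz": 0,"jaw": 15},{"x": 7,"y": 10,"z": 0,"wx": 0,"wy": 0,"wz": 0,"jaw": 15},{"x": 0,"y": 0,"z": 0,"wx": 0,"wy": 0,"wz": 0,"jaw": 15}]}}

```text
time: 14.0
tcp_pos: [710.8, -125.0, 234.0]
eef_rot: [-2.411, -2.01, 0.002]
ft_force: [-0.2, 0.5, 0.0]
opening: 0.22
finger_force: 15.0
```

Request:
{"fn": "carry_out", "kwargs": {"rows": [{"x": 0,"y": 0,"z": 20,"wx": 0,"wy": 0,"wz": 0,"jaw": 15},{"x": 0,"y": 0,"z": 40,"wx": 0,"wy": 0,"wz": 0,"jaw": 15},{"x": 0,"y": 0,"z": 40,"wx": 0,"wy": 0,"wz": 0,"jaw": 15},{"x": 0,"y": 0,"z": 30,"wx": 0,"wy": 0,"wz": 0,"jaw": 15},{"x": 0,"y": 0,"z": 20,"wx": 0,"wy": 0,"wz": 0,"jaw": 15}]}}

```text
time: 14.5
tcp_pos: [708.0, -127.8, 82.9]
eef_rot: [-2.414, -2.006, 0.005]
ft_force: [0.7, -0.5, -0.3]
opening: 0.222
finger_force: 15.0
```

Request:
{"fn": "carry_out", "kwargs": {"rows": [{"x": 0,"y": 0,"z": 10,"wx": 0,"wy": 0,"wz": 0,"jaw": 15},{"x": 0,"y": 0,"z": 0,"wx": 0,"wy": 0,"wz": 0,"jaw": 15},{"x": 0,"y": 0,"z": 0,"wx": 0,"wy": 0,"wz": 0,"jaw": 15},{"x": 0,"y": 0,"z": 0,"wx": 0,"wy": 0,"wz": 0,"jaw": 15},{"x": 0,"y": 0,"z": 0,"wx": 0,"wy": 0,"wz": 0,"jaw": 15}]}}

```text
time: 15.0
tcp_pos: [710.9, -126.8, 77.9]
eef_rot: [2.415, 2.008, 0.002]
ft_force: [-0.0, -0.6, -0.1]
opening: 0.225
finger_force: 15.0
```

```bash
python3 - <<'E'
from look import *
st(); p,d,P=dish('side')
plan([711,-127,24],-10.5,5)
E
```

```text
t15.0 [ 710.9 -126.8   77.9] yaw -10.5 F [-0.  -0.6 -0.1] open 19.6 grip 15.0 q7 -0.33
dish side [ 696.6 -101.3] [121.7 124.1] 45.4 302 18.9
from [ 710.8 -126.8   77.6] yaw -10.5 tilt 0.09 turn 0.0
[{"x": -0, "y": 0, "z": 11}, {"x": -0, "y": 0, "z": 11}, {"x": -0, "y": 0, "z": 11}, {"x": -0, "y": 0, "z": 10}, {"x": -0.1, "y": 0.1, "z": 10.6}]
```

Request:
{"fn": "carry_out", "kwargs": {"rows": [{"x": 0,"y": 0,"z": 20,"wx": 0,"wy": 0,"wz": 0,"jaw": 15},{"x": 0,"y": 0,"z": 18,"wx": 0,"wy": 0,"wz": 0,"jaw": 15},{"x": 0,"y": 0,"z": 10,"wx": 0,"wy": 0,"wz": 0,"jaw": 15},{"x": 0,"y": 0,"z": 5,"wx": 0,"wy": 0,"wz": 0,"jaw": 15},{"x": 0,"y": 0,"z": 0,"wx": 0,"wy": 0,"wz": 0,"jaw": 15}]}}

```text
time: 15.55
tcp_pos: [710.0, -126.7, 22.8]
eef_rot: [-2.415, -2.008, 0.001]
ft_force: [-0.4, -0.1, -0.1]
opening: 0.217
finger_force: 15.0
```

Request:
{"fn": "carry_out", "kwargs": {"rows": [{"x": 0,"y": 0,"z": 0,"wx": 0,"wy": 0,"wz": 0,"jaw": 15},{"x": 0,"y": 0,"z": 0,"wx": 0,"wy": 0,"wz": 0,"jaw": 22},{"x": 0,"y": 0,"z": 0,"wx": 0,"wy": 0,"wz": 0,"jaw": 28},{"x": 0,"y": 0,"z": 0,"wx": 0,"wy": 0,"wz": 0,"jaw": 30},{"x": 0,"y": 0,"z": 0,"wx": 0,"wy": 0,"wz": 0,"jaw": 30}]}}

```text
time: 16.05
tcp_pos: [710.5, -126.8, 23.8]
eef_rot: [2.415, 2.008, 0.0]
ft_force: [-0.1, 0.4, 0.3]
opening: 0.334
finger_force: 0.0
```

Request:
{"fn": "carry_out", "kwargs": {"rows": [{"x": 0,"y": 0,"z": -20,"wx": 0,"wy": 0,"wz": 0,"jaw": 30},{"x": 0,"y": 0,"z": -45,"wx": 0,"wy": 0,"wz": 0,"jaw": 30},{"x": 0,"y": 0,"z": -45,"wx": 0,"wy": 0,"wz": 0,"jaw": 30},{"x": 0,"y": 0,"z": -45,"wx": 0,"wy": 0,"wz": 0,"jaw": 30},{"x": 0,"y": 0,"z": -45,"wx": 0,"wy": 0,"wz": 0,"jaw": 30}]}}

```text
time: 16.55
tcp_pos: [710.1, -126.5, 227.5]
eef_rot: [2.415, 2.008, 0.002]
ft_force: [1.3, -0.6, -0.2]
opening: 0.344
finger_force: 0.0
```

Request:
{"fn": "carry_out", "kwargs": {"rows": [{"x": 0,"y": 0,"z": -20,"wx": 0,"wy": 0,"wz": 0,"jaw": 35},{"x": 0,"y": 0,"z": 0,"wx": 0,"wy": 0,"wz": 0,"jaw": 35},{"x": 0,"y": 0,"z": 0,"wx": 0,"wy": 0,"wz": 0,"jaw": 35},{"x": 0,"y": 0,"z": 0,"wx": 0,"wy": 0,"wz": 0,"jaw": 35},{"x": 0,"y": 0,"z": 0,"wx": 0,"wy": 0,"wz": 0,"jaw": 35}]}}

```text
time: 17.05
tcp_pos: [709.8, -126.8, 242.4]
eef_rot: [-2.414, -2.008, 0.002]
ft_force: [-0.3, 0.6, 0.7]
opening: 0.402
finger_force: 0.0
```

```bash
python3 - <<'E'
from look import *
st(); p,d,P=dish()
a=p[245:325,225:325]; a=cv2.resize(a,(500,400),interpolation=cv2.INTER_CUBIC)
b=cv2.resize(p[130:210,230:330],(500,400),interpolation=cv2.INTER_CUBIC) 
save('d3',cv2.resize(np.hstack([a,b]),(800,320)))
plan([490,-41.5,240],-10.5,10)
E
```

```text
t17.1 [ 709.8 -126.8  242.4] yaw -10.5 F [-0.3  0.6  0.7] open 34.9 grip 0.0 q7 -0.28
dish scene [ 701.2 -105.8] [122.4 123.4] 89.1 815 20.9
from [ 709.9 -126.8  242.5] yaw -10.5 tilt 0.10 turn 0.0
[{"x": 4, "y": -23, "z": 0}, {"x": 4, "y": -23, "z": 0}, {"x": 4, "y": -23, "z": 0}, {"x": 5, "y": -23, "z": 0}, {"x": 4, "y": -23, "z": 0}]
[{"x": 5, "y": -23, "z": 1}, {"x": 4, "y": -23, "z": 0}, {"x": 5, "y": -24, "z": 1}, {"x": 4, "y": -23, "z": 0}, {"x": 4.8, "y": -23.8, "z": 0.9}]
```

View pics/d3.png

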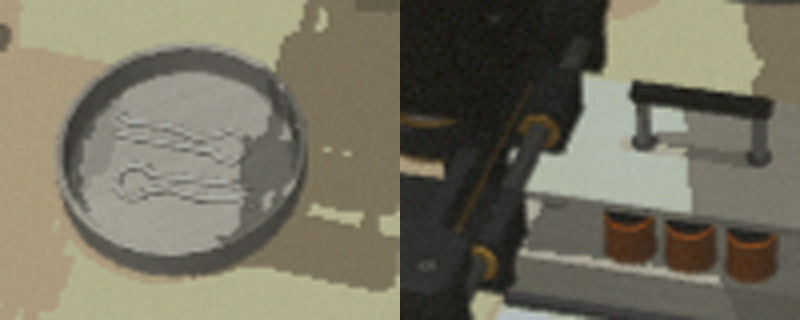

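Request:
{"fn": "carry_out", "kwargs": {"squeeze": 6, "rows": [{"x": 3,"y": -14,"z": 0,"wx": 0,"wy": 0,"wz": 0,"jaw": 35},{"x": 5,"y": -28,"z": 0,"wx": 0,"wy": 0,"wz": 0,"jaw": 35},{"x": 6,"y": -34,"z": 0,"wx": 0,"wy": 0,"wz": 0,"jaw": 35},{"x": 6,"y": -34,"z": 0,"wx": 0,"wy": 0,"wz": 0,"jaw": 35},{"x": 6,"y": -34,"z": 0,"wx": 0,"wy": 0,"wz": 0,"jaw": 35}]}}

```text
time: 17.6
tcp_pos: [571.9, -74.5, 242.7]
eef_rot: [-2.415, -2.008, 0.001]
ft_force: [0.4, 1.4, 0.2]
opening: 0.404
finger_force: 0.0
```

Request:
{"fn": "carry_out", "kwargs": {"rows": [{"x": 6,"y": -34,"z": 0,"wx": 0,"wy": 0,"wz": 0,"jaw": 35},{"x": 6,"y": -28,"z": 0,"wx": 0,"wy": 0,"wz": 0,"jaw": 35},{"x": 4,"y": -18,"z": 0,"wx": 0,"wy": 0,"wz": 0,"jaw": 35},{"x": 2,"y": -8,"z": 0,"wx": 0,"wy": 0,"wz": 0,"jaw": 35},{"x": 0,"y": 0,"z": 0,"wx": 0,"wy": 0,"wz": 0,"jaw": 35}]}}

```text
time: 18.1
tcp_pos: [489.9, -41.1, 243.7]
eef_rot: [2.415, 2.008, -0.001]
ft_force: [0.0, -0.1, 0.2]
opening: 0.401
finger_force: 0.0
```

Request:
{"fn": "carry_out", "kwargs": {"rows": [{"x": 0,"y": 0,"z": 0,"wx": 0,"wy": 0,"wz": 0,"jaw": 35},{"x": 0,"y": 0,"z": 0,"wx": 0,"wy": 0,"wz": 0,"jaw": 35},{"x": 0,"y": 0,"z": 0,"wx": 0,"wy": 0,"wz": 0,"jaw": 35},{"x": 0,"y": 0,"z": 0,"wx": 0,"wy": 0,"wz": 0,"jaw": 35},{"x": 0,"y": 0,"z": 0,"wx": 0,"wy": 0,"wz": 0,"jaw": 35}]}}

```text
time: 18.6
tcp_pos: [490.4, -41.1, 243.4]
eef_rot: [-2.415, -2.008, -0.0]
ft_force: [-0.2, -0.1, -0.7]
opening: 0.401
finger_force: 0.0
```

```bash
python3 - <<'E'
from look import *
st(); p,d,i=cam('wrist'); P=cloud(i,d);Z=P[...,2]; save('w2',p)
a=np.radians(-SY); q=P-np.r_[SC,0]; x=q[...,0]*np.cos(a)-q[...,1]*np.sin(a);y=q[...,0]*np.sin(a)+q[...,1]*np.cos(a)
for n,lo,hi,y0,y1 in(('post a',158,168,70,100),('handle',172,186,-40,40)):
    m=(Z>lo)&(Z<hi)&(y>y0)&(y<y1)&(abs(x)<14)&(d>0); print(n,m.sum(),*[np.round([f[m].min(),f[m].max(),np.median(f[m])],1) for f in(x,y)] if m.any() else '')
plan([490,-41.5,170],-10.5,5)
E
```

```text
t18.6 [490.4 -41.1 243.4] yaw -10.5 F [-0.2 -0.1 -0.7] open 34.9 grip 0.0 q7 -0.24
post a 164 [-4.5  5.1  0.3] [81.2 90.9 85.8]
handle 1623 [-6.1  5.9  0.1] [-36.9  38.2   4.9]
from [490.4 -41.2 243.5] yaw -10.5 tilt 0.01 turn 0.0
[{"x": -0, "y": -0, "z": 15}, {"x": -0, "y": -0, "z": 15}, {"x": -0, "y": -0, "z": 14}, {"x": -0, "y": -0, "z": 15}, {"x": -0.4, "y": -0.3, "z": 14.5}]
```

Request:
{"fn": "carry_out", "kwargs": {"rows": [{"x": 0.2,"y": -0.3,"z": 18,"wx": 0,"wy": 0,"wz": 0,"jaw": 35},{"x": 0,"y": 0,"z": 22,"wx": 0,"wy": 0,"wz": 0,"jaw": 35},{"x": 0,"y": 0,"z": 18,"wx": 0,"wy": 0,"wz": 0,"jaw": 30},{"x": 0,"y": 0,"z": 10,"wx": 0,"wy": 0,"wz": 0,"jaw": 25},{"x": 0,"y": 0,"z": 5,"wx": 0,"wy": 0,"wz": 0,"jaw": 20}]}}

```text
time: 19.15
tcp_pos: [489.8, -40.9, 169.9]
eef_rot: [-2.415, -2.008, 0.001]
ft_force: [0.2, -0.0, -0.0]
opening: 0.272
finger_force: 0.0
```

Request:
{"fn": "carry_out", "kwargs": {"rows": [{"x": 0,"y": 0,"z": 0,"wx": 0,"wy": 0,"wz": 0,"jaw": 20},{"x": 0,"y": 0,"z": 0,"wx": 0,"wy": 0,"wz": 0,"jaw": 15},{"x": 0,"y": 0,"z": 0,"wx": 0,"wy": 0,"wz": 0,"jaw": 10},{"x": 0,"y": 0,"z": 0,"wx": 0,"wy": 0,"wz": 0,"jaw": 8},{"x": 0,"y": 0,"z": 0,"wx": 0,"wy": 0,"wz": 0,"jaw": 5}]}}

```text
time: 19.65
tcp_pos: [490.2, -40.9, 171.1]
eef_rot: [2.415, 2.008, 0.0]
ft_force: [-1.9, 1.3, 3.5]
opening: 0.132
finger_force: 6.0
```

Request:
{"fn": "carry_out", "kwargs": {"rows": [{"x": 0,"y": 0,"z": 0,"wx": 0,"wy": 0,"wz": 0,"jaw": 5},{"x": 0,"y": 0,"z": 0,"wx": 0,"wy": 0,"wz": 0,"jaw": 5},{"x": 0,"y": 0,"z": 0,"wx": 0,"wy": 0,"wz": 0,"jaw": 5},{"x": 0,"y": 0,"z": 0,"wx": 0,"wy": 0,"wz": 0,"jaw": 5},{"x": 0,"y": 0,"z": 0,"wx": 0,"wy": 0,"wz": 0,"jaw": 5}]}}

```text
time: 20.15
tcp_pos: [490.2, -40.9, 171.1]
eef_rot: [2.415, 2.008, 0.0]
ft_force: [-2.7, -0.3, 6.2]
opening: 0.135
finger_force: 6.0
```

Request:
{"fn": "carry_out", "kwargs": {"squeeze": 50, "rows": [{"x": 0,"y": -0.2,"z": -1,"wx": 0,"wy": 0,"wz": 0,"jaw": 5},{"x": 0,"y": 0,"z": 0,"wx": 0,"wy": 0,"wz": 0,"jaw": 5},{"x": 0,"y": 0,"z": 0,"wx": 0,"wy": 0,"wz": 0,"jaw": 5},{"x": 0,"y": 0,"z": 0,"wx": 0,"wy": 0,"wz": 0,"jaw": 5},{"x": 0,"y": 0,"z": 0,"wx": 0,"wy": 0,"wz": 0,"jaw": 5}]}}

```text
time: 20.65
tcp_pos: [489.7, -40.9, 171.3]
eef_rot: [-2.416, -2.008, 0.0]
ft_force: [0.0, -0.1, -3.8]
opening: 0.119
finger_force: 50.0
```

Request:
{"fn": "carry_out", "kwargs": {"rows": [{"x": 0,"y": 0,"z": -2,"wx": 0,"wy": 0,"wz": 0,"jaw": 5},{"x": 0,"y": 0,"z": -3,"wx": 0,"wy": 0,"wz": 0,"jaw": 5},{"x": 0,"y": 0,"z": -3,"wx": 0,"wy": 0,"wz": 0,"jaw": 5},{"x": 0,"y": 0,"z": -3,"wx": 0,"wy": 0,"wz": 0,"jaw": 5},{"x": 0,"y": 0,"z": 0,"wx": 0,"wy": 0,"wz": 0,"jaw": 5}]}}

```text
time: 21.15
tcp_pos: [490.1, -40.9, 183.1]
eef_rot: [2.415, 2.008, 0.001]
ft_force: [-0.1, 0.3, -2.6]
opening: 0.122
finger_force: 50.0
```

```bash
python3 - <<'E'
from look import *
st();print(readout.get_obs()['torque'])
p,d,i=cam('side'); P=cloud(i,d);Z=P[...,2]
a=np.radians(-SY); q=P-np.r_[SC,0]; x=q[...,0]*np.cos(a)-q[...,1]*np.sin(a);y=q[...,0]*np.sin(a)+q[...,1]*np.cos(a)
m=(Z>136)&(Z<165)&(abs(x)<50)&(abs(y)<103)&(np.hypot(x,abs(y)-86)>14)&(abs(x)>12)&(d>0)
A=np.c_[x[m],y[m],np.ones(m.sum())]
for _ in range(3):
    c=np.linalg.lstsq(A,Z[m],rcond=None)[0]; r=abs(A@c-Z[m]); k=r<2; A=A[k]; 
    mm=np.zeros_like(m); mm[m]=k; m=mm
print('plate z=%.1f slopes deg x %.2f y %.2f n %d'%(c[2],*np.degrees(c[:2]),m.sum()))
E
```

```text
t21.1 [490.1 -40.9 183.1] yaw -10.5 F [-0.1  0.3 -2.6] open 10.6 grip 50.0 q7 -0.28
[-0.02763098 -0.1310419  -0.00646047]
plate z=151.8 slopes deg x -0.81 y 0.02 n 926
```

Request:
{"fn": "carry_out", "kwargs": {"rows": [{"x": 0,"y": 0,"z": -4,"wx": 0,"wy": 0,"wz": 0,"jaw": 5},{"x": 0,"y": 0,"z": -6,"wx": 0,"wy": 0,"wz": 0,"jaw": 5},{"x": 0,"y": 0,"z": -7,"wx": 0,"wy": 0,"wz": 0,"jaw": 5},{"x": 0,"y": 0,"z": -8,"wx": 0,"wy": 0,"wz": 0,"jaw": 5},{"x": 0,"y": 0,"z": -8,"wx": 0,"wy": 0,"wz": 0,"jaw": 5}]}}

```text
time: 21.7
tcp_pos: [489.9, -40.8, 216.5]
eef_rot: [2.415, 2.008, 0.0]
ft_force: [-0.4, -0.2, -2.5]
opening: 0.123
finger_force: 50.0
```

Request:
{"fn": "carry_out", "kwargs": {"rows": [{"x": 0,"y": 0,"z": -10,"wx": 0,"wy": 0,"wz": 0,"jaw": 5},{"x": 0,"y": 0,"z": -10,"wx": 0,"wy": 0,"wz": 0,"jaw": 5},{"x": 0,"y": 0,"z": -5,"wx": 0,"wy": 0,"wz": 0,"jaw": 5},{"x": 0,"y": 0,"z": 0,"wx": 0,"wy": 0,"wz": 0,"jaw": 5},{"x": 0,"y": 0,"z": 0,"wx": 0,"wy": 0,"wz": 0,"jaw": 5}]}}

```text
time: 22.2
tcp_pos: [489.7, -40.9, 240.4]
eef_rot: [2.416, 2.009, -0.0]
ft_force: [0.8, -0.3, -3.3]
opening: 0.12
finger_force: 50.0
```

```bash
python3 - <<'E'
from look import *
st();plan([479.5,342,245],-75,15)
p,d,i=cam('scene'); P=cloud(i,d); m=(np.hypot(P[...,0]-490,P[...,1]+41)<130)&(P[...,2]>185)&(P[...,2]<225)&(d>0)
q=P[m]; A=np.c_[q[:,:2],np.ones(len(q))];c=np.linalg.lstsq(A,q[:,2],rcond=None)[0]; k=abs(A@c-q[:,2])<3; c=np.linalg.lstsq(A[k],q[k,2],rcond=None)[0]; print(k.sum(),np.degrees(c[:2]),np.median(q[k,2]))
E
```

```text
t22.2 [489.7 -40.9 240.4] yaw -10.5 F [ 0.8 -0.3 -3.3] open 10.4 grip 50.0 q7 -0.25
from [489.7 -40.9 240.4] yaw -10.5 tilt 0.01 turn -64.5
[{"x": 25, "y": -5, "z": -0, "wz": np.float64(4.3)}, {"x": 25, "y": -7, "z": -0, "wz": np.float64(4.3)}, {"x": 24, "y": -9, "z": -0, "wz": np.float64(4.3)}, {"x": 23, "y": -11, "z": -0, "wz": np.float64(4.3)}, {"x": 22, "y": -12, "z": -0, "wz": np.float64(4.3)}]
[{"x": 21, "y": -14, "z": -0, "wz": np.float64(4.3)}, {"x": 20, "y": -16, "z": -1, "wz": np.float64(4.3)}, {"x": 19, "y": -17, "z": -0, "wz": np.float64(4.3)}, {"x": 18, "y": -19, "z": -1, "wz": np.float64(4.3)}, {"x": 16, "y": -20, "z": -0, "wz": np.float64(4.3)}]
[{"x": 15, "y": -21, "z": -1, "wz": np.float64(4.3)}, {"x": 13, "y": -22, "z": -0, "wz": np.float64(4.3)}, {"x": 11, "y": -23, "z": -1, "wz": np.float64(4.3)}, {"x": 9, "y": -23, "z": -0, "wz": np.float64(4.3)}, {"x": 8.2, "y": -24.4, "z": -0.7, "wz": np.float64(4.3)}]
2815 [-0.92567142  0.20455826] 210.20526448989992
```

Request:
{"fn": "carry_out", "kwargs": {"rows": [{"x": 12,"y": -2,"z": 0,"wx": 0,"wy": 0,"wz": 2,"jaw": 5},{"x": 25,"y": -6,"z": 0,"wx": 0,"wy": 0,"wz": 4,"jaw": 5},{"x": 25,"y": -8,"z": 0,"wx": 0,"wy": 0,"wz": 4.5,"jaw": 5},{"x": 24,"y": -10,"z": 0,"wx": 0,"wy": 0,"wz": 4.5,"jaw": 5},{"x": 23,"y": -12,"z": 0,"wx": 0,"wy": 0,"wz": 4.5,"jaw": 5}]}}

```text
time: 22.75
tcp_pos: [487.0, 76.1, 240.1]
eef_rot: [-2.723, -1.566, 0.001]
ft_force: [0.1, -0.7, -3.1]
opening: 0.122
finger_force: 50.0
```

Request:
{"fn": "carry_out", "kwargs": {"rows": [{"x": 22,"y": -14,"z": 0,"wx": 0,"wy": 0,"wz": 4.5,"jaw": 5},{"x": 21,"y": -15,"z": 0,"wx": 0,"wy": 0,"wz": 4.5,"jaw": 5},{"x": 20,"y": -17,"z": 0,"wx": 0,"wy": 0,"wz": 4.5,"jaw": 5},{"x": 19,"y": -18,"z": 0,"wx": 0,"wy": 0,"wz": 4.5,"jaw": 5},{"x": 17,"y": -20,"z": 0,"wx": 0,"wy": 0,"wz": 4.5,"jaw": 5}]}}

```text
time: 23.25
tcp_pos: [484.2, 206.4, 240.0]
eef_rot: [2.977, 1.004, -0.001]
ft_force: [0.5, 0.6, -3.6]
opening: 0.118
finger_force: 50.0
```

Request:
{"fn": "carry_out", "kwargs": {"rows": [{"x": 15,"y": -21,"z": 0,"wx": 0,"wy": 0,"wz": 4.5,"jaw": 5},{"x": 13,"y": -22,"z": 0,"wx": 0,"wy": 0,"wz": 4.5,"jaw": 5},{"x": 11,"y": -22,"z": 0,"wx": 0,"wy": 0,"wz": 4.5,"jaw": 5},{"x": 8,"y": -16,"z": 0,"wx": 0,"wy": 0,"wz": 4,"jaw": 5},{"x": 4,"y": -8,"z": 0,"wx": 0,"wy": 0,"wz": 2,"jaw": 5}]}}

```text
time: 23.75
tcp_pos: [482.7, 310.2, 239.8]
eef_rot: [-3.102, -0.49, 0.002]
ft_force: [-0.6, 0.6, -3.4]
opening: 0.122
finger_force: 50.0
```

```bash
python3 - <<'E'
from look import *
st();plan([479.5,342.5,130],-75,10)
p,d,i=cam('scene'); P=cloud(i,d);Z=P[...,2]; pp=p.astype(int)
print(rect(P,(np.hypot(P[...,0]-480,P[...,1]-342)<180)&(Z>195)&(Z<222),d))
E
```

```text
t23.8 [482.7 310.2 239.8] yaw -72.0 F [-0.6  0.6 -3.4] open 10.6 grip 50.0 q7 -2.11
from [482.7 310.2 239.8] yaw -72.0 tilt 0.08 turn -3.0
[{"x": 1, "y": -3, "z": 11, "wz": np.float64(0.3)}, {"x": 1, "y": -3, "z": 11, "wz": np.float64(0.3)}, {"x": 1, "y": -3, "z": 11, "wz": np.float64(0.3)}, {"x": 1, "y": -3, "z": 11, "wz": np.float64(0.3)}, {"x": 0, "y": -3, "z": 11, "wz": np.float64(0.3)}]
[{"x": 0, "y": -3, "z": 11, "wz": np.float64(0.3)}, {"x": 1, "y": -3, "z": 11, "wz": np.float64(0.3)}, {"x": 0, "y": -4, "z": 11, "wz": np.float64(0.3)}, {"x": 1, "y": -3, "z": 11, "wz": np.float64(0.3)}, {"x": 0.3, "y": -3.8, "z": 10.9, "wz": np.float64(0.3)}]
(array([481.7, 308.8]), array([214.2, 107.9]), 18.1, 2835, np.float64(209.6))
```

Request:
{"fn": "carry_out", "kwargs": {"rows": [{"x": 1,"y": -6,"z": 10,"wx": 0,"wy": 0,"wz": 1,"jaw": 5},{"x": 1,"y": -8,"z": 20,"wx": 0,"wy": 0,"wz": 1,"jaw": 5},{"x": 2,"y": -8,"z": 25,"wx": 0,"wy": 0,"wz": 1,"jaw": 5},{"x": 1,"y": -6,"z": 25,"wx": 0,"wy": 0,"wz": 0,"jaw": 5},{"x": 0,"y": -5,"z": 20,"wx": 0,"wy": 0,"wz": 0,"jaw": 5}]}}

```text
time: 24.3
tcp_pos: [478.8, 340.7, 138.5]
eef_rot: [3.114, 0.41, -0.003]
ft_force: [0.3, 0.3, -3.3]
opening: 0.118
finger_force: 50.0
```

Request:
{"fn": "carry_out", "kwargs": {"rows": [{"x": 0,"y": 0,"z": 20,"wx": 0,"wy": 0,"wz": 0,"jaw": 5},{"x": 0,"y": 0,"z": 20,"wx": 0,"wy": 0,"wz": 0,"jaw": 5},{"x": 0,"y": 0,"z": 10,"wx": 0,"wy": 0,"wz": 0,"jaw": 5},{"x": 0,"y": 0,"z": 0,"wx": 0,"wy": 0,"wz": 0,"jaw": 5},{"x": 0,"y": 0,"z": 0,"wx": 0,"wy": 0,"wz": 0,"jaw": 5}]}}

```text
time: 24.8
tcp_pos: [479.4, 341.4, 91.1]
eef_rot: [-3.115, -0.41, -0.001]
ft_force: [0.5, 0.3, -2.9]
opening: 0.12
finger_force: 50.0
```

```bash
python3 - <<'E'
from look import *
st();plan([479.5,342.5,48],-75,5)
for n in('scene','side'):
    p,d,i=cam(n); P=cloud(i,d);Z=P[...,2]
    m=(np.hypot(P[...,0]-480,P[...,1]-342)<150)&(Z>45)&(Z<70)&(d>0); print(rect(P,m,d))
    q=P[m];A=np.c_[q[:,:2]-[480,342],np.ones(len(q))];c=np.linalg.lstsq(A,q[:,2],rcond=None)[0]; k=abs(A@c-q[:,2])<4; c=np.linalg.lstsq(A[k],q[k,2],rcond=None)[0]; print(np.degrees(c[:2]),c[2])
E
```

```text
t24.8 [479.4 341.4  91.1] yaw -75.0 F [ 0.5  0.3 -2.9] open 10.4 grip 50.0 q7 -2.30
from [479.4 341.4  91.1] yaw -75.0 tilt 0.03 turn 0.0
[{"x": 0, "y": -0, "z": 9}, {"x": 0, "y": -0, "z": 9}, {"x": 0, "y": -0, "z": 8}, {"x": 0, "y": -0, "z": 9}, {"x": 0.3, "y": -1, "z": 8.1}]
(array([478.3, 340.3]), array([213.4, 106.8]), 14.8, 2302, np.float64(61.0))
[-0.26443303  0.93552002] 61.10035903069932
(array([434. , 331.9]), array([123.5, 107.4]), 15.3, 2025, np.float64(60.7))
[-0.25272274  0.76651239] 60.65872909524594
```

Request:
{"fn": "carry_out", "kwargs": {"rows": [{"x": 0,"y": -1,"z": 14,"wx": 0,"wy": 0,"wz": 0,"jaw": 5},{"x": 0,"y": 0,"z": 16,"wx": 0,"wy": 0,"wz": 0,"jaw": 5},{"x": 0,"y": 0,"z": 11,"wx": 0,"wy": 0,"wz": 0,"jaw": 5},{"x": 0,"y": 0,"z": 6,"wx": 0,"wy": 0,"wz": 0,"jaw": 5},{"x": 0,"y": 0,"z": 2,"wx": 0,"wy": 0,"wz": 0,"jaw": 5}]}}

```text
time: 25.4
tcp_pos: [478.3, 342.1, 40.3]
eef_rot: [3.114, 0.41, -0.002]
ft_force: [-0.5, 0.3, -2.3]
opening: 0.12
finger_force: 50.0
```

Request:
{"fn": "carry_out", "kwargs": {"rows": [{"x": 0,"y": 0,"z": 1,"wx": 0,"wy": 0,"wz": 0,"jaw": 5},{"x": 0,"y": 0,"z": 0.7,"wx": 0,"wy": 0,"wz": 0,"jaw": 5},{"x": 0,"y": 0,"z": 0.5,"wx": 0,"wy": 0,"wz": 0,"jaw": 5},{"x": 0,"y": 0,"z": 0,"wx": 0,"wy": 0,"wz": 0,"jaw": 5},{"x": 0,"y": 0,"z": 0,"wx": 0,"wy": 0,"wz": 0,"jaw": 5}]}}

```text
time: 25.9
tcp_pos: [479.1, 342.6, 39.7]
eef_rot: [-3.115, -0.41, -0.001]
ft_force: [0.9, -0.2, -1.3]
opening: 0.123
finger_force: 50.0
```

Near contact; reduce the squeeze, let it settle, open and rise.

Request:
{"fn": "carry_out", "kwargs": {"squeeze": 10, "rows": [{"x": 0,"y": 0,"z": 0.6,"wx": 0,"wy": 0,"wz": 0,"jaw": 5},{"x": 0,"y": 0,"z": 0,"wx": 0,"wy": 0,"wz": 0,"jaw": 5},{"x": 0,"y": 0,"z": 0,"wx": 0,"wy": 0,"wz": 0,"jaw": 12},{"x": 0,"y": 0,"z": 0,"wx": 0,"wy": 0,"wz": 0,"jaw": 20},{"x": 0,"y": 0,"z": 0,"wx": 0,"wy": 0,"wz": 0,"jaw": 30}]}}

```text
time: 26.4
tcp_pos: [478.9, 342.4, 38.8]
eef_rot: [-3.115, -0.41, -0.0]
ft_force: [0.5, -0.5, -0.0]
opening: 0.246
finger_force: 0.0
```

Request:
{"fn": "carry_out", "kwargs": {"rows": [{"x": 0,"y": 0,"z": 0,"wx": 0,"wy": 0,"wz": 0,"jaw": 35},{"x": 0,"y": 0,"z": -10,"wx": 0,"wy": 0,"wz": 0,"jaw": 35},{"x": 0,"y": 0,"z": -30,"wx": 0,"wy": 0,"wz": 0,"jaw": 40},{"x": 0,"y": 0,"z": -45,"wx": 0,"wy": 0,"wz": 0,"jaw": 40},{"x": 0,"y": 0,"z": -45,"wx": 0,"wy": 0,"wz": 0,"jaw": 40}]}}

```text
time: 26.9
tcp_pos: [478.4, 342.3, 170.7]
eef_rot: [-3.115, -0.41, 0.001]
ft_force: [1.5, -0.1, 0.6]
opening: 0.455
finger_force: 0.0
```

Request:
{"fn": "carry_out", "kwargs": {"rows": [{"x": 0,"y": 0,"z": -40,"wx": 0,"wy": 0,"wz": 0,"jaw": 44},{"x": 0,"y": 0,"z": -20,"wx": 0,"wy": 0,"wz": 0,"jaw": 44},{"x": 0,"y": 0,"z": -10,"wx": 0,"wy": 0,"wz": 0,"jaw": 44},{"x": 0,"y": 0,"z": 0,"wx": 0,"wy": 0,"wz": 0,"jaw": 44},{"x": 0,"y": 0,"z": 0,"wx": 0,"wy": 0,"wz": 0,"jaw": 44}]}}

```text
time: 27.4
tcp_pos: [478.5, 342.0, 237.6]
eef_rot: [3.114, 0.41, -0.002]
ft_force: [-0.6, -0.1, -0.8]
opening: 0.505
finger_force: 0.0
```

```bash
python3 - <<'E'
from look import *
st()
p,d,i=cam('scene'); P=cloud(i,d);Z=P[...,2]
m=(np.hypot(P[...,0]-480,P[...,1]-342)<150)&(Z>6)&(Z<15)&(d>0); print('plate',rect(P,m,d))
q=P[m];A=np.c_[q[:,:2]-[480,342],np.ones(len(q))];c=np.linalg.lstsq(A,q[:,2],rcond=None)[0]; print(np.degrees(c[:2]),c[2])
a=np.radians(-SY); q=P-np.r_[SC,0]; x=q[...,0]*np.cos(a)-q[...,1]*np.sin(a);y=q[...,0]*np.sin(a)+q[...,1]*np.cos(a)
for k,(X,Y) in enumerate([(s,t) for t in(-34,0,34) for s in(-29,29)]):
    m=(np.hypot(x-X,y-Y)<15)&(Z>126)&(Z<138)&(d>0); print('vial',k+1,m.sum(), np.round([(x[m].min()+x[m].max())/2,(y[m].min()+y[m].max())/2,np.median(Z[m])],1) if m.sum()>5 else '')
m=(np.hypot(P[...,0]-500,P[...,1]+323)<130)&(Z>24)&(Z<35); print('rack',rect(P,m,d))
save('s4',cv2.resize(p[130:270,140:340],(800,560),interpolation=cv2.INTER_CUBIC)); np.savez('s4.npz',p=p,d=d,P=P)
plan([*sh(29,34),250],-10.5,15)
E
```

```text
t27.4 [478.5 342.  237.6] yaw -75.0 F [-0.6 -0.1 -0.8] open 43.9 grip 0.0 q7 -2.22
plate (array([477.9, 341.7]), array([212.8, 108.8]), 15.4, 2511, np.float64(9.2))
[-0.0263355  -0.03107804] 9.180965763381499
vial 1 89 [-27.4 -34.1 131.8]
vial 2 100 [ 30.2 -35.1 131.8]
vial 3 92 [-27.9  -1.2 131.7]
vial 4 107 [ 29.9  -1.  131.5]
vial 5 0 
vial 6 105 [ 30.6  33.  131.8]
rack (array([ 499. , -325.1]), array([117.9, 142. ]), 71.2, 1449, np.float64(29.6))
from [478.4 341.8 237.2] yaw -75.0 tilt 0.12 turn 64.5
[{"x": -3, "y": 24, "z": -1, "wz": np.float64(-4.3)}, {"x": -5, "y": 23, "z": -1, "wz": np.float64(-4.3)}, {"x": -7, "y": 23, "z": -1, "wz": np.float64(-4.3)}, {"x": -8, "y": 22, "z": -1, "wz": np.float64(-4.3)}, {"x": -10, "y": 22, "z": -1, "wz": np.float64(-4.3)}]
[{"x": -12, "y": 21, "z": -1, "wz": np.float64(-4.3)}, {"x": -13, "y": 20, "z": -1, "wz": np.float64(-4.3)}, {"x": -15, "y": 19, "z": -1, "wz": np.float64(-4.3)}, {"x": -16, "y": 18, "z": -1, "wz": np.float64(-4.3)}, {"x": -17, "y": 16, "z": -1, "wz": np.float64(-4.3)}]
[{"x": -18, "y": 15, "z": -0, "wz": np.float64(-4.3)}, {"x": -20, "y": 14, "z": -1, "wz": np.float64(-4.3)}, {"x": -20, "y": 12, "z": -0, "wz": np.float64(-4.3)}, {"x": -21, "y": 11, "z": -1, "wz": np.float64(-4.3)}, {"x": -22.6, "y": 9, "z": -0.4, "wz": np.float64(-4.3)}]
```

View pics/s4.png

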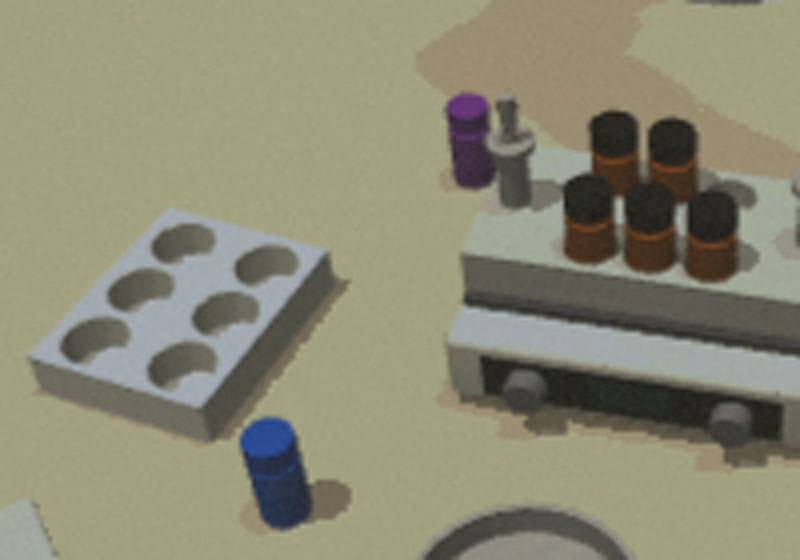

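Request:
{"fn": "carry_out", "kwargs": {"rows": [{"x": -2,"y": 12,"z": -1,"wx": 0,"wy": 0,"wz": -4,"jaw": 42},{"x": -5,"y": 25,"z": -1,"wx": 0,"wy": 0,"wz": -4.5,"jaw": 42},{"x": -7,"y": 25,"z": -1,"wx": 0,"wy": 0,"wz": -4.5,"jaw": 42},{"x": -9,"y": 25,"z": -1,"wx": 0,"wy": 0,"wz": -4.5,"jaw": 42},{"x": -11,"y": 25,"z": -1,"wx": 0,"wy": 0,"wz": -4.5,"jaw": 42}]}}

```text
time: 27.95
tcp_pos: [494.3, 224.7, 242.3]
eef_rot: [-2.977, -1.002, 0.004]
ft_force: [1.0, -0.8, -1.0]
opening: 0.483
finger_force: 0.0
```

Request:
{"fn": "carry_out", "kwargs": {"rows": [{"x": -13,"y": 24,"z": -1,"wx": 0,"wy": 0,"wz": -4.5,"jaw": 42},{"x": -14,"y": 22,"z": -1,"wx": 0,"wy": 0,"wz": -4.5,"jaw": 42},{"x": -16,"y": 21,"z": -1,"wx": 0,"wy": 0,"wz": -4.5,"jaw": 42},{"x": -18,"y": 19,"z": -1,"wx": 0,"wy": 0,"wz": -4.5,"jaw": 42},{"x": -19,"y": 18,"z": -1,"wx": 0,"wy": 0,"wz": -4.5,"jaw": 42}]}}

```text
time: 28.45
tcp_pos: [513.5, 93.9, 247.5]
eef_rot: [-2.724, -1.563, 0.003]
ft_force: [-0.8, -0.3, 0.6]
opening: 0.479
finger_force: 0.0
```

Request:
{"fn": "carry_out", "kwargs": {"rows": [{"x": -20,"y": 16,"z": 0,"wx": 0,"wy": 0,"wz": -4.5,"jaw": 42},{"x": -21,"y": 14,"z": 0,"wx": 0,"wy": 0,"wz": -4.5,"jaw": 42},{"x": -20,"y": 12,"z": 0,"wx": 0,"wy": 0,"wz": -4.5,"jaw": 42},{"x": -16,"y": 8,"z": 0,"wx": 0,"wy": 0,"wz": -2.5,"jaw": 42},{"x": -10,"y": 5,"z": 0,"wx": 0,"wy": 0,"wz": 0,"jaw": 42}]}}

```text
time: 28.95
tcp_pos: [529.8, -8.5, 247.4]
eef_rot: [-2.484, -1.921, 0.002]
ft_force: [-0.2, -0.5, -0.0]
opening: 0.478
finger_force: 0.0
```

Request:
{"fn": "carry_out", "kwargs": {"squeeze": 20, "rows": [{"x": 0,"y": 0,"z": 5,"wx": 0,"wy": 0,"wz": 0,"jaw": 42},{"x": 0,"y": 0,"z": 10,"wx": 0,"wy": 0,"wz": 0,"jaw": 42},{"x": 0,"y": 0,"z": 5,"wx": 0,"wy": 0,"wz": 0,"jaw": 42},{"x": 0,"y": 0,"z": 0,"wx": 0,"wy": 0,"wz": 0,"jaw": 42},{"x": 0,"y": 0,"z": 0,"wx": 0,"wy": 0,"wz": 0,"jaw": 42}]}}

```text
time: 29.45
tcp_pos: [530.0, -6.0, 228.6]
eef_rot: [-2.483, -1.924, 0.0]
ft_force: [-0.5, 0.2, 1.2]
opening: 0.483
finger_force: 0.0
```

```bash
cat >> look.py <<'E'
RC=np.array([499.2,-323.5]);RA=-18.9
def pk(x,y):
    a=np.radians(RA); return RC+np.array([x*np.cos(a)-y*np.sin(a),x*np.sin(a)+y*np.cos(a)])
def rk(n='scene'):
    p,d,i=cam(n); P=cloud(i,d);Z=P[...,2]; m=(np.hypot(P[...,0]-500,P[...,1]+323)<150)&(Z>24)&(Z<35); print('rack',n,*rect(P,m,d)); return p,d,P
def vials(P,d):
    Z=P[...,2];a=np.radians(-SY); q=P-np.r_[SC,0]; x=q[...,0]*np.cos(a)-q[...,1]*np.sin(a);y=q[...,0]*np.sin(a)+q[...,1]*np.cos(a)
    for k,(X,Y) in enumerate([(s,t) for t in(-34,0,34) for s in(-29,29)]):
        m=(np.hypot(x-X,y-Y)<15)&(Z>126)&(Z<138)&(d>0); print('v%d'%(k+1),m.sum(),np.round([(x[m].min()+x[m].max())/2,(y[m].min()+y[m].max())/2],1) if m.sum()>5 else '')
E
python3 - <<'E'
from look import *
st(); p,d,i=cam('wrist'); P=cloud(i,d); vials(P,d)
plan([*sh(29,34),113],-10.5,5)
E
```

```text
t29.4 [530.   -6.  228.6] yaw -14.5 F [-0.5  0.2  1.2] open 42.1 grip 0.0 q7 -0.48
v1 0 
v2 180 [ 28.2 -43.2]
v3 341 [-31.6   4.7]
v4 767 [28.8  1.8]
v5 0 
v6 878 [29.2 34.3]
from [530.2  -6.1 228.9] yaw -14.5 tilt 0.02 turn 4.0
[{"x": -2, "y": -1, "z": 23, "wz": np.float64(-0.8)}, {"x": -2, "y": -1, "z": 23, "wz": np.float64(-0.8)}, {"x": -1, "y": -1, "z": 23, "wz": np.float64(-0.8)}, {"x": -2, "y": -0, "z": 23, "wz": np.float64(-0.8)}, {"x": -1.3, "y": -0.8, "z": 23.9, "wz": np.float64(-0.8)}]
```

Request:
{"fn": "carry_out", "kwargs": {"rows": [{"x": -5,"y": -2,"z": 5,"wx": 0,"wy": 0,"wz": -4,"jaw": 42},{"x": -3.3,"y": -1.3,"z": 15,"wx": 0,"wy": 0,"wz": 0,"jaw": 42},{"x": 0,"y": 0,"z": 20,"wx": 0,"wy": 0,"wz": 0,"jaw": 42},{"x": 0,"y": 0,"z": 10,"wx": 0,"wy": 0,"wz": 0,"jaw": 42},{"x": 0,"y": 0,"z": 5,"wx": 0,"wy": 0,"wz": 0,"jaw": 42}]}}

```text
time: 30.0
tcp_pos: [524.6, -14.0, 172.5]
eef_rot: [-2.416, -2.007, 0.002]
ft_force: [0.3, -0.1, 0.2]
opening: 0.482
finger_force: 0.0
```

```bash
python3 - <<'E'
from look import *
st(); plan([*sh(29,34),113],-10.5,5)
E
```

```text
t30.0 [524.6 -14.  172.5] yaw -10.6 F [ 0.3 -0.1  0.2] open 42.0 grip 0.0 q7 -0.43
from [524.6 -14.  172.5] yaw -10.6 tilt 0.09 turn 0.1
[{"x": 0, "y": 0, "z": 12}, {"x": 0, "y": 0, "z": 12}, {"x": 0, "y": 0, "z": 12}, {"x": 0, "y": 0, "z": 12}, {"x": 0.7, "y": 0.1, "z": 11.5}]
```

Request:
{"fn": "carry_out", "kwargs": {"rows": [{"x": 0,"y": 0,"z": 15,"wx": 0,"wy": 0,"wz": 0,"jaw": 42},{"x": 0,"y": 0,"z": 20,"wx": 0,"wy": 0,"wz": 0,"jaw": 42},{"x": 0,"y": 0,"z": 14,"wx": 0,"wy": 0,"wz": 0,"jaw": 42},{"x": 0,"y": 0,"z": 8,"wx": 0,"wy": 0,"wz": 0,"jaw": 42},{"x": 0,"y": 0,"z": 2,"wx": 0,"wy": 0,"wz": 0,"jaw": 42}]}}

```text
time: 30.5
tcp_pos: [524.8, -13.9, 113.9]
eef_rot: [-2.415, -2.008, 0.001]
ft_force: [-0.8, -0.5, 0.3]
opening: 0.481
finger_force: 0.0
```

Request:
{"fn": "carry_out", "kwargs": {"rows": [{"x": 0,"y": 0,"z": 0,"wx": 0,"wy": 0,"wz": 0,"jaw": 32},{"x": 0,"y": 0,"z": 0,"wx": 0,"wy": 0,"wz": 0,"jaw": 20},{"x": 0,"y": 0,"z": 0,"wx": 0,"wy": 0,"wz": 0,"jaw": 20},{"x": 0,"y": 0,"z": 0,"wx": 0,"wy": 0,"wz": 0,"jaw": 20},{"x": 0,"y": 0,"z": 0,"wx": 0,"wy": 0,"wz": 0,"jaw": 20}]}}

```text
time: 31.0
tcp_pos: [525.6, -14.0, 115.3]
eef_rot: [2.415, 2.008, 0.001]
ft_force: [-0.3, -0.0, 4.3]
opening: 0.315
finger_force: 20.0
```

Request:
{"fn": "carry_out", "kwargs": {"rows": [{"x": 0,"y": 0,"z": -6,"wx": 0,"wy": 0,"wz": 0,"jaw": 20},{"x": 0,"y": 0,"z": -15,"wx": 0,"wy": 0,"wz": 0,"jaw": 20},{"x": 0,"y": 0,"z": -25,"wx": 0,"wy": 0,"wz": 0,"jaw": 20},{"x": 0,"y": 0,"z": -35,"wx": 0,"wy": 0,"wz": 0,"jaw": 20},{"x": 0,"y": 0,"z": -35,"wx": 0,"wy": 0,"wz": 0,"jaw": 20}]}}

```text
time: 31.5
tcp_pos: [524.8, -13.7, 232.9]
eef_rot: [-2.415, -2.009, -0.0]
ft_force: [-0.0, 0.7, 0.5]
opening: 0.317
finger_force: 20.0
```

Request:
{"fn": "carry_out", "kwargs": {"rows": [{"x": 0,"y": 0,"z": -8,"wx": 0,"wy": 0,"wz": 0,"jaw": 20},{"x": 0,"y": 0,"z": 0,"wx": 0,"wy": 0,"wz": 0,"jaw": 20},{"x": 0,"y": 0,"z": 0,"wx": 0,"wy": 0,"wz": 0,"jaw": 20},{"x": 0,"y": 0,"z": 0,"wx": 0,"wy": 0,"wz": 0,"jaw": 20},{"x": 0,"y": 0,"z": 0,"wx": 0,"wy": 0,"wz": 0,"jaw": 20}]}}

```text
time: 32.0
tcp_pos: [524.6, -14.1, 237.7]
eef_rot: [-2.415, -2.008, 0.002]
ft_force: [-0.2, 0.4, -0.6]
opening: 0.317
finger_force: 20.0
```

```bash
python3 - <<'E'
from look import *
st(); rk(); rk('side'); print([pk(x,y).round(1).tolist() for y in(29,-29) for x in(-44,0,44)])
plan([*pk(-44,29),235],71.1,15)
E
```

```text
t32.0 [524.6 -14.1 237.7] yaw -10.5 F [-0.2  0.4 -0.6] open 27.6 grip 20.0 q7 -0.39
rack scene [ 499.3 -323.7] [116.2 141.4] 71.2 1454 29.7
rack side [ 500.7 -321.1] [120.9 144.6] 70.7 833 28.4
[[467.0, -281.8], [508.6, -296.1], [550.2, -310.3], [448.2, -336.7], [489.8, -350.9], [531.4, -365.2]]
from [524.8 -14.  238.1] yaw -10.5 tilt 0.06 turn 81.6
[{"x": -18, "y": -1, "z": 0, "wz": np.float64(-5.4)}, {"x": -18, "y": -2, "z": 0, "wz": np.float64(-5.4)}, {"x": -18, "y": -4, "z": 0, "wz": np.float64(-5.4)}, {"x": -17, "y": -6, "z": 0, "wz": np.float64(-5.4)}, {"x": -17, "y": -7, "z": 0, "wz": np.float64(-5.4)}]
[{"x": -16, "y": -9, "z": 0, "wz": np.float64(-5.4)}, {"x": -15, "y": -10, "z": 0, "wz": np.float64(-5.4)}, {"x": -14, "y": -12, "z": 0, "wz": np.float64(-5.4)}, {"x": -13, "y": -13, "z": 0, "wz": np.float64(-5.4)}, {"x": -12, "y": -14, "z": 1, "wz": np.float64(-5.4)}]
[{"x": -10, "y": -15, "z": 0, "wz": np.float64(-5.4)}, {"x": -9, "y": -16, "z": 1, "wz": np.float64(-5.4)}, {"x": -8, "y": -17, "z": 0, "wz": np.float64(-5.4)}, {"x": -6, "y": -17, "z": 1, "wz": np.float64(-5.4)}, {"x": -3.8, "y": -17.8, "z": 0.1, "wz": np.float64(-5.4)}]
```

Request:
{"fn": "carry_out", "kwargs": {"rows": [{"x": -12,"y": -1,"z": 0,"wx": 0,"wy": 0,"wz": -4,"jaw": 20},{"x": -20,"y": -2,"z": 0,"wx": 0,"wy": 0,"wz": -6,"jaw": 20},{"x": -20,"y": -4,"z": 0,"wx": 0,"wy": 0,"wz": -6,"jaw": 20},{"x": -20,"y": -6,"z": 0,"wx": 0,"wy": 0,"wz": -6,"jaw": 20},{"x": -19,"y": -8,"z": 0,"wx": 0,"wy": 0,"wz": -6,"jaw": 20}]}}

```text
time: 32.6
tcp_pos: [505.0, -106.7, 238.5]
eef_rot: [-1.852, -2.537, 0.0]
ft_force: [1.4, -0.4, -0.2]
opening: 0.318
finger_force: 20.0
```

Request:
{"fn": "carry_out", "kwargs": {"rows": [{"x": -18,"y": -11,"z": 0,"wx": 0,"wy": 0,"wz": -6,"jaw": 20},{"x": -17,"y": -12,"z": 0,"wx": 0,"wy": 0,"wz": -6,"jaw": 20},{"x": -15,"y": -14,"z": 0,"wx": 0,"wy": 0,"wz": -6,"jaw": 20},{"x": -13,"y": -15,"z": 0,"wx": 0,"wy": 0,"wz": -6,"jaw": 20},{"x": -12,"y": -16,"z": 0,"wx": 0,"wy": 0,"wz": -6,"jaw": 20}]}}

```text
time: 33.1
tcp_pos: [482.2, -206.4, 238.5]
eef_rot: [-1.133, -2.93, -0.0]
ft_force: [1.0, -0.6, -0.3]
opening: 0.316
finger_force: 20.0
```

Request:
{"fn": "carry_out", "kwargs": {"rows": [{"x": -10,"y": -18,"z": 0,"wx": 0,"wy": 0,"wz": -6,"jaw": 20},{"x": -8,"y": -18,"z": 0,"wx": 0,"wy": 0,"wz": -6,"jaw": 20},{"x": -6,"y": -18,"z": 0,"wx": 0,"wy": 0,"wz": -6,"jaw": 20},{"x": -3,"y": -14,"z": 0,"wx": 0,"wy": 0,"wz": -4,"jaw": 20},{"x": -1,"y": -7,"z": 0,"wx": 0,"wy": 0,"wz": -2,"jaw": 20}]}}

```text
time: 33.6
tcp_pos: [464.2, -285.9, 238.2]
eef_rot: [-0.504, -3.1, -0.001]
ft_force: [-0.1, -0.2, -1.1]
opening: 0.314
finger_force: 20.0
```

```bash
python3 - <<'E'
from look import *
st(); plan([*pk(-44,29),100],71.1,5)
E
```

```text
t33.6 [ 464.2 -285.9  238.2] yaw 71.5 F [-0.1 -0.2 -1.1] open 27.3 grip 20.0 q7 1.53
from [ 464.2 -285.9  238.2] yaw 71.5 tilt 0.04 turn -0.4
[{"x": -0, "y": 1, "z": 28, "wz": np.float64(0.1)}, {"x": -0, "y": 1, "z": 28, "wz": np.float64(0.1)}, {"x": -0, "y": 1, "z": 27, "wz": np.float64(0.1)}, {"x": -1, "y": 1, "z": 28, "wz": np.float64(0.1)}, {"x": -0.4, "y": 0.7, "z": 27.2, "wz": np.float64(0.1)}]
```

Request:
{"fn": "carry_out", "kwargs": {"rows": [{"x": -1,"y": 3,"z": 20,"wx": 0,"wy": 0,"wz": 0,"jaw": 20},{"x": -0.4,"y": 1.7,"z": 40,"wx": 0,"wy": 0,"wz": 0,"jaw": 20},{"x": 0,"y": 0,"z": 40,"wx": 0,"wy": 0,"wz": 0,"jaw": 20},{"x": 0,"y": 0,"z": 25,"wx": 0,"wy": 0,"wz": 0,"jaw": 20},{"x": 0,"y": 0,"z": 13,"wx": 0,"wy": 0,"wz": 0,"jaw": 20}]}}

```text
time: 34.1
tcp_pos: [466.6, -279.6, 98.2]
eef_rot: [-0.504, -3.098, -0.003]
ft_force: [0.6, 1.0, -0.1]
opening: 0.315
finger_force: 20.0
```

```bash
python3 - <<'E'
from look import *
st(); p,d,P=rk(); Z=P[...,2]
t=pk(-44,29); m=(np.hypot(P[...,0]-t[0],P[...,1]-t[1])<22)&(Z>62)&(Z<113)&(d>0); print('vial',m.sum(),P[m].mean(0),P[m].max(0))
plan([*t,48.5],71.1,5)
save('r1',cv2.resize(p[140:260,140:300],(800,600),interpolation=cv2.INTER_CUBIC))
E
```

```text
t34.1 [ 466.6 -279.6   98.2] yaw 71.5 F [ 0.6  1.  -0.1] open 27.4 grip 20.0 q7 1.41
rack scene [ 500.4 -324.2] [116.9 139.4] 71.2 1419 29.6
vial 216 [ 476.71106508 -282.62005215   89.20975204] [ 482.77485632 -266.54132669  112.93672039]
from [ 466.4 -279.5   97.5] yaw 71.5 tilt 0.23 turn -0.4
[{"x": -0, "y": -0, "z": 10, "wz": np.float64(0.1)}, {"x": -0, "y": -1, "z": 10, "wz": np.float64(0.1)}, {"x": -0, "y": -0, "z": 10, "wz": np.float64(0.1)}, {"x": -1, "y": -1, "z": 10, "wz": np.float64(0.1)}, {"x": -0.5, "y": -0, "z": 9, "wz": np.float64(0.1)}]
```

Request:
{"fn": "carry_out", "kwargs": {"rows": [{"x": -1.5,"y": -2.2,"z": 8,"wx": 0,"wy": 0,"wz": 0,"jaw": 20},{"x": 0,"y": 0,"z": 15,"wx": 0,"wy": 0,"wz": 0,"jaw": 20},{"x": 0,"y": 0,"z": 14,"wx": 0,"wy": 0,"wz": 0,"jaw": 20},{"x": 0,"y": 0,"z": 7,"wx": 0,"wy": 0,"wz": 0,"jaw": 20},{"x": 0,"y": 0,"z": 4,"wx": 0,"wy": 0,"wz": 0,"jaw": 20}]}}

```text
time: 34.65
tcp_pos: [468.2, -282.7, 51.9]
eef_rot: [-0.505, -3.1, -0.001]
ft_force: [-0.4, 0.1, 1.1]
opening: 0.321
finger_force: 20.0
```

Request:
{"fn": "carry_out", "kwargs": {"rows": [{"x": 0,"y": 0,"z": 0.5,"wx": 0,"wy": 0,"wz": 0,"jaw": 20},{"x": 0,"y": 0,"z": 0,"wx": 0,"wy": 0,"wz": 0,"jaw": 20},{"x": 0,"y": 0,"z": 0,"wx": 0,"wy": 0,"wz": 0,"jaw": 20},{"x": 0,"y": 0,"z": 0,"wx": 0,"wy": 0,"wz": 0,"jaw": 20},{"x": 0,"y": 0,"z": 0,"wx": 0,"wy": 0,"wz": 0,"jaw": 20}]}}

```text
time: 35.15
tcp_pos: [468.6, -283.0, 52.5]
eef_rot: [0.506, 3.1, -0.001]
ft_force: [0.1, 0.2, -0.3]
opening: 0.317
finger_force: 20.0
```

Request:
{"fn": "carry_out", "kwargs": {"rows": [{"x": 0,"y": 0,"z": 2,"wx": 0,"wy": 0,"wz": 0,"jaw": 20},{"x": 0,"y": 0,"z": 1.5,"wx": 0,"wy": 0,"wz": 0,"jaw": 20},{"x": 0,"y": 0,"z": 0,"wx": 0,"wy": 0,"wz": 0,"jaw": 20},{"x": 0,"y": 0,"z": 0,"wx": 0,"wy": 0,"wz": 0,"jaw": 30},{"x": 0,"y": 0,"z": 0,"wx": 0,"wy": 0,"wz": 0,"jaw": 40}]}}

```text
time: 35.65
tcp_pos: [468.5, -282.9, 48.8]
eef_rot: [0.505, 3.101, -0.0]
ft_force: [-0.4, -0.2, -0.3]
opening: 0.373
finger_force: 0.0
```

Request:
{"fn": "carry_out", "kwargs": {"rows": [{"x": 0,"y": 0,"z": 0,"wx": 0,"wy": 0,"wz": 0,"jaw": 42},{"x": 0,"y": 0,"z": -10,"wx": 0,"wy": 0,"wz": 0,"jaw": 42},{"x": 0,"y": 0,"z": -25,"wx": 0,"wy": 0,"wz": 0,"jaw": 42},{"x": 0,"y": 0,"z": -40,"wx": 0,"wy": 0,"wz": 0,"jaw": 42},{"x": 0,"y": 0,"z": -45,"wx": 0,"wy": 0,"wz": 0,"jaw": 42}]}}

```text
time: 36.15
tcp_pos: [468.0, -282.3, 170.1]
eef_rot: [-0.504, -3.1, -0.001]
ft_force: [0.5, -1.0, 0.4]
opening: 0.483
finger_force: 0.0
```

```bash
cat >> look.py <<'E'
def tops(P,d):
    """vials standing in pockets: centre offset from pocket (rack frame) and height"""
    Z=P[...,2]
    for k,(x,y) in enumerate([(x,y) for y in(29,-29) for x in(-44,0,44)]):
        t=pk(x,y); m=(np.hypot(P[...,0]-t[0],P[...,1]-t[1])<24)&(Z>60)&(Z<70)&(d>0)
        if m.sum()>20: print('pocket',(x,y),m.sum(),'off',np.round([(P[m][:,j].min()+P[m][:,j].max())/2-t[j] for j in(0,1)],1),'z %.1f'%np.median(Z[m]))
E
python3 - <<'E'
from look import *
st(); p,d,P=rk(); tops(P,d); plan([*sh(29,0),235],-10.5,15)
E
```

```text
t36.1 [ 468.  -282.3  170.1] yaw 71.5 F [ 0.5 -1.   0.4] open 42.1 grip 0.0 q7 1.47
rack scene [ 499.7 -324.1] [116.9 140.7] 71.2 1410 29.6
pocket (-44, 29) 87 off [ 2.8 -1.5] z 64.7
from [ 471.5 -283.2  178. ] yaw 71.6 tilt 0.47 turn -82.1
[{"x": 2, "y": 16, "z": -4, "wz": np.float64(5.5)}, {"x": 3, "y": 16, "z": -4, "wz": np.float64(5.5)}, {"x": 5, "y": 15, "z": -4, "wz": np.float64(5.5)}, {"x": 6, "y": 15, "z": -4, "wz": np.float64(5.5)}, {"x": 8, "y": 14, "z": -4, "wz": np.float64(5.5)}]
[{"x": 9, "y": 13, "z": -4, "wz": np.float64(5.5)}, {"x": 10, "y": 12, "z": -4, "wz": np.float64(5.5)}, {"x": 12, "y": 11, "z": -4, "wz": np.float64(5.5)}, {"x": 13, "y": 10, "z": -4, "wz": np.float64(5.5)}, {"x": 13, "y": 9, "z": -4, "wz": np.float64(5.5)}]
[{"x": 14, "y": 7, "z": -4, "wz": np.float64(5.5)}, {"x": 15, "y": 6, "z": -3, "wz": np.float64(5.5)}, {"x": 16, "y": 5, "z": -4, "wz": np.float64(5.5)}, {"x": 16, "y": 3, "z": -3, "wz": np.float64(5.5)}, {"x": 15.6, "y": 2, "z": -3.7, "wz": np.float64(5.5)}]
```

Request:
{"fn": "carry_out", "kwargs": {"rows": [{"x": 1,"y": 10,"z": -16,"wx": 0,"wy": 0,"wz": 4,"jaw": 42},{"x": 3,"y": 18,"z": -20,"wx": 0,"wy": 0,"wz": 6,"jaw": 42},{"x": 5,"y": 18,"z": -16,"wx": 0,"wy": 0,"wz": 6,"jaw": 42},{"x": 7,"y": 17,"z": -6,"wx": 0,"wy": 0,"wz": 6,"jaw": 42},{"x": 9,"y": 16,"z": 0,"wx": 0,"wy": 0,"wz": 6,"jaw": 42}]}}

```text
time: 36.7
tcp_pos: [487.2, -200.2, 228.7]
eef_rot: [1.245, 2.882, -0.001]
ft_force: [-0.1, 0.5, -0.2]
opening: 0.481
finger_force: 0.0
```

Request:
{"fn": "carry_out", "kwargs": {"rows": [{"x": 10,"y": 15,"z": 0,"wx": 0,"wy": 0,"wz": 6,"jaw": 42},{"x": 12,"y": 14,"z": 0,"wx": 0,"wy": 0,"wz": 6,"jaw": 42},{"x": 13,"y": 12,"z": 0,"wx": 0,"wy": 0,"wz": 6,"jaw": 42},{"x": 14,"y": 11,"z": 0,"wx": 0,"wy": 0,"wz": 6,"jaw": 42},{"x": 16,"y": 9,"z": 0,"wx": 0,"wy": 0,"wz": 6,"jaw": 42}]}}

```text
time: 37.2
tcp_pos: [504.9, -111.8, 227.5]
eef_rot: [1.95, 2.462, 0.0]
ft_force: [0.2, 0.3, -0.1]
opening: 0.486
finger_force: 0.0
```

Request:
{"fn": "carry_out", "kwargs": {"rows": [{"x": 17,"y": 8,"z": 0,"wx": 0,"wy": 0,"wz": 6,"jaw": 42},{"x": 18,"y": 6,"z": 0,"wx": 0,"wy": 0,"wz": 6,"jaw": 42},{"x": 17,"y": 4,"z": 0,"wx": 0,"wy": 0,"wz": 6,"jaw": 42},{"x": 11,"y": 2,"z": 0,"wx": 0,"wy": 0,"wz": 6,"jaw": 42},{"x": 3,"y": 1,"z": 0,"wx": 0,"wy": 0,"wz": 0,"jaw": 42}]}}

```text
time: 37.7
tcp_pos: [520.3, -43.2, 227.5]
eef_rot: [2.414, 2.009, 0.001]
ft_force: [0.4, -0.7, 0.9]
opening: 0.485
finger_force: 0.0
```

Request:
{"fn": "carry_out", "kwargs": {"rows": [{"x": 0,"y": 0,"z": 8,"wx": 0,"wy": 0,"wz": 0,"jaw": 42},{"x": 0,"y": 0,"z": 15,"wx": 0,"wy": 0,"wz": 0,"jaw": 42},{"x": 0,"y": 0,"z": 8,"wx": 0,"wy": 0,"wz": 0,"jaw": 42},{"x": 0,"y": 0,"z": 0,"wx": 0,"wy": 0,"wz": 0,"jaw": 42},{"x": 0,"y": 0,"z": 0,"wx": 0,"wy": 0,"wz": 0,"jaw": 42}]}}

```text
time: 38.2
tcp_pos: [519.9, -45.3, 195.4]
eef_rot: [-2.415, -2.008, 0.001]
ft_force: [1.0, 0.2, -0.0]
opening: 0.487
finger_force: 0.0
```

```bash
cat >> look.py <<'E'
def go(tgt,yaw,n,up=0):
    """eased rows; up = number of first rows carrying all the z"""
    o=readout.get_obs(); p=np.array(o['tcp_pos']);R=Ro.from_rotvec(o['eef_rot']);M=R.as_matrix()
    cur=np.degrees(np.arctan2(M[1,1],M[0,1])); dy=(yaw-cur+180)%360-180
    s=np.linspace(0,1,n+1); f=s**2*(3-2*s)*0.6+s*0.4; p0=p.copy(); tgt=np.array(tgt,float); a=cur; tot=cur; 
    print('from',np.round(p,1),'yaw %.1f turn %.1f'%(cur,dy)); out=[]
    for k in range(1,n+1):
        g=p0+f[k]*(tgt-p0)
        if up: g[2]=p0[2]+min(1,k/up)*(tgt[2]-p0[2])
        s_=R.inv().apply(g-p); s_=np.round(s_,1 if k==n else 0); w=round(-(cur+f[k]*dy-a),1); 
        p=p+R.apply(s_); R=R*Ro.from_rotvec([0,0,np.radians(w)]); a-=w
        out.append('%g %g %g w%g'%(*(s_+0),w))
    for i in range(0,n,5): print(' | '.join(out[i:i+5]))
E
python3 - <<'E'
from look import *
st(); p,d,i=cam('wrist'); P=cloud(i,d); vials(P,d); go([*sh(29,0),114],-10.5,10)
E
```

```text
t38.2 [519.9 -45.3 195.4] yaw -10.5 F [ 1.   0.2 -0. ] open 42.3 grip 0.0 q7 -0.34
v1 244 [-26.1 -26.4]
v2 568 [ 28.4 -26.7]
v3 1189 [-29.2   0.5]
v4 1168 [28.8  0.3]
v5 0 
v6 0 
from [520.1 -45.2 195.8] yaw -10.5 turn 0.0
0 0 5 w-0 | 0 0 7 w-0 | 0 0 8 w-0 | -1 0 10 w-0 | 0 -1 11 w-0
0 0 10 w-0 | 0 0 10 w-0 | -1 0 9 w-0 | 0 0 7 w-0 | 0.1 -0.3 4.8 w-0
```

Request:
{"fn": "carry_out", "kwargs": {"rows": [{"x": -1.5,"y": -1,"z": 18,"wx": 0,"wy": 0,"wz": 0,"jaw": 42},{"x": 0,"y": 0,"z": 26,"wx": 0,"wy": 0,"wz": 0,"jaw": 42},{"x": 0,"y": 0,"z": 20,"wx": 0,"wy": 0,"wz": 0,"jaw": 42},{"x": 0,"y": 0,"z": 12,"wx": 0,"wy": 0,"wz": 0,"jaw": 42},{"x": 0,"y": 0,"z": 6,"wx": 0,"wy": 0,"wz": 0,"jaw": 42}]}}

```text
time: 38.75
tcp_pos: [518.7, -46.3, 113.2]
eef_rot: [-2.415, -2.008, 0.0]
ft_force: [-0.0, 0.3, -0.3]
opening: 0.482
finger_force: 0.0
```

Request:
{"fn": "carry_out", "kwargs": {"rows": [{"x": 0,"y": 0,"z": 0,"wx": 0,"wy": 0,"wz": 0,"jaw": 34},{"x": 0,"y": 0,"z": 0,"wx": 0,"wy": 0,"wz": 0,"jaw": 20},{"x": 0,"y": 0,"z": 0,"wx": 0,"wy": 0,"wz": 0,"jaw": 20},{"x": 0,"y": 0,"z": 0,"wx": 0,"wy": 0,"wz": 0,"jaw": 20},{"x": 0,"y": 0,"z": 0,"wx": 0,"wy": 0,"wz": 0,"jaw": 20}]}}

```text
time: 39.25
tcp_pos: [519.4, -46.3, 114.6]
eef_rot: [2.415, 2.008, 0.001]
ft_force: [-0.7, -0.2, 5.3]
opening: 0.315
finger_force: 20.0
```

Request:
{"fn": "carry_out", "kwargs": {"rows": [{"x": 0,"y": 0,"z": -6,"wx": 0,"wy": 0,"wz": 0,"jaw": 20},{"x": 0,"y": 0,"z": -15,"wx": 0,"wy": 0,"wz": 0,"jaw": 20},{"x": 0,"y": 0,"z": -25,"wx": 0,"wy": 0,"wz": 0,"jaw": 20},{"x": 0,"y": 0,"z": -30,"wx": 0,"wy": 0,"wz": 0,"jaw": 20},{"x": 0,"y": 0,"z": -25,"wx": 0,"wy": 0,"wz": 0,"jaw": 20}]}}

```text
time: 39.75
tcp_pos: [519.0, -46.0, 217.3]
eef_rot: [2.414, 2.009, 0.001]
ft_force: [0.6, -0.7, 0.7]
opening: 0.316
finger_force: 20.0
```

Request:
{"fn": "carry_out", "kwargs": {"rows": [{"x": 0,"y": 0,"z": -15,"wx": 0,"wy": 0,"wz": 0,"jaw": 20},{"x": 0,"y": 0,"z": -4,"wx": 0,"wy": 0,"wz": 0,"jaw": 20},{"x": 0,"y": 0,"z": 0,"wx": 0,"wy": 0,"wz": 0,"jaw": 20},{"x": 0,"y": 0,"z": 0,"wx": 0,"wy": 0,"wz": 0,"jaw": 20},{"x": 0,"y": 0,"z": 0,"wx": 0,"wy": 0,"wz": 0,"jaw": 20}]}}

```text
time: 40.25
tcp_pos: [518.3, -46.3, 232.6]
eef_rot: [-2.414, -2.008, 0.002]
ft_force: [-0.5, -0.2, -0.1]
opening: 0.315
finger_force: 20.0
```

```bash
python3 - <<'E'
from look import *
st(); p,d,P=rk();tops(P,d); go([*pk(0,29),235],71.1,15)
E
```

```text
t40.2 [518.3 -46.3 232.6] yaw -10.5 F [-0.5 -0.2 -0.1] open 27.4 grip 20.0 q7 -0.31
rack scene [ 499.6 -324.6] [117.7 140.5] 71.2 1415 29.6
pocket (-44, 29) 88 off [ 1.4 -1.3] z 64.6
from [518.4 -46.2 232.8] yaw -10.5 turn 81.6
-8 1 0 w-2.8 | -12 1 0 w-3.9 | -15 1 0 w-4.9 | -18 -1 0 w-5.7 | -19 -3 -1 w-6.3
-20 -6 0 w-6.7 | -19 -8 0 w-7 | -19 -10 0 w-7 | -18 -13 0 w-7 | -15 -14 -1 w-6.7
-12 -15 0 w-6.3 | -10 -14 0 w-5.7 | -7 -13 0 w-4.9 | -5 -11 0 w-3.9 | -2.6 -8.3 -0.3 w-2.8
```

Request:
{"fn": "carry_out", "kwargs": {"rows": [{"x": -8,"y": 1,"z": 0,"wx": 0,"wy": 0,"wz": -2.8,"jaw": 20},{"x": -12,"y": 1,"z": 0,"wx": 0,"wy": 0,"wz": -3.9,"jaw": 20},{"x": -15,"y": 1,"z": 0,"wx": 0,"wy": 0,"wz": -4.9,"jaw": 20},{"x": -18,"y": -1,"z": 0,"wx": 0,"wy": 0,"wz": -5.7,"jaw": 20},{"x": -19,"y": -3,"z": -1,"wx": 0,"wy": 0,"wz": -6.3,"jaw": 20}]}}

```text
time: 40.8
tcp_pos: [516.0, -119.0, 234.1]
eef_rot: [-1.947, -2.464, 0.0]
ft_force: [0.0, -0.8, -0.9]
opening: 0.315
finger_force: 20.0
```

Request:
{"fn": "carry_out", "kwargs": {"rows": [{"x": -20,"y": -6,"z": 0,"wx": 0,"wy": 0,"wz": -6.7,"jaw": 20},{"x": -19,"y": -8,"z": 0,"wx": 0,"wy": 0,"wz": -7,"jaw": 20},{"x": -19,"y": -10,"z": 0,"wx": 0,"wy": 0,"wz": -7,"jaw": 20},{"x": -18,"y": -13,"z": 0,"wx": 0,"wy": 0,"wz": -7,"jaw": 20},{"x": -15,"y": -14,"z": 0,"wx": 0,"wy": 0,"wz": -6.7,"jaw": 20}]}}

```text
time: 41.3
tcp_pos: [511.6, -225.2, 234.1]
eef_rot: [-1.132, -2.93, -0.0]
ft_force: [-0.3, -0.0, -0.8]
opening: 0.317
finger_force: 20.0
```

Request:
{"fn": "carry_out", "kwargs": {"rows": [{"x": -12,"y": -15,"z": 0,"wx": 0,"wy": 0,"wz": -6.3,"jaw": 20},{"x": -10,"y": -14,"z": 0,"wx": 0,"wy": 0,"wz": -5.7,"jaw": 20},{"x": -7,"y": -13,"z": 0,"wx": 0,"wy": 0,"wz": -4.9,"jaw": 20},{"x": -5,"y": -11,"z": 0,"wx": 0,"wy": 0,"wz": -3.9,"jaw": 20},{"x": -2.6,"y": -8.3,"z": 0,"wx": 0,"wy": 0,"wz": -2.8,"jaw": 20}]}}

```text
time: 41.8
tcp_pos: [508.6, -297.0, 233.9]
eef_rot: [-0.513, -3.098, -0.001]
ft_force: [0.1, 0.7, -1.1]
opening: 0.316
finger_force: 20.0
```

Request:
{"fn": "carry_out", "kwargs": {"rows": [{"x": 0,"y": 0,"z": 20,"wx": 0,"wy": 0,"wz": 0,"jaw": 20},{"x": 0,"y": 0,"z": 40,"wx": 0,"wy": 0,"wz": 0,"jaw": 20},{"x": 0,"y": 0,"z": 30,"wx": 0,"wy": 0,"wz": 0,"jaw": 20},{"x": 0,"y": 0,"z": 15,"wx": 0,"wy": 0,"wz": 0,"jaw": 20},{"x": 0,"y": 0,"z": 0,"wx": 0,"wy": 0,"wz": 0,"jaw": 20}]}}

```text
time: 42.3
tcp_pos: [507.9, -295.6, 127.7]
eef_rot: [-0.515, -3.096, -0.003]
ft_force: [0.1, 0.7, -1.3]
opening: 0.318
finger_force: 20.0
```

```bash
python3 - <<'E'
from look import *
st(); p,d,P=rk();tops(P,d); go([*pk(0,29),48.5],71.1,10)
E
```

```text
t42.3 [ 507.9 -295.6  127.7] yaw 71.1 F [ 0.1  0.7 -1.3] open 27.7 grip 20.0 q7 1.38
rack scene [ 500.1 -324.4] [116.4 140.1] 71.2 1323 29.7
pocket (-44, 29) 87 off [ 2.  -1.2] z 64.6
from [ 508.9 -295.8  129.6] yaw 71.1 turn 0.0
0 0 5 w-0 | 0 0 7 w-0 | 0 0 8 w-0 | 0 0 10 w-0 | 0 0 11 w-0
0 0 10 w-0 | 0 0 10 w-0 | 0 0 9 w-0 | 0 0 7 w-0 | 0.2 -0.4 4.1 w-0
```

Request:
{"fn": "carry_out", "kwargs": {"rows": [{"x": 0,"y": 0,"z": 12,"wx": 0,"wy": 0,"wz": 0,"jaw": 20},{"x": 0,"y": 0,"z": 22,"wx": 0,"wy": 0,"wz": 0,"jaw": 20},{"x": 0,"y": 0,"z": 22,"wx": 0,"wy": 0,"wz": 0,"jaw": 20},{"x": 0,"y": 0,"z": 13,"wx": 0,"wy": 0,"wz": 0,"jaw": 20},{"x": 0,"y": 0,"z": 8,"wx": 0,"wy": 0,"wz": 0,"jaw": 20}]}}

```text
time: 42.85
tcp_pos: [509.1, -296.1, 52.3]
eef_rot: [0.516, 3.099, -0.0]
ft_force: [0.3, 0.4, -0.7]
opening: 0.314
finger_force: 20.0
```

Request:
{"fn": "carry_out", "kwargs": {"rows": [{"x": 0,"y": 0,"z": 3,"wx": 0,"wy": 0,"wz": 0,"jaw": 20},{"x": 0,"y": 0,"z": 1,"wx": 0,"wy": 0,"wz": 0,"jaw": 20},{"x": 0,"y": 0,"z": 0,"wx": 0,"wy": 0,"wz": 0,"jaw": 20},{"x": 0,"y": 0,"z": 0,"wx": 0,"wy": 0,"wz": 0,"jaw": 20},{"x": 0,"y": 0,"z": 0,"wx": 0,"wy": 0,"wz": 0,"jaw": 20}]}}

```text
time: 43.35
tcp_pos: [509.3, -296.3, 49.3]
eef_rot: [0.516, 3.098, -0.001]
ft_force: [0.5, -0.2, 0.3]
opening: 0.311
finger_force: 20.0
```

Request:
{"fn": "carry_out", "kwargs": {"rows": [{"x": 0,"y": 0,"z": 0,"wx": 0,"wy": 0,"wz": 0,"jaw": 27},{"x": 0,"y": 0,"z": 0,"wx": 0,"wy": 0,"wz": 0,"jaw": 33},{"x": 0,"y": 0,"z": 0,"wx": 0,"wy": 0,"wz": 0,"jaw": 40},{"x": 0,"y": 0,"z": 0,"wx": 0,"wy": 0,"wz": 0,"jaw": 42},{"x": 0,"y": 0,"z": -8,"wx": 0,"wy": 0,"wz": 0,"jaw": 42}]}}

```text
time: 43.85
tcp_pos: [508.4, -295.8, 56.2]
eef_rot: [-0.516, -3.097, -0.001]
ft_force: [-1.2, 0.4, 0.1]
opening: 0.47
finger_force: 0.0
```

Request:
{"fn": "carry_out", "kwargs": {"rows": [{"x": 0,"y": 0,"z": -25,"wx": 0,"wy": 0,"wz": 0,"jaw": 42},{"x": 0,"y": 0,"z": -40,"wx": 0,"wy": 0,"wz": 0,"jaw": 42},{"x": 0,"y": 0,"z": -45,"wx": 0,"wy": 0,"wz": 0,"jaw": 42},{"x": 0,"y": 0,"z": -45,"wx": 0,"wy": 0,"wz": 0,"jaw": 42},{"x": 0,"y": 0,"z": -20,"wx": 0,"wy": 0,"wz": 0,"jaw": 42}]}}

```text
time: 44.35
tcp_pos: [510.4, -296.0, 236.8]
eef_rot: [0.515, 3.094, -0.003]
ft_force: [0.8, -0.4, -0.3]
opening: 0.483
finger_force: 0.0
```

```bash
python3 - <<'E'
from look import *
st(); p,d,P=rk();tops(P,d); go([*sh(29,-34),230],-10.5,15)
E
```

```text
t44.4 [ 510.4 -296.   236.8] yaw 71.1 F [ 0.8 -0.4 -0.3] open 42.0 grip 0.0 q7 1.44
rack scene [ 499.3 -325. ] [118.8 140.8] 70.9 1313 29.6
pocket (-44, 29) 86 off [ 2.8 -0.8] z 65.1
pocket (0, 29) 98 off [ 2.9 -0.5] z 64.5
from [ 511.  -296.2  238.4] yaw 71.1 turn -81.6
2 7 0 w2.8 | 4 10 1 w3.9 | 6 11 0 w4.9 | 7 13 1 w5.7 | 10 14 0 w6.3
12 13 1 w6.7 | 14 12 0 w7 | 15 11 1 w7 | 17 8 1 w7 | 16 6 0 w6.7
17 4 1 w6.3 | 15 2 1 w5.7 | 13 0 0 w4.9 | 10 0 0 w3.9 | 7.3 -1.2 0.6 w2.8
```

Both placed well. Now vial 2 at (29, −34).

Request:
{"fn": "carry_out", "kwargs": {"rows": [{"x": 2,"y": 7,"z": 0,"wx": 0,"wy": 0,"wz": 2.8,"jaw": 42},{"x": 4,"y": 10,"z": 1,"wx": 0,"wy": 0,"wz": 3.9,"jaw": 42},{"x": 6,"y": 11,"z": 0,"wx": 0,"wy": 0,"wz": 4.9,"jaw": 42},{"x": 7,"y": 13,"z": 1,"wx": 0,"wy": 0,"wz": 5.7,"jaw": 42},{"x": 10,"y": 14,"z": 0,"wx": 0,"wy": 0,"wz": 6.3,"jaw": 42}]}}

```text
time: 44.9
tcp_pos: [509.3, -233.1, 229.9]
eef_rot: [-1.146, -2.925, 0.0]
ft_force: [0.2, -0.2, 0.7]
opening: 0.483
finger_force: 0.0
```

Request:
{"fn": "carry_out", "kwargs": {"rows": [{"x": 12,"y": 13,"z": 1,"wx": 0,"wy": 0,"wz": 6.7,"jaw": 42},{"x": 14,"y": 12,"z": 0,"wx": 0,"wy": 0,"wz": 7,"jaw": 42},{"x": 15,"y": 11,"z": 1,"wx": 0,"wy": 0,"wz": 7,"jaw": 42},{"x": 17,"y": 8,"z": 1,"wx": 0,"wy": 0,"wz": 7,"jaw": 42},{"x": 16,"y": 6,"z": 0,"wx": 0,"wy": 0,"wz": 6.7,"jaw": 42}]}}

```text
time: 45.4
tcp_pos: [509.7, -141.8, 226.9]
eef_rot: [1.959, 2.456, -0.0]
ft_force: [-0.5, -0.1, -0.3]
opening: 0.483
finger_force: 0.0
```

Request:
{"fn": "carry_out", "kwargs": {"rows": [{"x": 17,"y": 4,"z": 1,"wx": 0,"wy": 0,"wz": 6.3,"jaw": 42},{"x": 15,"y": 2,"z": 1,"wx": 0,"wy": 0,"wz": 5.7,"jaw": 42},{"x": 13,"y": 0,"z": 0,"wx": 0,"wy": 0,"wz": 4.9,"jaw": 42},{"x": 10,"y": 0,"z": 0,"wx": 0,"wy": 0,"wz": 3.9,"jaw": 42},{"x": 7.3,"y": -1.2,"z": 0.6,"wx": 0,"wy": 0,"wz": 2.8,"jaw": 42}]}}

```text
time: 45.9
tcp_pos: [510.4, -78.9, 224.5]
eef_rot: [2.417, 2.007, 0.0]
ft_force: [0.8, 0.7, -0.5]
opening: 0.482
finger_force: 0.0
```

Request:
{"fn": "carry_out", "kwargs": {"rows": [{"x": 0,"y": 0,"z": 8,"wx": 0,"wy": 0,"wz": 0,"jaw": 42},{"x": 0,"y": 0,"z": 16,"wx": 0,"wy": 0,"wz": 0,"jaw": 42},{"x": 0,"y": 0,"z": 10,"wx": 0,"wy": 0,"wz": 0,"jaw": 42},{"x": 0,"y": 0,"z": 0,"wx": 0,"wy": 0,"wz": 0,"jaw": 42},{"x": 0,"y": 0,"z": 0,"wx": 0,"wy": 0,"wz": 0,"jaw": 42}]}}

```text
time: 46.4
tcp_pos: [510.3, -80.2, 190.2]
eef_rot: [-2.415, -2.009, 0.0]
ft_force: [0.0, 0.8, -0.1]
opening: 0.482
finger_force: 0.0
```

```bash
python3 - <<'E'
from look import *
st(); p,d,i=cam('wrist'); P=cloud(i,d); vials(P,d); go([*sh(29,-34),114],-10.5,5)
E
```

```text
t46.4 [510.3 -80.2 190.2] yaw -10.5 F [ 0.   0.8 -0.1] open 42.0 grip 0.0 q7 -0.26
v1 1249 [-29.1 -33.6]
v2 1222 [ 28.6 -34.2]
v3 1386 [-29.4   0.2]
v4 0 
v5 0 
v6 0 
from [510.5 -80.1 190.5] yaw -10.5 turn 0.0
0 0 11 w-0 | 0 1 17 w-0 | 0 0 20 w-0 | 0 0 18 w-0 | 0.2 0.7 10.5 w-0
```

Request:
{"fn": "carry_out", "kwargs": {"rows": [{"x": 0,"y": 1.2,"z": 16,"wx": 0,"wy": 0,"wz": 0,"jaw": 42},{"x": 0,"y": 0,"z": 24,"wx": 0,"wy": 0,"wz": 0,"jaw": 42},{"x": 0,"y": 0,"z": 20,"wx": 0,"wy": 0,"wz": 0,"jaw": 42},{"x": 0,"y": 0,"z": 11,"wx": 0,"wy": 0,"wz": 0,"jaw": 42},{"x": 0,"y": 0,"z": 6,"wx": 0,"wy": 0,"wz": 0,"jaw": 42}]}}

```text
time: 46.95
tcp_pos: [511.2, -80.1, 112.1]
eef_rot: [-2.415, -2.008, 0.001]
ft_force: [0.1, 0.4, 0.0]
opening: 0.483
finger_force: 0.0
```

Request:
{"fn": "carry_out", "kwargs": {"rows": [{"x": 0,"y": 0,"z": 0,"wx": 0,"wy": 0,"wz": 0,"jaw": 34},{"x": 0,"y": 0,"z": 0,"wx": 0,"wy": 0,"wz": 0,"jaw": 20},{"x": 0,"y": 0,"z": 0,"wx": 0,"wy": 0,"wz": 0,"jaw": 20},{"x": 0,"y": 0,"z": 0,"wx": 0,"wy": 0,"wz": 0,"jaw": 20},{"x": 0,"y": 0,"z": 0,"wx": 0,"wy": 0,"wz": 0,"jaw": 20}]}}

```text
time: 47.45
tcp_pos: [512.1, -80.3, 113.9]
eef_rot: [2.415, 2.008, 0.001]
ft_force: [-0.8, -0.2, 4.6]
opening: 0.317
finger_force: 20.0
```

Request:
{"fn": "carry_out", "kwargs": {"rows": [{"x": 0,"y": 0,"z": -6,"wx": 0,"wy": 0,"wz": 0,"jaw": 20},{"x": 0,"y": 0,"z": -15,"wx": 0,"wy": 0,"wz": 0,"jaw": 20},{"x": 0,"y": 0,"z": -25,"wx": 0,"wy": 0,"wz": 0,"jaw": 20},{"x": 0,"y": 0,"z": -30,"wx": 0,"wy": 0,"wz": 0,"jaw": 20},{"x": 0,"y": 0,"z": -25,"wx": 0,"wy": 0,"wz": 0,"jaw": 20}]}}

```text
time: 47.95
tcp_pos: [511.7, -79.9, 216.7]
eef_rot: [2.415, 2.008, 0.001]
ft_force: [0.4, -1.1, -0.5]
opening: 0.32
finger_force: 20.0
```

Request:
{"fn": "carry_out", "kwargs": {"rows": [{"x": 0,"y": 0,"z": -15,"wx": 0,"wy": 0,"wz": 0,"jaw": 20},{"x": 0,"y": 0,"z": -4,"wx": 0,"wy": 0,"wz": 0,"jaw": 20},{"x": 0,"y": 0,"z": 0,"wx": 0,"wy": 0,"wz": 0,"jaw": 20},{"x": 0,"y": 0,"z": 0,"wx": 0,"wy": 0,"wz": 0,"jaw": 20},{"x": 0,"y": 0,"z": 0,"wx": 0,"wy": 0,"wz": 0,"jaw": 20}]}}

```text
time: 48.45
tcp_pos: [511.0, -80.2, 232.1]
eef_rot: [-2.414, -2.008, 0.002]
ft_force: [1.0, 0.9, -1.2]
opening: 0.312
finger_force: 20.0
```

```bash
python3 - <<'E'
from look import *
st(); p,d,P=rk();tops(P,d); go([*pk(44,29),235],71.1,15)
E
```

```text
t48.5 [511.  -80.2 232.1] yaw -10.5 F [ 1.   0.9 -1.2] open 27.1 grip 20.0 q7 -0.24
rack scene [ 499.9 -324.4] [116.9 140.9] 71.1 1314 29.6
pocket (-44, 29) 88 off [ 1.8 -0.7] z 64.4
pocket (0, 29) 95 off [ 3.8 -0.8] z 65.1
from [511.1 -80.2 232.2] yaw -10.5 turn 81.6
-8 3 0 w-2.8 | -10 3 0 w-3.9 | -14 3 0 w-4.9 | -16 3 -1 w-5.7 | -18 1 0 w-6.3
-19 -1 0 w-6.7 | -20 -4 0 w-7 | -19 -6 -1 w-7 | -18 -8 0 w-7 | -17 -10 0 w-6.7
-14 -11 0 w-6.3 | -11 -11 -1 w-5.7 | -9 -11 0 w-4.9 | -7 -9 0 w-3.9 | -4.1 -7 0 w-2.8
```

Request:
{"fn": "carry_out", "kwargs": {"rows": [{"x": -8,"y": 3,"z": 0,"wx": 0,"wy": 0,"wz": -2.8,"jaw": 20},{"x": -10,"y": 3,"z": 0,"wx": 0,"wy": 0,"wz": -3.9,"jaw": 20},{"x": -14,"y": 3,"z": 0,"wx": 0,"wy": 0,"wz": -4.9,"jaw": 20},{"x": -16,"y": 3,"z": -1,"wx": 0,"wy": 0,"wz": -5.7,"jaw": 20},{"x": -18,"y": 1,"z": 0,"wx": 0,"wy": 0,"wz": -6.3,"jaw": 20}]}}

```text
time: 49.0
tcp_pos: [523.1, -147.1, 233.7]
eef_rot: [-1.948, -2.464, 0.0]
ft_force: [-0.1, 0.1, -0.2]
opening: 0.318
finger_force: 20.0
```

Request:
{"fn": "carry_out", "kwargs": {"rows": [{"x": -19,"y": -1,"z": 0,"wx": 0,"wy": 0,"wz": -6.7,"jaw": 20},{"x": -20,"y": -4,"z": 0,"wx": 0,"wy": 0,"wz": -7,"jaw": 20},{"x": -19,"y": -6,"z": -1,"wx": 0,"wy": 0,"wz": -7,"jaw": 20},{"x": -18,"y": -8,"z": 0,"wx": 0,"wy": 0,"wz": -7,"jaw": 20},{"x": -17,"y": -10,"z": 0,"wx": 0,"wy": 0,"wz": -6.7,"jaw": 20}]}}

```text
time: 49.5
tcp_pos: [539.4, -245.0, 234.5]
eef_rot: [-1.131, -2.93, -0.0]
ft_force: [-0.2, 0.3, -1.2]
opening: 0.319
finger_force: 20.0
```

Request:
{"fn": "carry_out", "kwargs": {"rows": [{"x": -14,"y": -11,"z": 0,"wx": 0,"wy": 0,"wz": -6.3,"jaw": 20},{"x": -11,"y": -11,"z": -1,"wx": 0,"wy": 0,"wz": -5.7,"jaw": 20},{"x": -9,"y": -11,"z": 0,"wx": 0,"wy": 0,"wz": -4.9,"jaw": 20},{"x": -7,"y": -9,"z": 0,"wx": 0,"wy": 0,"wz": -3.9,"jaw": 20},{"x": -4.1,"y": -7,"z": 0,"wx": 0,"wy": 0,"wz": -2.8,"jaw": 20}]}}

```text
time: 50.0
tcp_pos: [550.4, -311.3, 235.1]
eef_rot: [-0.513, -3.098, -0.001]
ft_force: [0.9, 0.2, -0.1]
opening: 0.321
finger_force: 20.0
```

Request:
{"fn": "carry_out", "kwargs": {"rows": [{"x": 0,"y": 0,"z": 20,"wx": 0,"wy": 0,"wz": 0,"jaw": 20},{"x": 0,"y": 0,"z": 40,"wx": 0,"wy": 0,"wz": 0,"jaw": 20},{"x": 0,"y": 0,"z": 30,"wx": 0,"wy": 0,"wz": 0,"jaw": 20},{"x": 0,"y": 0,"z": 15,"wx": 0,"wy": 0,"wz": 0,"jaw": 20},{"x": 0,"y": 0,"z": 0,"wx": 0,"wy": 0,"wz": 0,"jaw": 20}]}}

```text
time: 50.5
tcp_pos: [549.5, -310.0, 128.9]
eef_rot: [-0.515, -3.096, -0.002]
ft_force: [-0.1, -0.1, 0.3]
opening: 0.315
finger_force: 20.0
```

```bash
python3 - <<'E'
from look import *
st(); p,d,P=rk();tops(P,d); go([*pk(44,29),48.5],71.1,5)
Z=P[...,2]; m=(P[...,0]>560)&(P[...,0]<680)&(P[...,1]<-220)&(P[...,1]>-350)&(Z>55)&(Z<66)&(d>0); print('blue top',P[m].mean(0),m.sum())
E
```

```text
t50.5 [ 549.5 -310.   128.9] yaw 71.1 F [-0.1 -0.1  0.3] open 27.4 grip 20.0 q7 1.35
rack scene [ 499.6 -324.8] [117.4 140.7] 70.9 1117 29.6
pocket (-44, 29) 80 off [ 2.8 -0.4] z 64.4
pocket (0, 29) 96 off [ 3.2 -0.4] z 64.6
from [ 550.5 -310.1  130.9] yaw 71.1 turn 0.0
0 0 12 w-0 | 0 0 19 w-0 | 0 0 21 w-0 | 0 0 19 w-0 | 0.2 -0.3 11.4 w-0
blue top [ 630.43241142 -240.1256787    60.49387545] 132
```

Request:
{"fn": "carry_out", "kwargs": {"rows": [{"x": 0,"y": 0,"z": 12,"wx": 0,"wy": 0,"wz": 0,"jaw": 20},{"x": 0,"y": 0,"z": 22,"wx": 0,"wy": 0,"wz": 0,"jaw": 20},{"x": 0,"y": 0,"z": 22,"wx": 0,"wy": 0,"wz": 0,"jaw": 20},{"x": 0,"y": 0,"z": 14,"wx": 0,"wy": 0,"wz": 0,"jaw": 20},{"x": 0,"y": 0,"z": 8,"wx": 0,"wy": 0,"wz": 0,"jaw": 20}]}}

```text
time: 51.05
tcp_pos: [550.6, -310.4, 52.5]
eef_rot: [-0.516, -3.099, -0.0]
ft_force: [0.5, -0.5, -0.7]
opening: 0.312
finger_force: 20.0
```

Request:
{"fn": "carry_out", "kwargs": {"rows": [{"x": 0,"y": 0,"z": 4,"wx": 0,"wy": 0,"wz": 0,"jaw": 20},{"x": 0,"y": 0,"z": 1,"wx": 0,"wy": 0,"wz": 0,"jaw": 20},{"x": 0,"y": 0,"z": 0,"wx": 0,"wy": 0,"wz": 0,"jaw": 20},{"x": 0,"y": 0,"z": 0,"wx": 0,"wy": 0,"wz": 0,"jaw": 20},{"x": 0,"y": 0,"z": 0,"wx": 0,"wy": 0,"wz": 0,"jaw": 20}]}}

```text
time: 51.55
tcp_pos: [550.9, -310.6, 48.8]
eef_rot: [0.516, 3.098, -0.001]
ft_force: [0.9, 0.1, -0.1]
opening: 0.316
finger_force: 20.0
```

Request:
{"fn": "carry_out", "kwargs": {"rows": [{"x": 0,"y": 0,"z": 0,"wx": 0,"wy": 0,"wz": 0,"jaw": 27},{"x": 0,"y": 0,"z": 0,"wx": 0,"wy": 0,"wz": 0,"jaw": 33},{"x": 0,"y": 0,"z": 0,"wx": 0,"wy": 0,"wz": 0,"jaw": 40},{"x": 0,"y": 0,"z": 0,"wx": 0,"wy": 0,"wz": 0,"jaw": 42},{"x": 0,"y": 0,"z": -8,"wx": 0,"wy": 0,"wz": 0,"jaw": 42}]}}

```text
time: 52.05
tcp_pos: [550.0, -310.1, 55.5]
eef_rot: [-0.516, -3.097, -0.001]
ft_force: [0.4, 0.4, 0.1]
opening: 0.473
finger_force: 0.0
```

Request:
{"fn": "carry_out", "kwargs": {"rows": [{"x": 0,"y": 0,"z": -25,"wx": 0,"wy": 0,"wz": 0,"jaw": 42},{"x": 0,"y": 0,"z": -40,"wx": 0,"wy": 0,"wz": 0,"jaw": 42},{"x": 0,"y": 0,"z": -45,"wx": 0,"wy": 0,"wz": 0,"jaw": 42},{"x": 0,"y": 0,"z": -45,"wx": 0,"wy": 0,"wz": 0,"jaw": 42},{"x": 0,"y": 0,"z": -20,"wx": 0,"wy": 0,"wz": 0,"jaw": 42}]}}

```text
time: 52.55
tcp_pos: [552.0, -310.2, 236.5]
eef_rot: [0.515, 3.094, -0.003]
ft_force: [0.2, -1.2, -0.6]
opening: 0.478
finger_force: 0.0
```

```bash
python3 - <<'E'
from look import *
st(); p,d,P=rk();tops(P,d); go([*sh(-29,-34),230],-10.5,15)
E
```

```text
t52.5 [ 552.  -310.2  236.5] yaw 71.1 F [ 0.2 -1.2 -0.6] open 41.6 grip 0.0 q7 1.40
rack scene [ 500.3 -324. ] [116.7 140.3] 70.5 1216 29.6
pocket (-44, 29) 89 off [ 2.2 -0.9] z 64.6
pocket (0, 29) 96 off [ 3. -1.] z 64.6
pocket (44, 29) 107 off [2.1 0. ] z 64.9
from [ 552.6 -310.4  238.2] yaw 71.1 turn -81.6
6 7 0 w2.8 | 8 9 1 w3.9 | 12 10 0 w4.9 | 14 11 0 w5.7 | 17 11 1 w6.3
20 9 0 w6.7 | 21 7 1 w7 | 22 5 1 w7 | 22 2 0 w7 | 21 -1 1 w6.7
20 -3 0 w6.3 | 17 -5 1 w5.7 | 15 -6 0 w4.9 | 11 -5 0 w3.9 | 7.8 -4.4 0.7 w2.8
```

Vial 2 stands too. Next vial 1 at (−29, −34).

Request:
{"fn": "carry_out", "kwargs": {"rows": [{"x": 6,"y": 7,"z": 0,"wx": 0,"wy": 0,"wz": 2.8,"jaw": 42},{"x": 8,"y": 9,"z": 1,"wx": 0,"wy": 0,"wz": 3.9,"jaw": 42},{"x": 12,"y": 10,"z": 0,"wx": 0,"wy": 0,"wz": 4.9,"jaw": 42},{"x": 14,"y": 11,"z": 0,"wx": 0,"wy": 0,"wz": 5.7,"jaw": 42},{"x": 17,"y": 11,"z": 1,"wx": 0,"wy": 0,"wz": 6.3,"jaw": 42}]}}

```text
time: 53.1
tcp_pos: [522.6, -240.3, 229.4]
eef_rot: [1.145, 2.925, 0.0]
ft_force: [-0.4, -0.5, 0.6]
opening: 0.485
finger_force: 0.0
```

Request:
{"fn": "carry_out", "kwargs": {"rows": [{"x": 20,"y": 9,"z": 0,"wx": 0,"wy": 0,"wz": 6.7,"jaw": 42},{"x": 21,"y": 7,"z": 1,"wx": 0,"wy": 0,"wz": 7,"jaw": 42},{"x": 22,"y": 5,"z": 1,"wx": 0,"wy": 0,"wz": 7,"jaw": 42},{"x": 22,"y": 2,"z": 0,"wx": 0,"wy": 0,"wz": 7,"jaw": 42},{"x": 21,"y": -1,"z": 1,"wx": 0,"wy": 0,"wz": 6.7,"jaw": 42}]}}

```text
time: 53.6
tcp_pos: [481.2, -137.9, 226.4]
eef_rot: [1.959, 2.455, -0.0]
ft_force: [-0.1, -0.2, -0.1]
opening: 0.482
finger_force: 0.0
```

Request:
{"fn": "carry_out", "kwargs": {"rows": [{"x": 20,"y": -3,"z": 0,"wx": 0,"wy": 0,"wz": 6.3,"jaw": 42},{"x": 17,"y": -5,"z": 1,"wx": 0,"wy": 0,"wz": 5.7,"jaw": 42},{"x": 15,"y": -6,"z": 0,"wx": 0,"wy": 0,"wz": 4.9,"jaw": 42},{"x": 11,"y": -5,"z": 0,"wx": 0,"wy": 0,"wz": 3.9,"jaw": 42},{"x": 7.8,"y": -4.4,"z": 0.7,"wx": 0,"wy": 0,"wz": 2.8,"jaw": 42}]}}

```text
time: 54.1
tcp_pos: [453.0, -68.4, 224.8]
eef_rot: [2.416, 2.006, -0.001]
ft_force: [-0.4, 0.1, -1.2]
opening: 0.484
finger_force: 0.0
```

Request:
{"fn": "carry_out", "kwargs": {"rows": [{"x": 0,"y": 0,"z": 8,"wx": 0,"wy": 0,"wz": 0,"jaw": 42},{"x": 0,"y": 0,"z": 16,"wx": 0,"wy": 0,"wz": 0,"jaw": 42},{"x": 0,"y": 0,"z": 10,"wx": 0,"wy": 0,"wz": 0,"jaw": 42},{"x": 0,"y": 0,"z": 0,"wx": 0,"wy": 0,"wz": 0,"jaw": 42},{"x": 0,"y": 0,"z": 0,"wx": 0,"wy": 0,"wz": 0,"jaw": 42}]}}

```text
time: 54.6
tcp_pos: [453.3, -69.6, 190.4]
eef_rot: [-2.415, -2.009, -0.0]
ft_force: [0.9, -0.8, 0.9]
opening: 0.479
finger_force: 0.0
```

```bash
python3 - <<'E'
from look import *
st(); p,d,i=cam('wrist'); P=cloud(i,d); vials(P,d); go([*sh(-29,-34),114],-10.5,5)
E
```

```text
t54.6 [453.3 -69.6 190.4] yaw -10.5 F [ 0.9 -0.8  0.9] open 41.7 grip 0.0 q7 -0.16
v1 1225 [-29.3 -33.7]
v2 0 
v3 1349 [-29.4   0.4]
v4 0 
v5 0 
v6 0 
from [453.6 -69.6 190.8] yaw -10.5 turn -0.0
0 0 11 w0 | 0 1 18 w0 | 0 0 19 w0 | 0 0 18 w0 | 0.2 0.6 10.8 w0
```

Request:
{"fn": "carry_out", "kwargs": {"rows": [{"x": 0,"y": 1.2,"z": 16,"wx": 0,"wy": 0,"wz": 0,"jaw": 42},{"x": 0,"y": 0,"z": 24,"wx": 0,"wy": 0,"wz": 0,"jaw": 42},{"x": 0,"y": 0,"z": 20,"wx": 0,"wy": 0,"wz": 0,"jaw": 42},{"x": 0,"y": 0,"z": 11,"wx": 0,"wy": 0,"wz": 0,"jaw": 42},{"x": 0,"y": 0,"z": 6,"wx": 0,"wy": 0,"wz": 0,"jaw": 42}]}}

```text
time: 55.15
tcp_pos: [454.5, -69.7, 113.1]
eef_rot: [-2.415, -2.008, 0.0]
ft_force: [-0.8, 0.1, -0.1]
opening: 0.483
finger_force: 0.0
```

Request:
{"fn": "carry_out", "kwargs": {"rows": [{"x": 0,"y": 0,"z": 0,"wx": 0,"wy": 0,"wz": 0,"jaw": 34},{"x": 0,"y": 0,"z": 0,"wx": 0,"wy": 0,"wz": 0,"jaw": 20},{"x": 0,"y": 0,"z": 0,"wx": 0,"wy": 0,"wz": 0,"jaw": 20},{"x": 0,"y": 0,"z": 0,"wx": 0,"wy": 0,"wz": 0,"jaw": 20},{"x": 0,"y": 0,"z": 0,"wx": 0,"wy": 0,"wz": 0,"jaw": 20}]}}

```text
time: 55.65
tcp_pos: [455.1, -69.9, 114.2]
eef_rot: [2.415, 2.008, 0.001]
ft_force: [-1.0, 0.3, 6.3]
opening: 0.318
finger_force: 20.0
```

Request:
{"fn": "carry_out", "kwargs": {"rows": [{"x": 0,"y": 0,"z": -6,"wx": 0,"wy": 0,"wz": 0,"jaw": 20},{"x": 0,"y": 0,"z": -15,"wx": 0,"wy": 0,"wz": 0,"jaw": 20},{"x": 0,"y": 0,"z": -25,"wx": 0,"wy": 0,"wz": 0,"jaw": 20},{"x": 0,"y": 0,"z": -30,"wx": 0,"wy": 0,"wz": 0,"jaw": 20},{"x": 0,"y": 0,"z": -25,"wx": 0,"wy": 0,"wz": 0,"jaw": 20}]}}

```text
time: 56.15
tcp_pos: [454.7, -69.3, 216.9]
eef_rot: [2.414, 2.009, 0.001]
ft_force: [0.8, 0.4, -0.9]
opening: 0.317
finger_force: 20.0
```

Request:
{"fn": "carry_out", "kwargs": {"rows": [{"x": 0,"y": 0,"z": -15,"wx": 0,"wy": 0,"wz": 0,"jaw": 20},{"x": 0,"y": 0,"z": -4,"wx": 0,"wy": 0,"wz": 0,"jaw": 20},{"x": 0,"y": 0,"z": 0,"wx": 0,"wy": 0,"wz": 0,"jaw": 20},{"x": 0,"y": 0,"z": 0,"wx": 0,"wy": 0,"wz": 0,"jaw": 20},{"x": 0,"y": 0,"z": 0,"wx": 0,"wy": 0,"wz": 0,"jaw": 20}]}}

```text
time: 56.65
tcp_pos: [454.0, -69.6, 232.7]
eef_rot: [-2.415, -2.008, 0.001]
ft_force: [-0.6, -0.4, 0.5]
opening: 0.317
finger_force: 20.0
```

```bash
python3 - <<'E'
from look import *
st(); p,d,P=rk();tops(P,d); go([*pk(44,-29),235],71.1,15)
E
```

```text
t56.6 [454.  -69.6 232.7] yaw -10.5 F [-0.6 -0.4  0.5] open 27.6 grip 20.0 q7 -0.13
rack scene [ 499.6 -323.8] [117.6 140.8] 71.2 1222 29.5
pocket (-44, 29) 87 off [ 2.3 -1.1] z 64.7
pocket (0, 29) 101 off [ 2.3 -0.6] z 64.5
pocket (44, 29) 103 off [ 1.5 -0.3] z 64.6
from [454.1 -69.6 232.7] yaw -10.5 turn 81.6
-9 4 0 w-2.8 | -14 6 0 w-3.9 | -17 6 0 w-4.9 | -21 5 -1 w-5.7 | -23 3 0 w-6.3
-26 1 0 w-6.7 | -25 -3 0 w-7 | -26 -5 0 w-7 | -25 -9 -1 w-7 | -23 -11 0 w-6.7
-19 -13 0 w-6.3 | -17 -13 0 w-5.7 | -13 -13 0 w-4.9 | -9 -11 0 w-3.9 | -6.6 -8.7 -0.5 w-2.8
```

Request:
{"fn": "carry_out", "kwargs": {"rows": [{"x": -9,"y": 4,"z": 0,"wx": 0,"wy": 0,"wz": -2.8,"jaw": 20},{"x": -14,"y": 6,"z": 0,"wx": 0,"wy": 0,"wz": -3.9,"jaw": 20},{"x": -17,"y": 6,"z": 0,"wx": 0,"wy": 0,"wz": -4.9,"jaw": 20},{"x": -21,"y": 5,"z": -1,"wx": 0,"wy": 0,"wz": -5.7,"jaw": 20},{"x": -23,"y": 3,"z": 0,"wx": 0,"wy": 0,"wz": -6.3,"jaw": 20}]}}

```text
time: 57.2
tcp_pos: [476.9, -155.2, 234.0]
eef_rot: [-1.947, -2.464, 0.0]
ft_force: [0.0, 0.7, -0.4]
opening: 0.318
finger_force: 20.0
```

Request:
{"fn": "carry_out", "kwargs": {"rows": [{"x": -26,"y": 1,"z": 0,"wx": 0,"wy": 0,"wz": -6.7,"jaw": 20},{"x": -25,"y": -3,"z": 0,"wx": 0,"wy": 0,"wz": -7,"jaw": 20},{"x": -26,"y": -5,"z": 0,"wx": 0,"wy": 0,"wz": -7,"jaw": 20},{"x": -25,"y": -9,"z": -1,"wx": 0,"wy": 0,"wz": -7,"jaw": 20},{"x": -23,"y": -11,"z": 0,"wx": 0,"wy": 0,"wz": -6.7,"jaw": 20}]}}

```text
time: 57.7
tcp_pos: [509.7, -281.4, 234.7]
eef_rot: [-1.132, -2.93, -0.001]
ft_force: [-0.6, 0.6, 0.0]
opening: 0.319
finger_force: 20.0
```

Request:
{"fn": "carry_out", "kwargs": {"rows": [{"x": -19,"y": -13,"z": 0,"wx": 0,"wy": 0,"wz": -6.3,"jaw": 20},{"x": -17,"y": -13,"z": 0,"wx": 0,"wy": 0,"wz": -5.7,"jaw": 20},{"x": -13,"y": -13,"z": 0,"wx": 0,"wy": 0,"wz": -4.9,"jaw": 20},{"x": -9,"y": -11,"z": 0,"wx": 0,"wy": 0,"wz": -3.9,"jaw": 20},{"x": -6.6,"y": -8.7,"z": -0.5,"wx": 0,"wy": 0,"wz": -2.8,"jaw": 20}]}}

```text
time: 58.2
tcp_pos: [531.6, -366.3, 234.6]
eef_rot: [-0.513, -3.098, -0.002]
ft_force: [0.6, -0.5, -1.0]
opening: 0.313
finger_force: 20.0
```

Request:
{"fn": "carry_out", "kwargs": {"rows": [{"x": 0,"y": 0,"z": 20,"wx": 0,"wy": 0,"wz": 0,"jaw": 20},{"x": 0,"y": 0,"z": 40,"wx": 0,"wy": 0,"wz": 0,"jaw": 20},{"x": 0,"y": 0,"z": 30,"wx": 0,"wy": 0,"wz": 0,"jaw": 20},{"x": 0,"y": 0,"z": 15,"wx": 0,"wy": 0,"wz": 0,"jaw": 20},{"x": 0,"y": 0,"z": 0,"wx": 0,"wy": 0,"wz": 0,"jaw": 20}]}}

```text
time: 58.7
tcp_pos: [530.7, -364.8, 128.6]
eef_rot: [-0.515, -3.096, -0.003]
ft_force: [0.0, -0.3, -0.9]
opening: 0.316
finger_force: 20.0
```

```bash
python3 - <<'E'
from look import *
st(); p,d,P=rk();tops(P,d); go([*pk(44,-29),48],71.1,5)
E
```

```text
t58.7 [ 530.7 -364.8  128.6] yaw 71.1 F [ 0.  -0.3 -0.9] open 27.5 grip 20.0 q7 1.45
rack scene [ 499.6 -324.4] [117.8 140.5] 70.7 1221 29.7
pocket (-44, 29) 87 off [ 2.2 -1. ] z 64.7
pocket (0, 29) 98 off [ 2.5 -0.3] z 64.6
pocket (44, 29) 104 off [ 2.1 -0.7] z 64.7
from [ 531.7 -365.1  130.7] yaw 71.1 turn 0.0
0 0 12 w-0 | 0 0 19 w-0 | 0 0 21 w-0 | 0 0 19 w-0 | 0.2 -0.2 11.7 w-0
```

Request:
{"fn": "carry_out", "kwargs": {"rows": [{"x": 0,"y": 0,"z": 12,"wx": 0,"wy": 0,"wz": 0,"jaw": 20},{"x": 0,"y": 0,"z": 22,"wx": 0,"wy": 0,"wz": 0,"jaw": 20},{"x": 0,"y": 0,"z": 22,"wx": 0,"wy": 0,"wz": 0,"jaw": 20},{"x": 0,"y": 0,"z": 14,"wx": 0,"wy": 0,"wz": 0,"jaw": 20},{"x": 0,"y": 0,"z": 8,"wx": 0,"wy": 0,"wz": 0,"jaw": 20}]}}

```text
time: 59.25
tcp_pos: [531.8, -365.3, 52.3]
eef_rot: [-0.516, -3.099, -0.0]
ft_force: [0.2, -0.4, 0.2]
opening: 0.318
finger_force: 20.0
```

Request:
{"fn": "carry_out", "kwargs": {"rows": [{"x": 0,"y": 0,"z": 4,"wx": 0,"wy": 0,"wz": 0,"jaw": 20},{"x": 0,"y": 0,"z": 1,"wx": 0,"wy": 0,"wz": 0,"jaw": 20},{"x": 0,"y": 0,"z": 0,"wx": 0,"wy": 0,"wz": 0,"jaw": 20},{"x": 0,"y": 0,"z": 0,"wx": 0,"wy": 0,"wz": 0,"jaw": 20},{"x": 0,"y": 0,"z": 0,"wx": 0,"wy": 0,"wz": 0,"jaw": 20}]}}

```text
time: 59.75
tcp_pos: [532.1, -365.5, 48.5]
eef_rot: [0.516, 3.098, -0.001]
ft_force: [0.2, -0.5, -0.9]
opening: 0.317
finger_force: 20.0
```

Request:
{"fn": "carry_out", "kwargs": {"rows": [{"x": 0,"y": 0,"z": 0,"wx": 0,"wy": 0,"wz": 0,"jaw": 27},{"x": 0,"y": 0,"z": 0,"wx": 0,"wy": 0,"wz": 0,"jaw": 33},{"x": 0,"y": 0,"z": 0,"wx": 0,"wy": 0,"wz": 0,"jaw": 38},{"x": 0,"y": 0,"z": 0,"wx": 0,"wy": 0,"wz": 0,"jaw": 38},{"x": 0,"y": 0,"z": -8,"wx": 0,"wy": 0,"wz": 0,"jaw": 38}]}}

```text
time: 60.25
tcp_pos: [531.2, -365.0, 55.3]
eef_rot: [-0.516, -3.097, -0.001]
ft_force: [0.7, -0.2, -0.2]
opening: 0.428
finger_force: 0.0
```

Request:
{"fn": "carry_out", "kwargs": {"rows": [{"x": 0,"y": 0,"z": -25,"wx": 0,"wy": 0,"wz": 0,"jaw": 38},{"x": 0,"y": 0,"z": -40,"wx": 0,"wy": 0,"wz": 0,"jaw": 42},{"x": 0,"y": 0,"z": -45,"wx": 0,"wy": 0,"wz": 0,"jaw": 42},{"x": 0,"y": 0,"z": -45,"wx": 0,"wy": 0,"wz": 0,"jaw": 42},{"x": 0,"y": 0,"z": -20,"wx": 0,"wy": 0,"wz": 0,"jaw": 42}]}}

```text
time: 60.75
tcp_pos: [533.2, -365.2, 236.4]
eef_rot: [0.515, 3.094, -0.003]
ft_force: [-0.2, 0.7, -0.4]
opening: 0.482
finger_force: 0.0
```

```bash
python3 - <<'E'
from look import *
st(); p,d,P=rk();tops(P,d); go([*sh(-29,0),230],-10.5,15)
E
```

```text
t60.8 [ 533.2 -365.2  236.4] yaw 71.1 F [-0.2  0.7 -0.4] open 42.0 grip 0.0 q7 1.49
rack scene [ 499.7 -323.9] [116.6 140.6] 71.3 1165 29.6
pocket (-44, 29) 86 off [ 2.7 -0.8] z 64.8
pocket (0, 29) 98 off [ 3.6 -0.8] z 64.8
pocket (44, 29) 103 off [ 1.6 -0.4] z 64.9
pocket (44, -29) 99 off [ 2.  -0.5] z 64.7
from [ 533.7 -365.5  238.1] yaw 71.1 turn -81.6
6 10 0 w2.8 | 9 13 1 w3.9 | 13 16 0 w4.9 | 16 17 0 w5.7 | 19 18 1 w6.3
23 16 0 w6.7 | 25 13 1 w7 | 27 11 0 w7 | 28 7 1 w7 | 28 4 0 w6.7
26 0 1 w6.3 | 23 -2 0 w5.7 | 20 -4 1 w4.9 | 15 -5 0 w3.9 | 11.3 -3.6 0.3 w2.8
```

Last one: vial 3 at (−29, 0).

Request:
{"fn": "carry_out", "kwargs": {"rows": [{"x": 6,"y": 10,"z": 0,"wx": 0,"wy": 0,"wz": 2.8,"jaw": 42},{"x": 9,"y": 13,"z": 1,"wx": 0,"wy": 0,"wz": 3.9,"jaw": 42},{"x": 13,"y": 16,"z": 0,"wx": 0,"wy": 0,"wz": 4.9,"jaw": 42},{"x": 16,"y": 17,"z": 0,"wx": 0,"wy": 0,"wz": 5.7,"jaw": 42},{"x": 19,"y": 18,"z": 1,"wx": 0,"wy": 0,"wz": 6.3,"jaw": 42}]}}

```text
time: 61.3
tcp_pos: [510.8, -269.3, 229.2]
eef_rot: [1.146, 2.925, -0.0]
ft_force: [-0.5, 0.0, -0.3]
opening: 0.481
finger_force: 0.0
```

Request:
{"fn": "carry_out", "kwargs": {"rows": [{"x": 23,"y": 16,"z": 0,"wx": 0,"wy": 0,"wz": 6.7,"jaw": 42},{"x": 25,"y": 13,"z": 1,"wx": 0,"wy": 0,"wz": 7,"jaw": 42},{"x": 27,"y": 11,"z": 0,"wx": 0,"wy": 0,"wz": 7,"jaw": 42},{"x": 28,"y": 7,"z": 1,"wx": 0,"wy": 0,"wz": 7,"jaw": 42},{"x": 28,"y": 4,"z": 0,"wx": 0,"wy": 0,"wz": 6.7,"jaw": 42}]}}

```text
time: 61.8
tcp_pos: [480.1, -129.4, 227.1]
eef_rot: [1.959, 2.455, -0.001]
ft_force: [-0.1, -0.2, 0.3]
opening: 0.486
finger_force: 0.0
```

Request:
{"fn": "carry_out", "kwargs": {"rows": [{"x": 26,"y": 0,"z": 1,"wx": 0,"wy": 0,"wz": 6.3,"jaw": 42},{"x": 23,"y": -2,"z": 0,"wx": 0,"wy": 0,"wz": 5.7,"jaw": 42},{"x": 20,"y": -4,"z": 1,"wx": 0,"wy": 0,"wz": 4.9,"jaw": 42},{"x": 15,"y": -5,"z": 0,"wx": 0,"wy": 0,"wz": 3.9,"jaw": 42},{"x": 11.3,"y": -3.6,"z": 0.3,"wx": 0,"wy": 0,"wz": 2.8,"jaw": 42}]}}

```text
time: 62.3
tcp_pos: [459.2, -34.5, 224.9]
eef_rot: [2.416, 2.007, -0.001]
ft_force: [0.2, 0.1, 0.3]
opening: 0.483
finger_force: 0.0
```

Request:
{"fn": "carry_out", "kwargs": {"rows": [{"x": 0,"y": 0,"z": 8,"wx": 0,"wy": 0,"wz": 0,"jaw": 42},{"x": 0,"y": 0,"z": 16,"wx": 0,"wy": 0,"wz": 0,"jaw": 42},{"x": 0,"y": 0,"z": 10,"wx": 0,"wy": 0,"wz": 0,"jaw": 42},{"x": 0,"y": 0,"z": 0,"wx": 0,"wy": 0,"wz": 0,"jaw": 42},{"x": 0,"y": 0,"z": 0,"wx": 0,"wy": 0,"wz": 0,"jaw": 42}]}}

```text
time: 62.8
tcp_pos: [459.6, -36.1, 190.7]
eef_rot: [-2.415, -2.009, -0.0]
ft_force: [0.1, 0.2, -0.2]
opening: 0.482
finger_force: 0.0
```

```bash
python3 - <<'E'
from look import *
st(); p,d,i=cam('wrist'); P=cloud(i,d); vials(P,d); go([*sh(-29,0),114],-10.5,5)
E
```

```text
t62.8 [459.6 -36.1 190.7] yaw -10.5 F [ 0.1  0.2 -0.2] open 41.9 grip 0.0 q7 -0.25
v1 0 
v2 0 
v3 1230 [-29.4   0.4]
v4 0 
v5 0 
v6 0 
from [459.8 -36.1 191. ] yaw -10.5 turn 0.0
0 0 11 w-0 | 0 1 18 w-0 | 0 0 19 w-0 | 0 0 18 w-0 | 0.1 0.6 11 w-0
```

Request:
{"fn": "carry_out", "kwargs": {"rows": [{"x": 0,"y": 1.2,"z": 16,"wx": 0,"wy": 0,"wz": 0,"jaw": 42},{"x": 0,"y": 0,"z": 24,"wx": 0,"wy": 0,"wz": 0,"jaw": 42},{"x": 0,"y": 0,"z": 20,"wx": 0,"wy": 0,"wz": 0,"jaw": 42},{"x": 0,"y": 0,"z": 11,"wx": 0,"wy": 0,"wz": 0,"jaw": 42},{"x": 0,"y": 0,"z": 6,"wx": 0,"wy": 0,"wz": 0,"jaw": 42}]}}

```text
time: 63.35
tcp_pos: [460.8, -36.2, 113.3]
eef_rot: [-2.415, -2.008, 0.0]
ft_force: [-0.4, -0.5, 1.4]
opening: 0.484
finger_force: 0.0
```

Request:
{"fn": "carry_out", "kwargs": {"rows": [{"x": 0,"y": 0,"z": 0,"wx": 0,"wy": 0,"wz": 0,"jaw": 34},{"x": 0,"y": 0,"z": 0,"wx": 0,"wy": 0,"wz": 0,"jaw": 20},{"x": 0,"y": 0,"z": 0,"wx": 0,"wy": 0,"wz": 0,"jaw": 20},{"x": 0,"y": 0,"z": 0,"wx": 0,"wy": 0,"wz": 0,"jaw": 20},{"x": 0,"y": 0,"z": 0,"wx": 0,"wy": 0,"wz": 0,"jaw": 20}]}}

```text
time: 63.85
tcp_pos: [461.3, -36.2, 114.4]
eef_rot: [2.415, 2.008, 0.001]
ft_force: [-1.1, -0.1, 6.4]
opening: 0.315
finger_force: 20.0
```

Request:
{"fn": "carry_out", "kwargs": {"rows": [{"x": 0,"y": 0,"z": -6,"wx": 0,"wy": 0,"wz": 0,"jaw": 20},{"x": 0,"y": 0,"z": -15,"wx": 0,"wy": 0,"wz": 0,"jaw": 20},{"x": 0,"y": 0,"z": -25,"wx": 0,"wy": 0,"wz": 0,"jaw": 20},{"x": 0,"y": 0,"z": -30,"wx": 0,"wy": 0,"wz": 0,"jaw": 20},{"x": 0,"y": 0,"z": -25,"wx": 0,"wy": 0,"wz": 0,"jaw": 20}]}}

```text
time: 64.35
tcp_pos: [460.9, -35.7, 217.1]
eef_rot: [2.414, 2.009, 0.001]
ft_force: [0.6, -0.3, 0.1]
opening: 0.319
finger_force: 20.0
```

Request:
{"fn": "carry_out", "kwargs": {"rows": [{"x": 0,"y": 0,"z": -15,"wx": 0,"wy": 0,"wz": 0,"jaw": 20},{"x": 0,"y": 0,"z": -4,"wx": 0,"wy": 0,"wz": 0,"jaw": 20},{"x": 0,"y": 0,"z": 0,"wx": 0,"wy": 0,"wz": 0,"jaw": 20},{"x": 0,"y": 0,"z": 0,"wx": 0,"wy": 0,"wz": 0,"jaw": 20},{"x": 0,"y": 0,"z": 0,"wx": 0,"wy": 0,"wz": 0,"jaw": 20}]}}

```text
time: 64.85
tcp_pos: [460.3, -36.1, 232.9]
eef_rot: [-2.415, -2.008, 0.001]
ft_force: [0.4, 0.8, -0.3]
opening: 0.316
finger_force: 20.0
```

```bash
python3 - <<'E'
from look import *
st(); p,d,P=rk();tops(P,d); go([*pk(0,-29),235],71.1,15)
E
```

```text
t64.8 [460.3 -36.1 232.9] yaw -10.5 F [ 0.4  0.8 -0.3] open 27.5 grip 20.0 q7 -0.21
rack scene [ 499.7 -323.7] [116.2 140.8] 71.3 859 29.6
pocket (-44, 29) 88 off [ 2.4 -1.1] z 64.7
pocket (0, 29) 99 off [ 3.5 -0.9] z 64.8
pocket (44, 29) 106 off [ 1.5 -0.2] z 64.7
pocket (44, -29) 102 off [ 1.4 -0.4] z 64.7
from [460.3 -36.  232.9] yaw -10.5 turn 81.6
-10 3 0 w-2.8 | -15 3 0 w-3.9 | -19 3 0 w-4.9 | -22 2 0 w-5.7 | -24 -1 -1 w-6.3
-26 -3 0 w-6.7 | -26 -7 0 w-7 | -26 -10 0 w-7 | -24 -13 0 w-7 | -21 -15 -1 w-6.7
-18 -16 0 w-6.3 | -14 -17 0 w-5.7 | -12 -15 0 w-4.9 | -7 -13 0 w-3.9 | -5.3 -9.8 -0.3 w-2.8
```

Request:
{"fn": "carry_out", "kwargs": {"rows": [{"x": -10,"y": 3,"z": 0,"wx": 0,"wy": 0,"wz": -2.8,"jaw": 20},{"x": -15,"y": 3,"z": 0,"wx": 0,"wy": 0,"wz": -3.9,"jaw": 20},{"x": -19,"y": 3,"z": 0,"wx": 0,"wy": 0,"wz": -4.9,"jaw": 20},{"x": -22,"y": 2,"z": 0,"wx": 0,"wy": 0,"wz": -5.7,"jaw": 20},{"x": -24,"y": -1,"z": -1,"wx": 0,"wy": 0,"wz": -6.3,"jaw": 20}]}}

```text
time: 65.4
tcp_pos: [468.6, -127.3, 234.1]
eef_rot: [-1.947, -2.464, 0.0]
ft_force: [0.9, -0.1, -0.9]
opening: 0.312
finger_force: 20.0
```

Request:
{"fn": "carry_out", "kwargs": {"rows": [{"x": -26,"y": -3,"z": 0,"wx": 0,"wy": 0,"wz": -6.7,"jaw": 20},{"x": -26,"y": -7,"z": 0,"wx": 0,"wy": 0,"wz": -7,"jaw": 20},{"x": -26,"y": -10,"z": 0,"wx": 0,"wy": 0,"wz": -7,"jaw": 20},{"x": -24,"y": -13,"z": 0,"wx": 0,"wy": 0,"wz": -7,"jaw": 20},{"x": -21,"y": -15,"z": -1,"wx": 0,"wy": 0,"wz": -6.7,"jaw": 20}]}}

```text
time: 65.9
tcp_pos: [481.4, -261.4, 234.8]
eef_rot: [-1.132, -2.929, -0.001]
ft_force: [0.1, 0.5, -0.1]
opening: 0.318
finger_force: 20.0
```

Request:
{"fn": "carry_out", "kwargs": {"rows": [{"x": -18,"y": -16,"z": 0,"wx": 0,"wy": 0,"wz": -6.3,"jaw": 20},{"x": -14,"y": -17,"z": 0,"wx": 0,"wy": 0,"wz": -5.7,"jaw": 20},{"x": -12,"y": -15,"z": 0,"wx": 0,"wy": 0,"wz": -4.9,"jaw": 20},{"x": -7,"y": -13,"z": 0,"wx": 0,"wy": 0,"wz": -3.9,"jaw": 20},{"x": -5.3,"y": -9.8,"z": -0.3,"wx": 0,"wy": 0,"wz": -2.8,"jaw": 20}]}}

```text
time: 66.4
tcp_pos: [489.7, -352.1, 234.8]
eef_rot: [-0.513, -3.098, -0.002]
ft_force: [0.7, 0.8, -0.2]
opening: 0.313
finger_force: 20.0
```

Request:
{"fn": "carry_out", "kwargs": {"rows": [{"x": 0,"y": 0,"z": 20,"wx": 0,"wy": 0,"wz": 0,"jaw": 20},{"x": 0,"y": 0,"z": 40,"wx": 0,"wy": 0,"wz": 0,"jaw": 20},{"x": 0,"y": 0,"z": 30,"wx": 0,"wy": 0,"wz": 0,"jaw": 20},{"x": 0,"y": 0,"z": 15,"wx": 0,"wy": 0,"wz": 0,"jaw": 20},{"x": 0,"y": 0,"z": 0,"wx": 0,"wy": 0,"wz": 0,"jaw": 20}]}}

```text
time: 66.9
tcp_pos: [489.1, -350.4, 128.8]
eef_rot: [-0.515, -3.096, -0.003]
ft_force: [-0.5, -1.0, -0.1]
opening: 0.316
finger_force: 20.0
```

```bash
python3 - <<'E'
from look import *
st(); p,d,P=rk();tops(P,d); go([*pk(0,-29),48],71.1,5)
E
```

```text
t66.9 [ 489.1 -350.4  128.8] yaw 71.1 F [-0.5 -1.  -0.1] open 27.5 grip 20.0 q7 1.49
rack scene [ 499.8 -323.9] [117.4 141.9] 71.3 1177 29.6
pocket (-44, 29) 88 off [ 2.9 -1.1] z 64.6
pocket (0, 29) 97 off [ 3.3 -0.7] z 64.6
pocket (44, 29) 99 off [ 1.6 -0.6] z 65.0
pocket (44, -29) 104 off [ 2.1 -0.5] z 64.5
from [ 490.1 -350.8  130.8] yaw 71.1 turn 0.0
0 0 12 w-0 | 0 0 19 w-0 | 0 0 21 w-0 | 0 0 19 w-0 | 0.2 -0.3 11.8 w-0
```

Request:
{"fn": "carry_out", "kwargs": {"rows": [{"x": 0,"y": 0,"z": 12,"wx": 0,"wy": 0,"wz": 0,"jaw": 20},{"x": 0,"y": 0,"z": 22,"wx": 0,"wy": 0,"wz": 0,"jaw": 20},{"x": 0,"y": 0,"z": 22,"wx": 0,"wy": 0,"wz": 0,"jaw": 20},{"x": 0,"y": 0,"z": 14,"wx": 0,"wy": 0,"wz": 0,"jaw": 20},{"x": 0,"y": 0,"z": 8,"wx": 0,"wy": 0,"wz": 0,"jaw": 20}]}}

```text
time: 67.45
tcp_pos: [490.1, -351.1, 52.3]
eef_rot: [-0.516, -3.099, -0.0]
ft_force: [0.2, 0.1, -0.6]
opening: 0.317
finger_force: 20.0
```

Request:
{"fn": "carry_out", "kwargs": {"rows": [{"x": 0,"y": 0,"z": 4,"wx": 0,"wy": 0,"wz": 0,"jaw": 20},{"x": 0,"y": 0,"z": 1,"wx": 0,"wy": 0,"wz": 0,"jaw": 20},{"x": 0,"y": 0,"z": 0,"wx": 0,"wy": 0,"wz": 0,"jaw": 20},{"x": 0,"y": 0,"z": 0,"wx": 0,"wy": 0,"wz": 0,"jaw": 20},{"x": 0,"y": 0,"z": 0,"wx": 0,"wy": 0,"wz": 0,"jaw": 20}]}}

```text
time: 67.95
tcp_pos: [490.4, -351.3, 48.5]
eef_rot: [0.516, 3.098, -0.001]
ft_force: [-0.1, 0.6, -0.3]
opening: 0.317
finger_force: 20.0
```

Request:
{"fn": "carry_out", "kwargs": {"rows": [{"x": 0,"y": 0,"z": 0,"wx": 0,"wy": 0,"wz": 0,"jaw": 27},{"x": 0,"y": 0,"z": 0,"wx": 0,"wy": 0,"wz": 0,"jaw": 33},{"x": 0,"y": 0,"z": 0,"wx": 0,"wy": 0,"wz": 0,"jaw": 38},{"x": 0,"y": 0,"z": 0,"wx": 0,"wy": 0,"wz": 0,"jaw": 38},{"x": 0,"y": 0,"z": -8,"wx": 0,"wy": 0,"wz": 0,"jaw": 38}]}}

```text
time: 68.45
tcp_pos: [489.5, -350.8, 55.3]
eef_rot: [-0.516, -3.097, -0.001]
ft_force: [0.6, 1.1, 0.1]
opening: 0.428
finger_force: 0.0
```

Request:
{"fn": "carry_out", "kwargs": {"rows": [{"x": 0,"y": 0,"z": -25,"wx": 0,"wy": 0,"wz": 0,"jaw": 38},{"x": 0,"y": 0,"z": -40,"wx": 0,"wy": 0,"wz": 0,"jaw": 42},{"x": 0,"y": 0,"z": -45,"wx": 0,"wy": 0,"wz": 0,"jaw": 42},{"x": 0,"y": 0,"z": -45,"wx": 0,"wy": 0,"wz": 0,"jaw": 42},{"x": 0,"y": 0,"z": -30,"wx": 0,"wy": 0,"wz": 0,"jaw": 42}]}}

```text
time: 68.95
tcp_pos: [490.9, -350.9, 245.1]
eef_rot: [0.515, 3.096, -0.003]
ft_force: [-0.1, -0.7, -0.7]
opening: 0.48
finger_force: 0.0
```

Request:
{"fn": "carry_out", "kwargs": {"rows": [{"x": 0,"y": 0,"z": -15,"wx": 0,"wy": 0,"wz": 0,"jaw": 42},{"x": 0,"y": 0,"z": 0,"wx": 0,"wy": 0,"wz": 0,"jaw": 42},{"x": 0,"y": 0,"z": 0,"wx": 0,"wy": 0,"wz": 0,"jaw": 42},{"x": 0,"y": 0,"z": 0,"wx": 0,"wy": 0,"wz": 0,"jaw": 42},{"x": 0,"y": 0,"z": 0,"wx": 0,"wy": 0,"wz": 0,"jaw": 42}]}}

```text
time: 69.45
tcp_pos: [489.6, -350.9, 254.5]
eef_rot: [-0.516, -3.097, -0.002]
ft_force: [-0.9, -0.5, -0.4]
opening: 0.486
finger_force: 0.0
```

```bash
python3 - <<'E'
from look import *
st(); p,d,P=rk();tops(P,d); save('end',cv2.resize(p[120:340,130:530],(800,440),interpolation=cv2.INTER_CUBIC))
E
```

```text
t69.5 [ 489.6 -350.9  254.5] yaw 71.1 F [-0.9 -0.5 -0.4] open 42.3 grip 0.0 q7 1.55
rack scene [ 500.1 -324.1] [116.  140.2] 71.1 959 29.6
pocket (-44, 29) 85 off [ 2.3 -1.1] z 65.0
pocket (0, 29) 97 off [ 3.1 -0.5] z 64.5
pocket (44, 29) 103 off [ 2.1 -1.1] z 64.8
pocket (0, -29) 95 off [ 0.7 -0.4] z 64.8
pocket (44, -29) 103 off [ 2.3 -0.5] z 64.6
```

View pics/end.png

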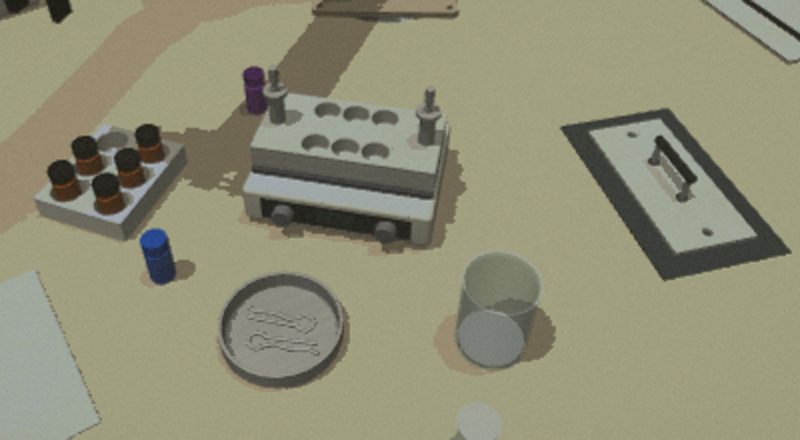

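The picture shows the carrier empty and five vials upright in the tray at about (105,170). Both clips are in the dish at (283,330), the plate lies flat with its handle up on the mat at (672,180), and the beaker is untouched. I am handing in.

```bash
python3 -c "
from cell import arm
print(arm.sign_off())"
```

```text
the job is handed in; nothing more can be done
None
```

The job is handed in at about 70 s: both clips are in the dish, the plate lies flat with its handle up on the mat, all five vials present (well 5 was empty) stand upright one to a pocket in the tray, and the beaker was not touched.

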